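# Load the bench tempering oven with its folding-crank carriage

### The job

Load the loose steel bars (square tool blanks and flat scraper bars) into the little bench oven: swing the folded crank handle up until it latches, wind the carriage all the way out, and lay every steel bar that lies on the bench crosswise on the carriage, one per pair of V notches, either way round, about centred and resting down in both notches. Then wind the carriage all the way back into the oven with the bars still in their notches, and fold the handle flat into the wheel again. Leave the other things on the bench where they are.

Things in the scene. Friction and masses are not known exactly. Their poses are not given: they have to be found in the camera images.
- wheel_centre (a point): Centre of the steel hand wheel (rim radius 52 mm, bar 10 mm thick), on its upright axis at rim height, 85 mm above the table. It is part of the fixed oven: its x axis is the direction in which the carriage runs into the oven, y to the left, z up. Dished wheel, hub top 26 mm below the rim; it stands on a gearbox 130 x 90 mm, 50 mm high, to the right of the carriage track.
- oven_mouth (a point): Middle of the open front of the fixed grey oven, 55 mm above the table; x runs into the oven. The oven is 190 mm deep, 240 wide, 135 high. The carriage track runs 280 mm out from here along -x, on the table.
- handle_hinge (a point): Hinge of the folding crank handle, on the wheel rim 52 mm from the wheel's axis; it travels with the wheel. The hinge pin is tangent to the rim. At wheel angle 0 (and after one and two turns) it is on the side away from the oven (-x of wheel_centre).
- handle_grip (a point): Middle of the handle's wooden grip, a freely spinning round sleeve 19 mm thick and 46 mm long, 42 mm from the hinge along the handle (64 mm long from the hinge). Folded, the handle lies level across the wheel, pointing inward over the hub, at rim height with 16 mm free below the grip; upright, this point is 42 mm straight above the hinge.
- crank_handle (a joint): Angle of the folding handle: 0 folded flat, 1.571 upright. A weak spring folds it back unless latched: a sprung ball catches it past about 1.3 and holds it (1.4 to 1.57); a push of about 5 N on the grip toward the wheel's axis folds it again. Folded, its tail sits in a notch of the gearbox and locks the wheel; it folds home only with the wheel within about 0.06 rad of either end of its travel.
- crank_wheel (a joint): Angle of the hand wheel: 0 = carriage fully in the oven; grows counter-clockwise seen from above to 12.566 (two full turns, a firm stop) = carriage fully out. Turns with about 2 N at the handle; stays where it is left.
- carriage (a joint): How far the carriage has come out of the oven: 0 fully in, 0.25 m fully out (stop). 0.125 m per turn of the wheel.
- saddle_1 (a point): Fixed point: where saddle 1 of the carriage stands when the carriage is fully out (4 is nearest the oven). Two notched rails, 8 mm thick, centres 60 mm apart, each have four V notches, 20 mm wide, 10 deep; this point is midway between the rails on the axis of a seated bar, 62 mm above the table (notch bottoms 55, rail tops 65, deck 20 mm above it). x runs into the oven, y along a seated bar.
- saddle_2 (a point): As saddle_1, for saddle 2: 40 mm further along x.
- saddle_3 (a point): As saddle_1, for saddle 3: 80 mm further along x.
- saddle_4 (a point): As saddle_1, for saddle 4: 120 mm further along x.
- blank_1_mid (a point): Square steel tool blank, a plain grey bar 141 mm long and 7.4 x 7.4 mm, one end tapered over the last 38 mm; this point is in the shank, where to grip it, 3.7 mm above what it lies on. This point's own y axis runs along the bar, the taper at the negative end; it reaches 74 mm from here that way and 66 mm the other. Absent in some starts.
- blank_2_mid (a point): Square steel tool blank, a plain grey bar 141 mm long and 7.4 x 7.4 mm, one end tapered over the last 38 mm; this point is in the shank, where to grip it, 3.7 mm above what it lies on. This point's own y axis runs along the bar, the taper at the negative end; it reaches 74 mm from here that way and 66 mm the other. Absent in some starts.
- bar_1_mid (a point): Flat steel scraper bar, plain grey, 150 mm long, 12 mm wide and 5 mm thick, one end tapered over the last 38 mm; this point is in the shank, where to grip it, 2.6 mm above what it lies on. This point's own y axis runs along the bar, the taper at the negative end; it reaches 78 mm from here that way and 72 mm the other. Absent in some starts.
- bar_2_mid (a point): Flat steel scraper bar, plain grey, 150 mm long, 12 mm wide and 5 mm thick, one end tapered over the last 38 mm; this point is in the shank, where to grip it, 2.6 mm above what it lies on. This point's own y axis runs along the bar, the taper at the negative end; it reaches 78 mm from here that way and 72 mm the other. Absent in some starts.
- wax_tin: Bystander: round tin, 68 mm across, 24 high, red lid; origin under its centre.
- cork_block: Bystander: cork block 57 x 77 x 32 mm; origin under its centre.
- graver_2: Bystander: graver with a round wooden handle, 44 x 121 x 40 mm; origin under its centre.
- loupe: Bystander: black eye loupe, 41 mm across, 34 high; origin under its centre.

How it is judged:
By the outcome, as a careful person would: the job done as asked, in the order asked, and still so for the second after the job is handed in, with the robot touching nothing.
Of blank_1, blank_2, bar_1, bar_2 only 2 to 4 are there at a start; the rules pass over those that are not, and their reading is None.
At some moment in a run one of blank_1, blank_2, bar_1, bar_2 may be knocked a few centimetres aside while the robot is not near it.
Once in a run the grip may slacken for a moment while it holds something.
It also fails if it takes over 210 s, if anything falls off the work surface, if the arm or the gripper's body presses on something with over 40 N, if the wrist force passes 120 N, or if a joint passes its speed limit or range.

### The arm

A 6-joint arm with a two-finger parallel gripper is mounted at the origin on a cart in front of the work surface, level with it; the furniture and walls round the work are solid. World frame = base frame: x ahead of the robot, y to its left, z up, the work surface at z = 0. Lengths are in m, angles in rad, forces in N, time in s.
With the tool pointing down it reaches from about 0.225 to 0.875 m from the base axis. Payload 3.4 kg.
Tool frame: the origin (TCP) lies on the mounting face of the last link; the fingertips stand 173 mm ahead of it and the grasp point (between the pads) lies 155 mm ahead of it; x points along the fingers, y is the direction in which the jaws open and shut, and the axes are right-handed (so a half turn about x gives the same grasp; the last joint's range is limited). The gripper opens to 85 mm and grips with 20 to 120 N. Pads are 22 mm wide; open, the fingers measure 114 mm over their backs; the gripper's body (76 mm by 85 mm) begins 54 mm behind the grasp point. The pads swing forward as they close: fully open they stand 13 mm farther back than shut.
Start: joints at [-1.388, 0.276, 1.505, -0, 1.361, -0.121], TCP at [0.172, -0.549, 0.405] pointing down, gripper open.
Joint ranges: [-2.89, 2.89], [-0.75, 2.08], [0.22, 2.7], [-1.18, 4.32], [0.11, 2.71], [-2.7, 2.7]. Speed limits (rad/s): [2.57, 2.57, 3.14, 3.14, 3.14, 3.14].

### API

Orientations are given as a unit quaternion [w, x, y, z].
In Python, from rig import manip gives the robot as it stands.
- The arm moves only by the tool arm_command, never from a script. Its argument "targets" is a list of rows, each an object with "dp": the shift along the tool's x, y, z in m, a list of three; "turn": the turn, a rotation vector about the tool's x, y, z in degrees, a list of three; "grip": the opening, from -1 (shut) to 1 (fully open). In form: [{"dp": [tx, ty, tz], "turn": [wx, wy, wz], "grip": grip}, ...]. A call has 1 to 8 rows; each row shifts and turns the commanded pose from where the row before left it, along the tool's axes as they then stand; what a row does not reach is not made up. A row lasts 1/10 s, in which the tool goes at most 50 mm and 8.59 degrees, less where a joint would pass 70% of its speed; a pose out of reach is approached as far as the arm can. A call with a gripper value outside its range is refused whole. The fingers move at their own pace and stop on an object; "grip_force" is the grip in N (left out, the last holds). Time passes only in rows, so rows that do not move let the fingers close. It gives the time, the measured TCP pose, the force and the opening at its end, in the units of the state.
- manip.get_state(): the state, without advancing time (a new reading comes with each control period).
- manip.get_image(name): name is "scene" or "top" or "wrist"; returns the picture (480x640x3 uint8, red, green, blue); there is no depth.
- manip.calibration(name): a dict with "fx", "fy", "cx", "cy" (pixels), "k1" (the pictures are not rectified: a ray, as slopes to the right and down, at radius r is drawn at 1 + k1 r^2 times it, then the intrinsics apply), "R" (3x3) and "t" (3): a world point X has camera coordinates R X + t. Camera axes: x right, y down, z forward; pixel columns grow to the right and rows downward; lengths in m; the calibration is good to about 2 mm. A picture is of the moment at which its call begins: read the wrist's pose just before it. calibration takes no time and is no camera call; for the wrist camera it gives the pose at the moment of the call.
- manip.sign_off(): hands the job in, once; it reports no verdict.
The state is a dict: "clock": time; "qpos": joint angles; "qd": joint speeds; "effort": joint torques, N m; "position": TCP position; "ee_rot": TCP orientation; "contact_force": force on the tool from outside, world axes, zero at the start; "moment": the same for the moment, N m; "width": finger opening in m.
Only numpy, scipy, OpenCV 4.12 (cv2) and the standard library are available. Lean on these libraries where they do the work, as an engineer would, in place of code of your own. Each camera call takes 0.05 s, during which the arm holds its last target.

## Working session

There is one attempt and no reset: what is moved stays moved. The work goes in short steps, Python scripts to look and compute and a tool call to move; the robot and the scene stay as the last step left them, time stands still between calls to the robot, and variables do not carry over. Pictures are saved under pics/ and viewed, and the job is handed in when it is done.

Besides the shell and the picture viewer there is one more tool, called after "Emit:" as name([rows], argument=value, ...), one row to a line, values as JSON. arm_command: Moves the arm, as the interface text tells. Its arguments: {"type":"object","properties":{"targets":{"type":"array"},"grip_force":{"type":"number"}},"required":["targets"]}

```bash
ls; mkdir -p pics; python3 - <<'E'
from rig import manip
import cv2
s=manip.get_state(); print({k:(s[k]) for k in s})
for n in ["scene","top","wrist"]:
    c=manip.calibration(n); print(n,c)
    cv2.imwrite(f"pics/{n}0.png",manip.get_image(n)[:,:,::-1])
E
```

```text
pics
{'clock': 0.0, 'qpos': array([-1.38797519e+00,  2.76591446e-01,  1.50617801e+00,  2.38876158e-05,
        1.36067307e+00, -1.20992593e-01]), 'qd': array([-0.00106392, -0.00034732,  0.00012903,  0.00031392,  0.00192984,
       -0.00141237]), 'effort': array([ 4.65169542e-04, -4.16765249e+01, -2.45801729e+01,  7.33752336e-05,
        1.08628583e-02,  1.00577125e-06]), 'position': array([ 0.17198018, -0.54844438,  0.40382355]), 'ee_rot': array([-0.10634598, -0.69895197, -0.10765392,  0.6989759 ]), 'contact_force': array([-0.02017817, -0.44563769, -0.52632655]), 'moment': array([-0.00465071,  0.00900109,  0.0321341 ]), 'width': 0.08535690876264831}
scene {'fx': 543.8578190962578, 'fy': 543.8578190962578, 'cx': 323.79331762818776, 'cy': 239.0344241300027, 'k1': -0.14679699159253415, 'R': array([[ 0.5789912 , -0.81531543,  0.00547274],
       [-0.3400963 , -0.24760685, -0.90720745],
       [ 0.74101532,  0.52340386, -0.42064795]]), 't': array([-0.26245643,  0.27237077,  1.27220088])}
top {'fx': 443.4824545964828, 'fy': 443.4824545964828, 'cx': 325.1160385771082, 'cy': 243.86222709272073, 'k1': -0.08689347339986778, 'R': array([[-0.00512498, -0.99973079,  0.02262933],
       [-0.99000592,  0.00188323, -0.14101324],
       [ 0.14093267, -0.02312586, -0.98974905]]), 't': array([0.03271178, 0.56259903, 1.06527563])}
wrist {'fx': 365.63643950451547, 'fy': 365.63643950451547, 'cx': 317.0899373212063, 'cy': 242.94983280319602, 'k1': -0.03054683352570061, 'R': array([[ 0.30001139, -0.95393423, -0.00162912],
       [-0.91882281, -0.28942712,  0.2683218 ],
       [-0.25643286, -0.07900272, -0.96332796]]), 't': array([-0.57501466, -0.03443788,  0.37873207])}
```

View pics/scene0.png

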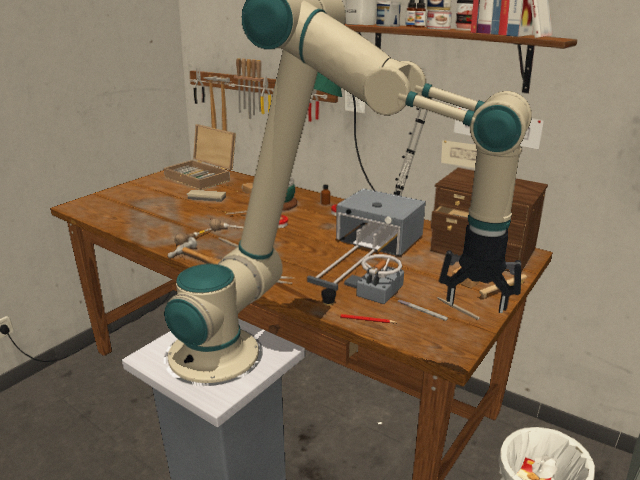

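View pics/top0.png

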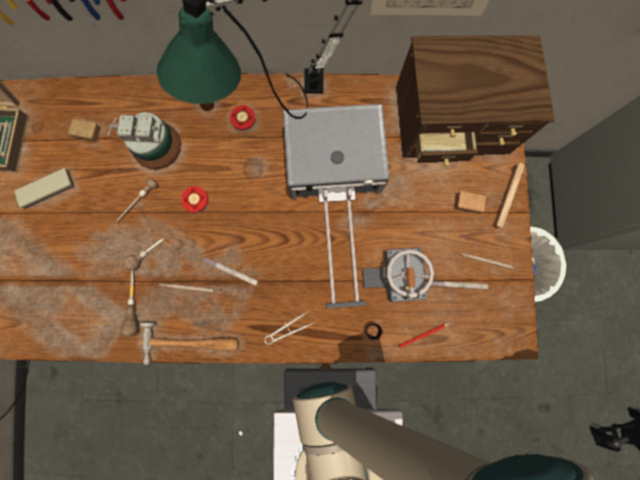

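View pics/wrist0.png

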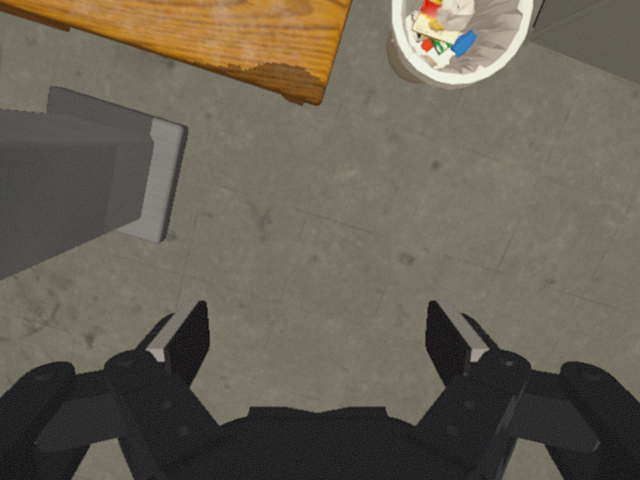

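```bash
cat > h.py <<'E'
import numpy as np, cv2
from rig import manip
from scipy.spatial.transform import Rotation as Ro
def und(c,uv):
    K=np.array([[c['fx'],0,c['cx']],[0,c['fy'],c['cy']],[0,0,1.]])
    p=cv2.undistortPoints(np.array(uv,float).reshape(-1,1,2),K,np.array([c['k1'],0,0,0,0.]))
    return p.reshape(-1,2)
def ray(c,uv):
    p=und(c,uv); d=np.c_[p,np.ones(len(p))]@c['R']; o=-c['R'].T@c['t']; return o,d
def onz(c,uv,z):
    o,d=ray(c,uv); s=(z-o[2])/d[:,2]; return o+s[:,None]*d
def proj(c,X):
    X=np.atleast_2d(X); K=np.array([[c['fx'],0,c['cx']],[0,c['fy'],c['cy']],[0,0,1.]])
    q,_=cv2.projectPoints(X,cv2.Rodrigues(c['R'])[0],c['t'],K,np.array([c['k1'],0,0,0,0.])); return q.reshape(-1,2)
def tri(cs,uvs):
    A=[];b=[]
    for c,uv in zip(cs,uvs):
        o,d=ray(c,[uv]); d=d[0]/np.linalg.norm(d[0]); P=np.eye(3)-np.outer(d,d); A.append(P); b.append(P@o)
    A=np.vstack(A);b=np.hstack(b); x,*_=np.linalg.lstsq(A,b,rcond=None); return x,np.linalg.norm(A@x-b)
def R_now(s=None):
    s=s or manip.get_state(); q=s['ee_rot']; return Ro.from_quat([q[1],q[2],q[3],q[0]])
def snap(n,name):
    im=manip.get_image(n)[:,:,::-1].copy(); cv2.imwrite(f'pics/{name}.png',im); return im
def crop(im,x0,y0,x1,y1,k,name):
    cv2.imwrite(f'pics/{name}.png',cv2.resize(im[y0:y1,x0:x1],None,fx=k,fy=k,interpolation=cv2.INTER_CUBIC))
E
python3 - <<'E'
from h import *
im=cv2.imread('pics/top0.png'); 
crop(im,340,140,540,290+60,4,'t1'); crop(im,130,220,330,360,4,'t2')
im=cv2.imread('pics/scene0.png'); crop(im,290,180,490,330,4,'s1')
E
python3 -c "
import cv2
im=cv2.imread('pics/t1.png');print(im.shape)"
```

```text
(840, 800, 3)
```

View pics/t2.png

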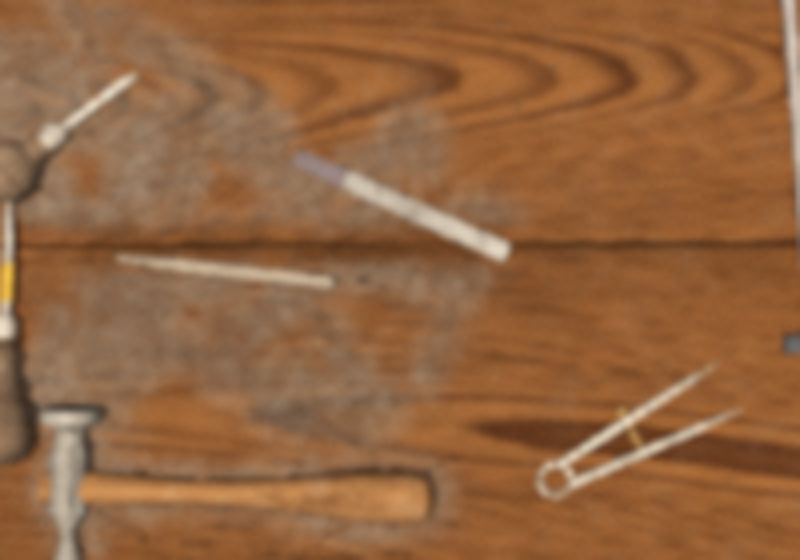

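View pics/s1.png

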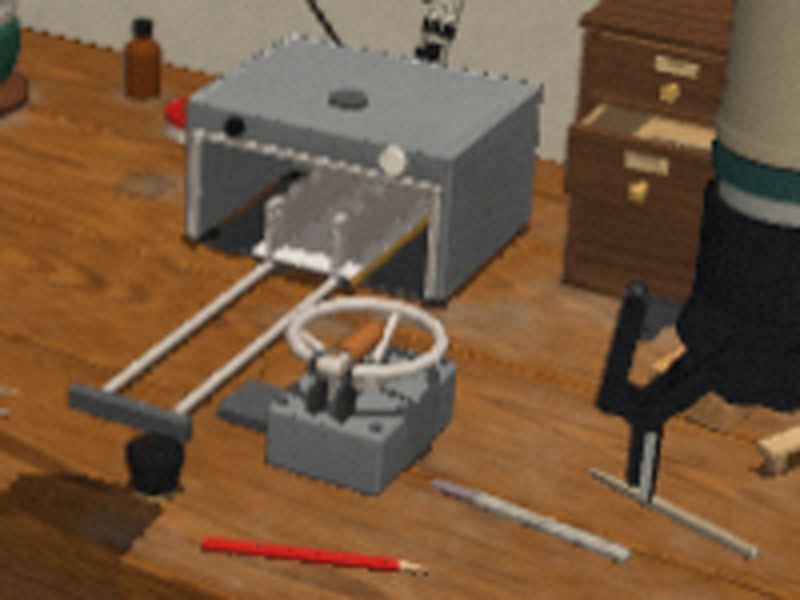

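```bash
python3 - <<'E'
from h import *
im=cv2.imread('pics/top0.png'); crop(im,345,180,545,330,4,'t1')
c=manip.calibration('top')
for n,u,z in [('A(237,273)',(237,273),0),('B',(187,288),0),('C',(488,261),0),('D',(460,285),0),('wheel',(409,273),.085),('mouth',(337,190),.055)]: print(n,onz(c,[u],z))
E
```

```text
A(237,273) [[0.49355416 0.25542232 0.        ]]
B [[0.45527728 0.38280704 0.        ]]
C [[ 0.52216005 -0.39691305  0.        ]]
D [[ 0.46012982 -0.3188211   0.        ]]
wheel [[ 0.48569124 -0.16786438  0.085     ]]
mouth [[6.96681434e-01 6.27924804e-04 5.50000000e-02]]
```

View pics/t1.png

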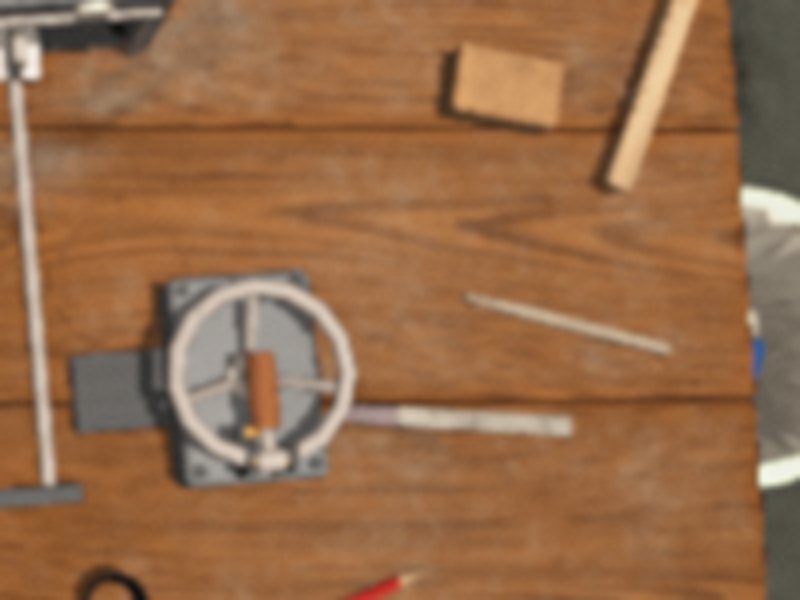

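```bash
python3 - <<'E'
from h import *
ct=manip.calibration('top'); cs=manip.calibration('scene')
def low(im,x0,y0,x1,y1,smax,vmin):
    h=cv2.cvtColor(im,cv2.COLOR_BGR2HSV); m=((h[...,1]<smax)&(h[...,2]>vmin)).astype(np.uint8)*255
    z=np.zeros_like(m); z[y0:y1,x0:x1]=m[y0:y1,x0:x1]; return z
t=cv2.imread('pics/top0.png'); s=cv2.imread('pics/scene0.png')
m=low(t,380,244,440,300,60,150); cv2.imwrite('pics/m_t.png',cv2.resize(m[235:310,370:450],None,fx=5,fy=5))
m2=low(s,355,245,410,285,50,150); cv2.imwrite('pics/m_s.png',cv2.resize(m2[240:290,350:410],None,fx=6,fy=6))
def biggest(m):
    cc,_=cv2.findContours(m,cv2.RETR_EXTERNAL,cv2.CHAIN_APPROX_NONE); return max(cc,key=cv2.contourArea)
e=cv2.fitEllipse(biggest(m)); print(e, onz(ct,[e[0]],.085))
e2=cv2.fitEllipse(biggest(m2)); print(e2,onz(cs,[e2[0]],.085)); print(tri([ct,cs],[e[0],e2[0]]))
# track rails in top
for y in (215,230,250,270,290):
    r=np.where(low(t,315,y,375,y+1,70,120)[y])[0]; print(y,r)
E
```

```text
((411.8497009277344, 273.26141357421875), (42.29031753540039, 44.833709716796875), 109.58787536621094) [[ 0.48502841 -0.17471546  0.085     ]]
((377.4592590332031, 260.13250732421875), (23.352853775024414, 42.093048095703125), 109.97940826416016) [[ 0.50638177 -0.14774196  0.085     ]]
(array([ 0.4810112 , -0.16694446,  0.10227777]), np.float64(0.006642280392733438))
215 [325 326 327 348 349 350 351]
230 [326 327 328 329 350 351 352]
250 [328 329 330 351 352 353 354]
270 [329 330 331 332 353 354 355]
290 [331 332 333 355 356 357]
```

View pics/m_t.png

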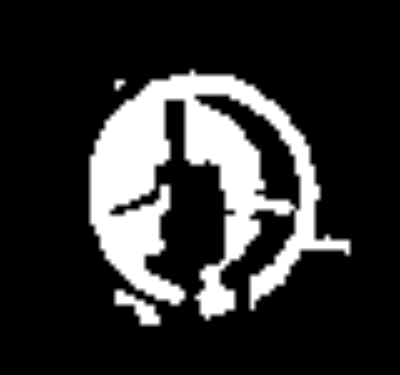

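View pics/m_s.png

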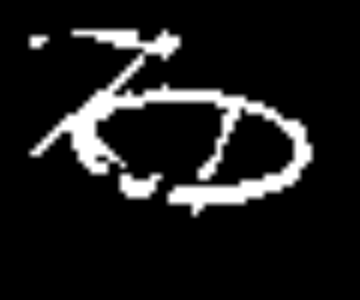

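```bash
cat >> h.py <<'E'
def downR(yaw):
    # tool x down; tool y (jaw) at world angle yaw
    y=np.array([np.cos(yaw),np.sin(yaw),0]); x=np.array([0,0,-1.]); return Ro.from_matrix(np.c_[x,y,np.cross(x,y)])
def goto(P,Rt,s=None,n=None,p0=None,R0=None,vmax=.045,wmax=8.):
    """rows from current TCP pose to TCP target P,Rt"""
    s=s or manip.get_state(); R0=R0 or R_now(s); p0=s['position'] if p0 is None else p0
    rv=(R0.inv()*Rt).as_rotvec(); d=np.asarray(P)-p0
    n=n or int(max(np.ceil(np.linalg.norm(d)/vmax),np.ceil(np.degrees(np.linalg.norm(rv))/wmax),1))
    Rc=R0
    for i in range(n):
        dp=Rc.inv().apply(d/n); st=np.degrees(rv/n); print('dp',np.round(dp,4).tolist(),'turn',np.round(st,2).tolist())
        Rc=Rc*Ro.from_rotvec(rv/n)
    print(n,'rows')
E
python3 - <<'E'
from h import *
ct=manip.calibration('top'); cs=manip.calibration('scene')
u=np.array([[326,215],[327.5,230],[329,250],[330.5,270],[332,290]]);v=np.array([[349.5,215],[351,230],[352.5,250],[354,270],[356,290]])
for w in (u,v):
    X=onz(ct,w,.01); p=np.polyfit(X[:,0],X[:,1],1); print(p,X[0],X[-1])
print(tri([ct,cs],[(410.2,273.6),(381.6,264.4)]))
print(R_now().as_matrix())
c=manip.calibration('wrist'); s=manip.get_state(); o=-c['R'].T@c['t']; print('cam in tool',R_now().inv().apply(o-s['position']), (c['R']@R_now().as_matrix()))
a=np.arctan(p[0]); print(a)
for sg in (1,-1): print(sg); goto([.42,-.17,.40],downR(a+sg*np.pi/2))
E
```

```text
[ 0.07185156 -0.01919572] [0.64222053 0.02737048 0.01      ] [0.44924015 0.01326243 0.01      ]
[ 0.06994861 -0.07853788] [ 0.64221714 -0.0334489   0.01      ] [ 0.44893402 -0.04746078  0.01      ]
(array([ 0.48499024, -0.17155792,  0.08738826]), np.float64(0.002272445242514699))
[[-2.34862654e-04  2.99179141e-01 -9.54196933e-01]
 [ 1.37018046e-03 -9.54195967e-01 -2.99179175e-01]
 [-9.99999034e-01 -1.37768800e-03 -1.85824414e-04]]
cam in tool [ 0.0307908   0.00078386 -0.06893692] [[-1.37054568e-06  9.99999620e-01 -8.72118028e-04]
 [-2.68531889e-01  8.39717791e-04  9.63270429e-01]
 [ 9.63270795e-01  2.35511708e-04  2.68531786e-01]]
0.06983486531039469
1
dp [0.0002, -0.0137, -0.0167] turn [-7.93, -0.01, -0.0]
dp [0.0002, -0.0112, -0.0184] turn [-7.93, -0.01, -0.0]
dp [0.0002, -0.0086, -0.0198] turn [-7.93, -0.01, -0.0]
dp [0.0002, -0.0058, -0.0208] turn [-7.93, -0.01, -0.0]
dp [0.0002, -0.0029, -0.0214] turn [-7.93, -0.01, -0.0]
dp [0.0002, 0.0001, -0.0215] turn [-7.93, -0.01, -0.0]
dp [0.0002, 0.0031, -0.0213] turn [-7.93, -0.01, -0.0]
dp [0.0002, 0.006, -0.0207] turn [-7.93, -0.01, -
[... 625 characters left out ...]
0.0079] turn [-7.93, -0.01, -0.0]
dp [0.0002, 0.0188, 0.0105] turn [-7.93, -0.01, -0.0]
21 rows
-1
dp [0.0004, -0.0261, -0.0318] turn [1.22, -0.0, 0.01]
dp [0.0004, -0.0268, -0.0312] turn [1.22, -0.0, 0.01]
dp [0.0004, -0.0274, -0.0307] turn [1.22, -0.0, 0.01]
dp [0.0004, -0.0281, -0.0301] turn [1.22, -0.0, 0.01]
dp [0.0004, -0.0287, -0.0295] turn [1.22, -0.0, 0.01]
dp [0.0004, -0.0293, -0.0289] turn [1.22, -0.0, 0.01]
dp [0.0004, -0.0299, -0.0282] turn [1.22, -0.0, 0.01]
dp [0.0004, -0.0305, -0.0276] turn [1.22, -0.0, 0.01]
dp [0.0004, -0.0311, -0.0269] turn [1.22, -0.0, 0.01]
dp [0.0004, -0.0317, -0.0263] turn [1.22, -0.0, 0.01]
dp [0.0004, -0.0322, -0.0256] turn [1.22, -0.0, 0.01]
11 rows
```

Emit:
arm_command([
  {"dp": [0,-0.025,-0.03],"turn": [6.7,0,0],"grip": 1},
  {"dp": [0,-0.028,-0.031],"turn": [6.7,0,0],"grip": 1},
  {"dp": [0,-0.036,-0.027],"turn": [0,0,0],"grip": 1},
  {"dp": [0,-0.036,-0.027],"turn": [0,0,0],"grip": 1},
  {"dp": [0,-0.036,-0.027],"turn": [0,0,0],"grip": 1},
  {"dp": [0,-0.036,-0.027],"turn": [0,0,0],"grip": 1},
  {"dp": [0,-0.036,-0.027],"turn": [0,0,0],"grip": 1},
  {"dp": [0,-0.036,-0.027],"turn": [0,0,0],"grip": 1},
])

```text
clock: 0.95
position: [0.3654, -0.2541, 0.4046]
ee_rot: [0.025, 0.707, 0.025, -0.707]
contact_force: [-0.1, -0.7, -0.8]
width: 0.0854
```

Emit:
arm_command([
  {"dp": [0,-0.036,-0.027],"turn": [0,0,0],"grip": 1},
  {"dp": [0,-0.036,-0.027],"turn": [0,0,0],"grip": 1},
  {"dp": [0,0,0],"turn": [0,0,0],"grip": 0},
  {"dp": [0,0,0],"turn": [0,0,0],"grip": 0},
  {"dp": [0,0,0],"turn": [0,0,0],"grip": 0},
])

```text
clock: 1.45
position: [0.4134, -0.1807, 0.4045]
ee_rot: [-0.025, -0.706, -0.024, 0.707]
contact_force: [0.5, -0.3, -0.6]
width: 0.0438
```

```bash
python3 - <<'E'
from h import *
s=manip.get_state(); print(s['position'],R_now(s).as_matrix(),s['contact_force'],s['width'],s['clock'])
im=snap('wrist','w1')
c=manip.calibration('wrist'); np.savez('w1.npz',**c)
print(proj(c,[[.485,-.1715,.085]]))
E
```

```text
[ 0.41341917 -0.18074168  0.40451961] [[-7.34113515e-04  6.94619159e-02 -9.97584334e-01]
 [-4.99598827e-04 -9.97584504e-01 -6.94615601e-02]
 [-9.99999606e-01  4.47399293e-04  7.67043359e-04]] [ 0.46646762 -0.25853037 -0.58577453] 0.043781318623610115 1.45
[[310.04712441 136.78603227]]
```

View pics/w1.png

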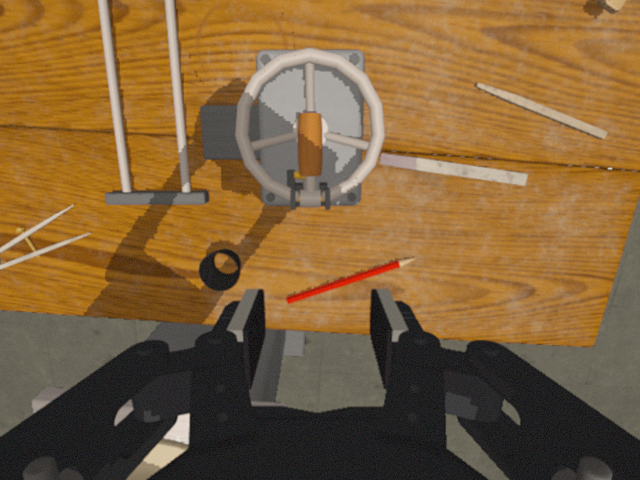

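```bash
python3 - <<'E'
from h import *
c=dict(np.load('w1.npz'))
im=cv2.imread('pics/w1.png')
crop(im,220,30,400,220,3,'w1c')
P=onz(c,[(236,122),(384,122),(311,48)],.085); print(P)
# grip
for uv in [(310,112),(310,176),(299,145),(322,145),(311,196),(327,196),(295,196)]: print(uv,onz(c,[uv],.085)[0])
E
```

```text
[[ 0.49198723 -0.11510396  0.085     ]
 [ 0.49967825 -0.22639157  0.085     ]
 [ 0.54668445 -0.16819107  0.085     ]]
(310, 112) [ 0.50286645 -0.1703094   0.085     ]
(310, 176) [ 0.45553588 -0.17336509  0.085     ]
(299, 145) [ 0.47837307 -0.16346586  0.085     ]
(322, 145) [ 0.47958655 -0.18100504  0.085     ]
(311, 196) [ 0.4399523  -0.17516251  0.085     ]
(327, 196) [ 0.44083053 -0.18780237  0.085     ]
(295, 196) [ 0.43907834 -0.16252102  0.085     ]
```

View pics/w1c.png

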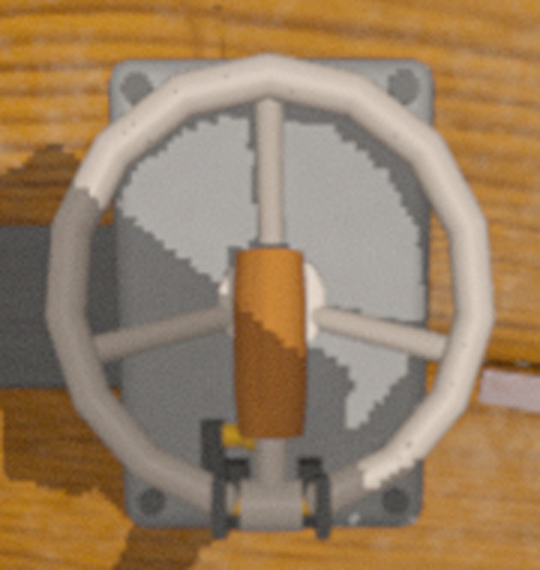

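```bash
cat >> h.py <<'E'
A=0.0705; WC=np.array([.4885,-.1712]); EX=np.array([np.cos(A),np.sin(A)]); EY=np.array([-np.sin(A),np.cos(A)])
def wp(u,v): return WC+u*EX+v*EY
E
python3 - <<'E'
from h import *
print(wp(-.02,0)); goto([*wp(-.02,0),.30],downR(A-np.pi/2),n=4)
E
```

```text
[ 0.46854968 -0.17260883]
dp [0.0261, -0.0012, -0.0139] turn [-0.03, 0.01, -0.01]
dp [0.0261, -0.0012, -0.0139] turn [-0.03, 0.01, -0.01]
dp [0.0261, -0.0012, -0.0139] turn [-0.03, 0.01, -0.01]
dp [0.0261, -0.0012, -0.0139] turn [-0.03, 0.01, -0.01]
4 rows
```

Emit:
arm_command([
  {"dp": [0.026,-0.001,-0.014],"turn": [0,0,0],"grip": -0.3},
  {"dp": [0.026,-0.001,-0.014],"turn": [0,0,0],"grip": -0.3},
  {"dp": [0.026,-0.001,-0.014],"turn": [0,0,0],"grip": -0.3},
  {"dp": [0.026,-0.002,-0.014],"turn": [0,0,0],"grip": -0.3},
  {"dp": [0,0,0],"turn": [0,0,0],"grip": -0.3},
  {"dp": [0,0,0],"turn": [0,0,0],"grip": -0.3},
])

```text
clock: 2.1
position: [0.4688, -0.1724, 0.3006]
ee_rot: [-0.024, -0.706, -0.024, 0.707]
contact_force: [-0.3, -0.2, 0.7]
width: 0.0298
```

```bash
python3 - <<'E'
from h import *
s=manip.get_state(); print(s['position'],s['contact_force'],s['width'])
im=snap('wrist','w2'); goto([*wp(-.02,0),.243],downR(A-np.pi/2),n=2)
E
```

```text
[ 0.4687578  -0.1724384   0.30055186] [-0.25473261 -0.16795077  0.67146521] 0.02978446789466772
dp [0.0292, 0.0001, 0.0002] turn [-0.06, -0.0, -0.02]
dp [0.0292, 0.0001, 0.0002] turn [-0.06, -0.0, -0.02]
2 rows
```

View pics/w2.png

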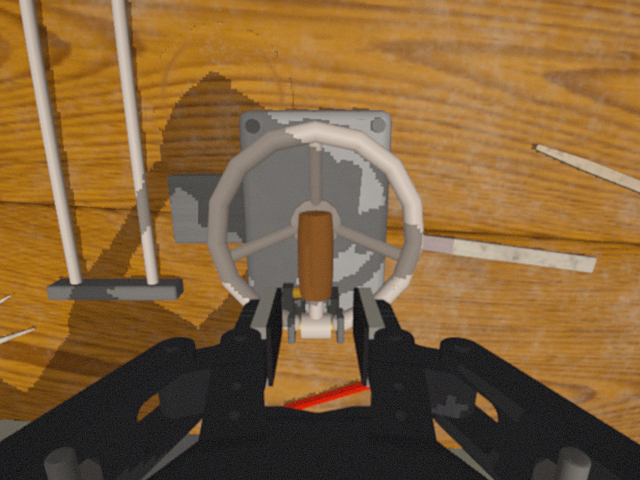

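Emit:
arm_command([
  {"dp": [0.02,0,0],"turn": [0,0,0],"grip": -0.3},
  {"dp": [0.02,0,0],"turn": [0,0,0],"grip": -0.3},
  {"dp": [0.017,0,0],"turn": [0,0,0],"grip": -0.3},
  {"dp": [0,0,0],"turn": [0,0,0],"grip": -0.3},
])

```text
clock: 2.55
position: [0.4682, -0.1716, 0.2435]
ee_rot: [-0.024, -0.706, -0.025, 0.707]
contact_force: [-0.8, -0.2, 0.9]
width: 0.0299
```

```bash
python3 - <<'E'
from h import *
s=manip.get_state(); print(s['position'],s['contact_force'],s['width'])
im=snap('wrist','w3'); im=snap('scene','sc3'); crop(im,290,180,490,330,4,'s3')
E
```

```text
[ 0.46821785 -0.17160749  0.24348616] [-0.82420096 -0.20320593  0.90240598] 0.029896232740453697
```

View pics/w3.png

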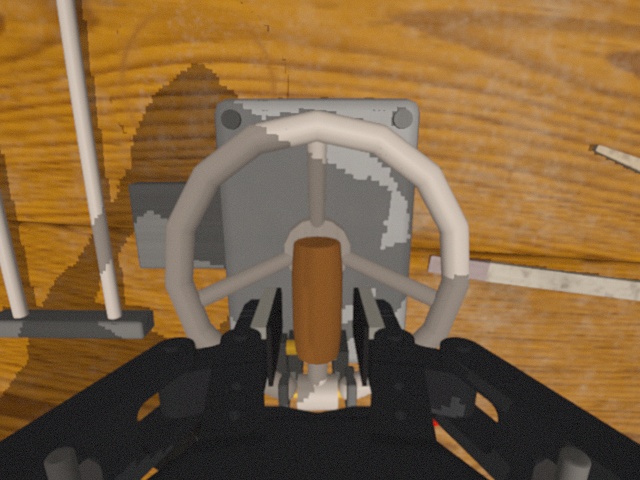

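View pics/s3.png

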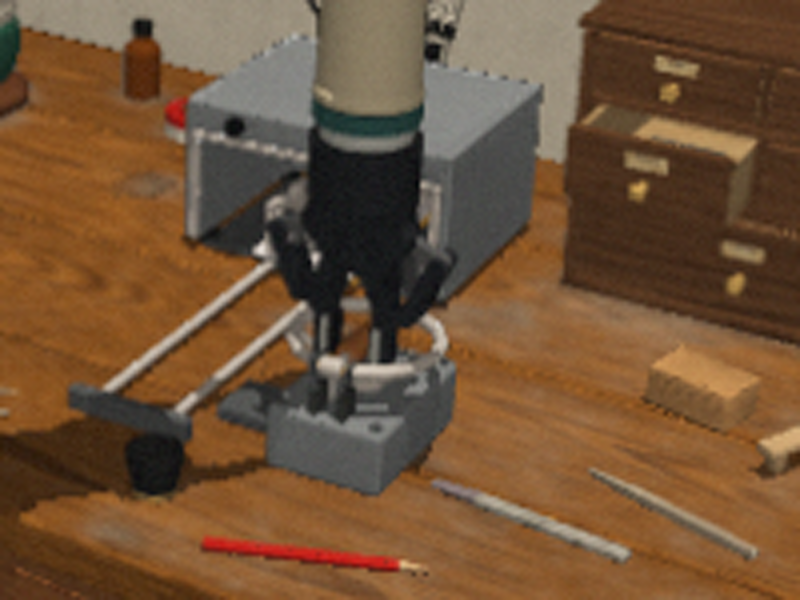

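Emit:
arm_command([
  {"dp": [0,0,0],"turn": [0,0,0],"grip": -1},
  {"dp": [0,0,0],"turn": [0,0,0],"grip": -1},
  {"dp": [0,0,0],"turn": [0,0,0],"grip": -1},
  {"dp": [-0.006,0,0.0006],"turn": [0,0,0],"grip": -1},
  {"dp": [-0.006,0,0.0017],"turn": [0,0,0],"grip": -1},
], grip_force=25)

```text
clock: 3.15
position: [0.4676, -0.1715, 0.256]
ee_rot: [0.025, 0.707, 0.025, -0.706]
contact_force: [2.9, 1.0, -4.1]
width: 0.018
```

Emit:
arm_command([
  {"dp": [-0.0054,0,0.003],"turn": [0,0,0],"grip": -1},
  {"dp": [-0.0048,0,0.0038],"turn": [0,0,0],"grip": -1},
  {"dp": [-0.004,0,0.0046],"turn": [0,0,0],"grip": -1},
])

```text
clock: 3.45
position: [0.4567, -0.1723, 0.271]
ee_rot: [0.025, 0.708, 0.024, -0.705]
contact_force: [4.9, 3.3, -1.7]
width: 0.0178
```

```bash
python3 - <<'E'
from h import *
s=manip.get_state(); print(s['position'],s['contact_force'],s['width'])
im=snap('wrist','w4'); im=snap('scene','sc4'); crop(im,290,180,490,330,4,'s4')
E
```

```text
[ 0.45669432 -0.17231445  0.27103441] [ 4.86241948  3.29366213 -1.65737252] 0.017848050927751158
```

View pics/s4.png

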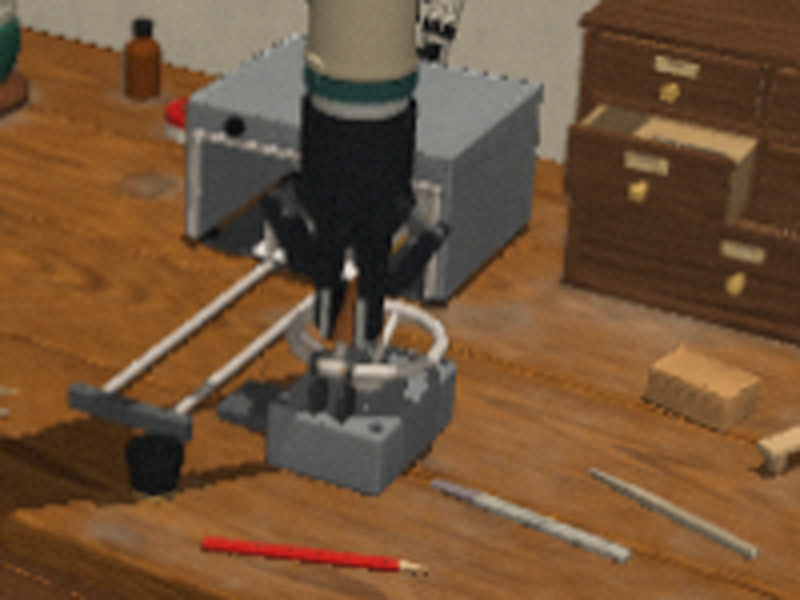

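Emit:
arm_command([
  {"dp": [-0.003,0,0.0054],"turn": [0,0,0],"grip": -1},
  {"dp": [-0.002,0,0.0058],"turn": [0,0,0],"grip": -1},
  {"dp": [-0.001,0,0.006],"turn": [0,0,0],"grip": -1},
  {"dp": [0,0,0.002],"turn": [0,0,0],"grip": -1},
])

```text
clock: 3.95
position: [0.4392, -0.1744, 0.2788]
ee_rot: [0.026, 0.711, 0.023, -0.703]
contact_force: [8.9, 2.0, 6.0]
width: 0.0179
```

```bash
python3 - <<'E'
from h import *
s=manip.get_state(); print(s['position'],s['contact_force'],s['width'])
im=snap('wrist','w4b'); im=snap('scene','sc4b'); crop(im,290,180,490,330,4,'s4b')
E
```

```text
[ 0.43917553 -0.17439717  0.27882411] [8.85587008 2.03557054 6.0057525 ] 0.017863752457509027
```

View pics/s4b.png

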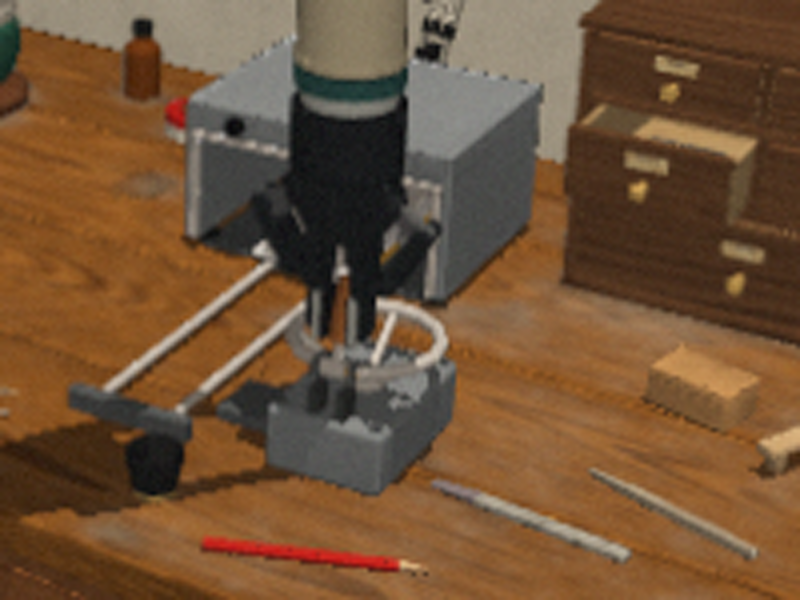

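View pics/w4b.png

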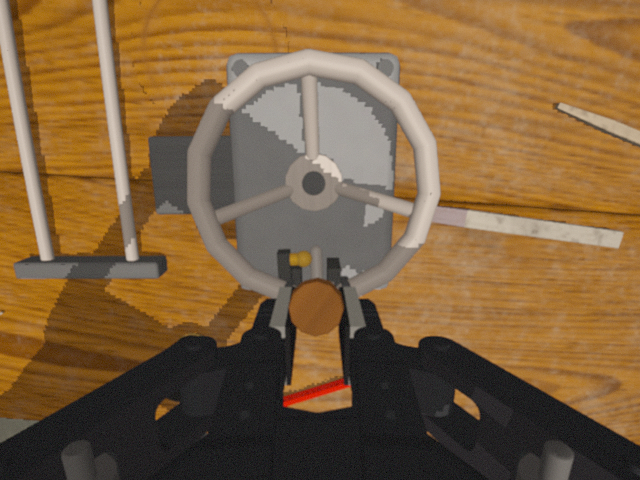

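Emit:
arm_command([
  {"dp": [0,0,0.003],"turn": [0,0,0],"grip": -1},
  {"dp": [0,0,0.001],"turn": [0,0,0],"grip": -1},
  {"dp": [0,0,0],"turn": [0,0,0],"grip": -1},
])

```text
clock: 4.35
position: [0.435, -0.1749, 0.2792]
ee_rot: [0.026, 0.71, 0.023, -0.703]
contact_force: [5.7, 1.2, 9.6]
width: 0.018
```

Emit:
arm_command([
  {"dp": [0,0,-0.002],"turn": [0,0,0],"grip": -0.35},
  {"dp": [0,0,0],"turn": [0,0,0],"grip": -0.35},
  {"dp": [0,0,0],"turn": [0,0,0],"grip": -0.35},
])

```text
clock: 4.65
position: [0.4337, -0.1736, 0.2756]
ee_rot: [-0.025, -0.706, -0.025, 0.707]
contact_force: [-0.9, -0.2, 0.7]
width: 0.0278
```

```bash
python3 - <<'E'
from h import *
s=manip.get_state(); print(s['position'],s['contact_force'],s['width'],R_now(s).as_matrix())
im=snap('wrist','w5'); c=manip.calibration('wrist'); print(onz(c,[(317,307)],.149)); np.savez('w5.npz',**c)
E
```

```text
[ 0.43367653 -0.17362073  0.27562624] [-0.8657108  -0.16345888  0.71085494] 0.027835563730785825 [[-2.25651778e-03  7.01489127e-02 -9.97533978e-01]
 [ 2.92110871e-04 -9.97536429e-01 -7.01497458e-02]
 [-9.99997411e-01 -4.49684669e-04  2.23046743e-03]]
[[ 0.45689228 -0.17250661  0.149     ]]
```

View pics/w5.png

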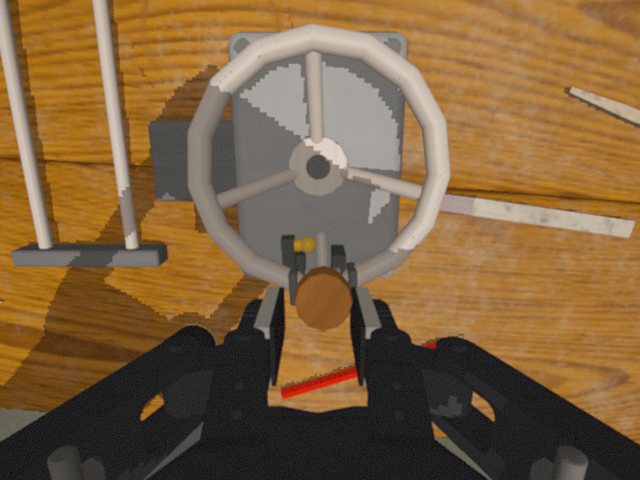

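```bash
python3 - <<'E'
from h import *
c=dict(np.load('w5.npz'))
for uv,z in [((323,297),.150),((318,167),.059),((318,25),.085),((189,165),.085),((449,165),.085)]:
    P=onz(c,[uv],z)[0]; print(uv,P, (P[:2]-WC)@EX,(P[:2]-WC)@EY)
E
```

```text
(323, 297) [ 0.46055401 -0.17393515  0.15      ] -0.028069234889682264 -0.0007597971284405813
(318, 167) [ 0.48992352 -0.17057481  0.059     ] 0.0014640220575647188 0.0005233598997355181
(318, 25) [ 0.54649199 -0.16647344  0.085     ] 0.05818087898450709 0.0006297680361461887
(189, 165) [ 0.48873758 -0.11500719  0.085     ] 0.004195300039159028 0.056036489540804944
(449, 165) [ 0.49667854 -0.2265042   0.085     ] 0.004262504000865662 -0.055742930426623365
```

```bash
python3 - <<'E'
from h import *
im=snap('wrist','w6');im=snap('scene','sc6'); crop(im,290,180,490,330,4,'s6')
E
```

```text
(no output)
```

View pics/w6.png

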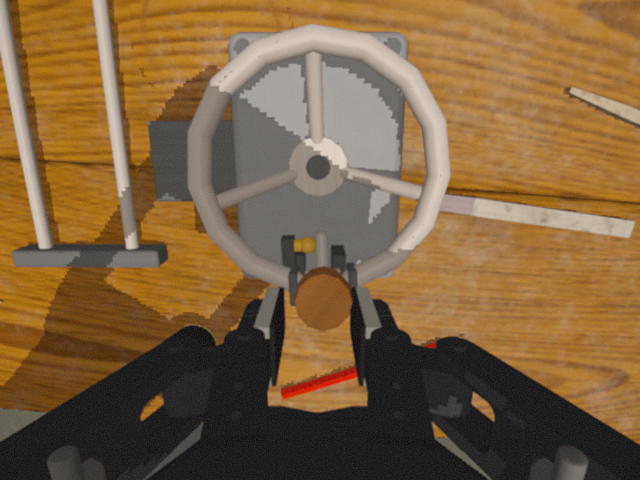

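View pics/s6.png

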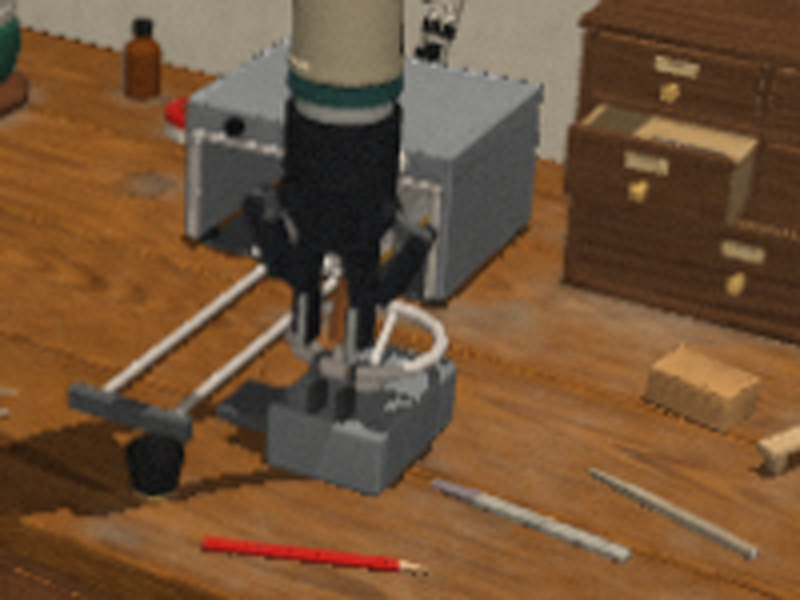

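```bash
python3 - <<'E'
from h import *
c=dict(np.load('w5.npz'))
print(-c['R'].T@c['t'])
for u in (-.052,-.04,-.028):
    for z in (.15,.145):
        X=np.array([*wp(u,0),z]); print(u,z,proj(c,X), (c['R']@X+c['t'])[2], 365.6*.019/(c['R']@X+c['t'])[2])
# predicted image of handle at angles about hinge (-.052,.085)
for th in (1.15,1.25,1.35,1.45,1.57):
    for L in (.065,.042,.019):
        X=np.array([*wp(-.051+L*np.cos(th),0),.085+L*np.sin(th)]); print(th,L,proj(c,X))
E
python3 -c "
import cv2
im=cv2.imread('pics/w6.png'); cv2.imwrite('pics/w6c.png',cv2.resize(im[220:350,240:410],None,fx=4,fy=4,interpolation=2))"
```

```text
[ 0.50266733 -0.16934529  0.24459721]
-0.052 0.15 [[320.05352315 370.62689664]] 0.10899461625286488 63.731588208765466
-0.052 0.145 [[319.94108263 360.96280016]] 0.11380820133106878 61.03602305244135
-0.04 0.15 [[320.17027068 334.91882153]] 0.10574849657219221 65.68793150886873
-0.04 0.145 [[320.04885761 326.47898001]] 0.1105620816503961 62.828050053950065
-0.028 0.15 [[320.2927729  296.77087369]] 0.10250237689151959 67.76818460855324
-0.028 0.145 [[320.16166395 289.75913988]] 0.10731596196972348 64.72848840473287
1.15 0.065 [[320.17896243 277.60739213]]
1.15 0.042 [[319.66610937 281.01048985]]
1.15 0.019 [[319.30630917 283.39780818]]
1.25 0.065 [[320.17986846 300.00777454]]
1.25 0.042 [[319.66513549 292.92596641]]
1.25 0.019 [[319.30554033 287.97837801]]
1.35 0.065 [[320.16241343 322.25389101]]
1.35 0.042 [[319.65626979 304.7616503 ]]
1.35 0.019 [[319.30222909 292.52832002]]
1.45 0.065 [[320.12718345 343.70847339]]
1.45 0.042 [[319.63970485 316.28331145]]
1.45 0.019 [[319.29642277 296.98519268]]
1.57 0.065 [[320.06352963 367.59040185]]
1.57 0.042 [[319.61027588 329.38330077]]
1.57 0.019 [[319.28629318 302.1255719 ]]
```

View pics/w6c.png

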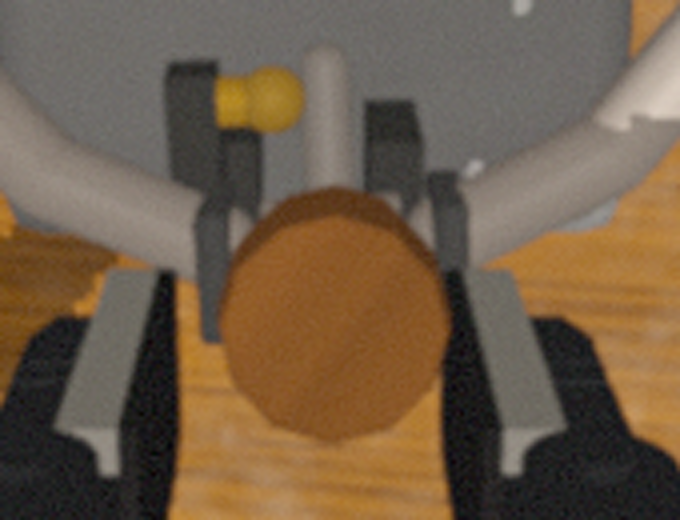

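```bash
python3 - <<'E'
from h import *
c=dict(np.load('w5.npz'))
s=manip.get_state(); R=R_now(s); p=s['position']
for d in (.14,.155,.173):
    for z in (-.011,0,.011):
        X=p+R.apply([d,0,z]); print(d,z,X,proj(c,X), ((X[:2]-WC)@EX))
im=snap('scene','sc7'); cs=manip.calibration('scene')
for n,X in [('hinge',[*wp(-.052,0),.085]),('top90',[*wp(-.052,0),.15]),('top70',[*wp(-.03,0),.146])]: print(n,proj(cs,X), (proj(cs,X)-[290,180])*4)
E
```

```text
0.14 -0.011 [ 0.444746   -0.17284346  0.1355088 ] [[315.45164935 322.64615324]] -0.0437610826736869
0.14 0 [ 0.43377292 -0.17361238  0.13552532] [[315.45947508 351.87541864]] -0.05476106866237185
0.14 0.011 [ 0.42279984 -0.1743813   0.13554183] [[315.46752103 379.61833854]] -0.06576105465105686
0.155 -0.011 [ 0.44472301 -0.1728376   0.12050882] [[315.63435803 303.26367257]] -0.04378360273872967
0.155 0 [ 0.43374993 -0.17360652  0.12052533] [[315.63688397 329.9142641 ]] -0.05478358872741468
0.155 0.011 [ 0.42277685 -0.17437544  0.12054185] [[315.639748   355.36686391]] -0.06578357471609969
0.173 -0.011 [ 0.44469542 -0.17283058  0.10250884] [[315.8083314  284.82300563]] -0.04381062681678107
0.173 0 [ 0.43372234 -0.1735995   0.10252536] [[315.80684993 308.89400812]] -0.05481061280546608
0.173 0.011 [ 0.42274926 -0.17436842  0.10254187] [[315.80574943 332.01608278]] -0.06581059879415109
hinge [[373.10499753 272.32971803]] [[332.41999011 369.3188721 ]]
top90 [[374.19632062 250.75199349]] [[336.78528246 283.00797398]]
top70 [[377.78862968 249.03035168]] [[351.15451874 276.1214067 ]]
```

Emit:
arm_command([
  {"dp": [-0.004,0.002,-0.009],"turn": [0,0,0],"grip": -0.35},
  {"dp": [-0.004,0,-0.008],"turn": [0,0,0],"grip": -0.35},
  {"dp": [0,0,0],"turn": [0,0,0],"grip": -0.35},
])

```text
clock: 5.15
position: [0.4534, -0.175, 0.2848]
ee_rot: [0.025, 0.708, 0.024, -0.706]
contact_force: [0.0, 1.0, 0.3]
width: 0.0275
```

```bash
python3 - <<'E'
from h import *
s=manip.get_state(); print(s['position'],s['contact_force'],s['width'])
im=snap('wrist','w7'); crop(im,200,160,440,420,3,'w7c')
E
```

```text
[ 0.4534032  -0.17501547  0.28475088] [0.0393648  0.95442412 0.30972581] 0.027450956249080873
```

View pics/w7c.png

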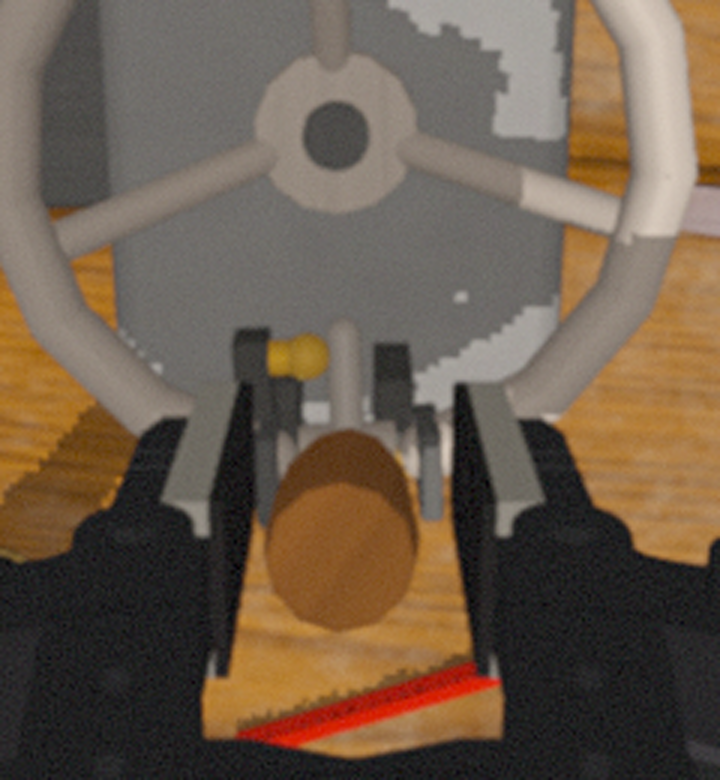

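```bash
python3 - <<'E'
from h import *
c=manip.calibration('wrist')
for th in (1.25,1.35,1.45,1.57):
    for L in (.065,.019):
        X=np.array([*wp(-.0515+L*np.cos(th),0),.085+L*np.sin(th)]); print(th,L,proj(c,X),365.6*.019/(c['R']@X+c['t'])[2])
E
```

```text
1.25 0.065 [[311.68892036 343.56609705]] 57.799387078076066
1.25 0.019 [[313.07559964 320.8742015 ]] 41.814697813025056
1.35 0.065 [[311.68034429 363.16738118]] 57.79977979410717
1.35 0.019 [[313.07325286 325.03604736]] 41.8147578927598
1.45 0.065 [[311.69969301 381.86412829]] 57.489879797752685
1.45 0.019 [[313.07510573 329.07724504]] 41.767146747782576
1.57 0.065 [[311.75804562 402.45599029]] 56.727406407300386
1.57 0.019 [[313.08280562 333.69237564]] 41.64826577833568
```

Emit:
arm_command([
  {"dp": [0,0,0],"turn": [0,0,0],"grip": -1},
  {"dp": [0,0,0],"turn": [0,0,0],"grip": -1},
  {"dp": [-0.001,0,0.006],"turn": [0,0,0],"grip": -1},
  {"dp": [-0.001,0,0.006],"turn": [0,0,0],"grip": -1},
  {"dp": [0,0,0.006],"turn": [0,0,0],"grip": -1},
  {"dp": [0,0,0.003],"turn": [0,0,0],"grip": -1},
], grip_force=90)

```text
clock: 5.8
position: [0.434, -0.1764, 0.2868]
ee_rot: [0.024, 0.711, 0.023, -0.702]
contact_force: [12.3, 3.2, -4.6]
width: 0.0165
```

```bash
python3 - <<'E'
from h import *
s=manip.get_state(); print(s['position'],s['contact_force'],s['moment'],s['width'],(s['position'][:2]-WC)@EX)
im=snap('wrist','w8'); crop(im,200,160,440,420,3,'w8c');im=snap('scene','sc8'); crop(im,290,180,490,330,4,'s8')
E
```

```text
[ 0.43396349 -0.17639416  0.28683557] [12.27986314  3.24477795 -4.56217398] [ 0.50293638 -2.51443355 -0.02331164] 0.01652273567046781 -0.054766921814184896
```

View pics/w8c.png

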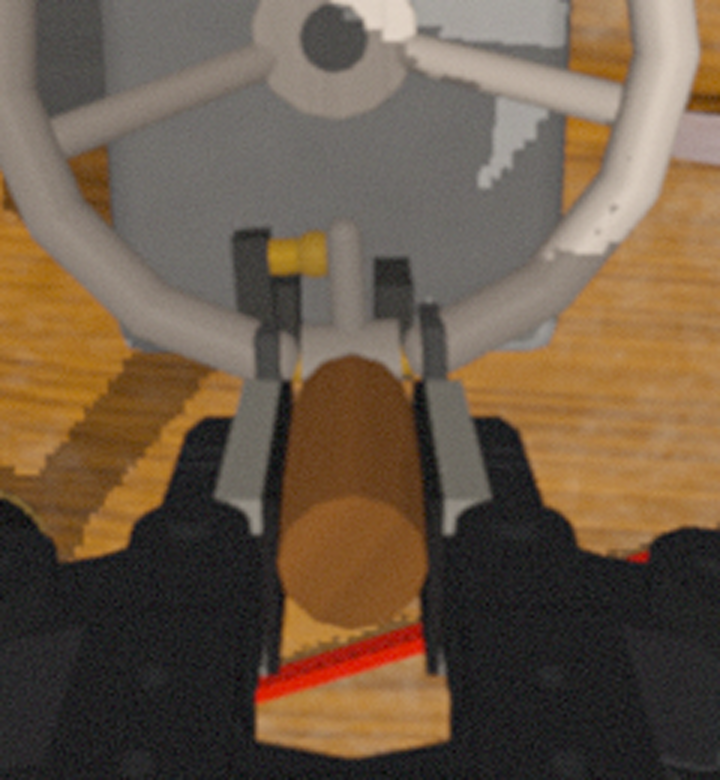

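View pics/s8.png

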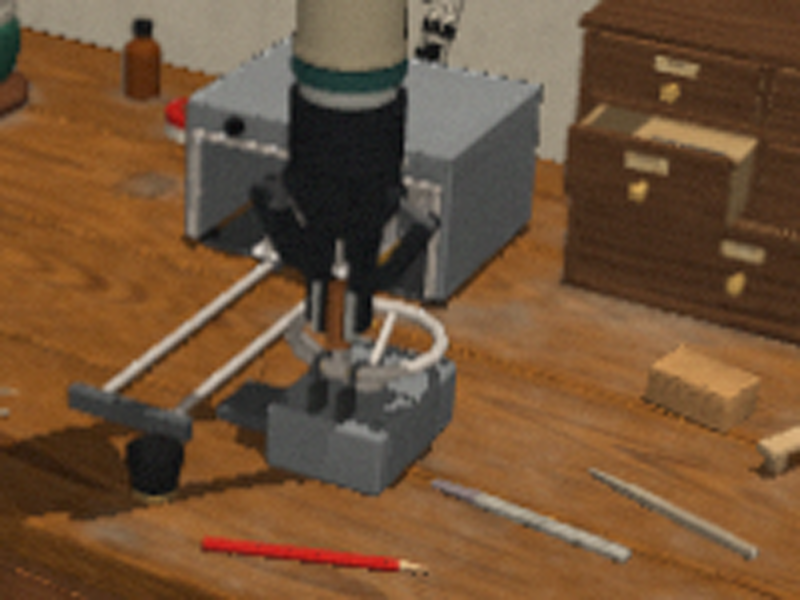

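Emit:
arm_command([
  {"dp": [0,0,0.003],"turn": [0,0,0],"grip": -1},
  {"dp": [0,0,0.002],"turn": [0,0,0],"grip": -1},
  {"dp": [0,0,0],"turn": [0,0,0],"grip": -1},
])

```text
clock: 6.2
position: [0.4302, -0.1769, 0.2869]
ee_rot: [0.024, 0.713, 0.023, -0.701]
contact_force: [16.5, 3.4, -8.3]
width: 0.0167
```

```bash
python3 - <<'E'
from h import *
s=manip.get_state(); print(s['position'],s['contact_force'],s['moment'],s['width'],(s['position'][:2]-WC)@EX)
im=snap('wrist','w9'); crop(im,200,160,440,420,3,'w9c')
E
```

```text
[ 0.43022424 -0.17687049  0.28688208] [16.47362642  3.37714215 -8.27716195] [ 0.6259519  -2.99395624  0.02597064] 0.01665083707866305 -0.05853044039418043
```

View pics/w9c.png

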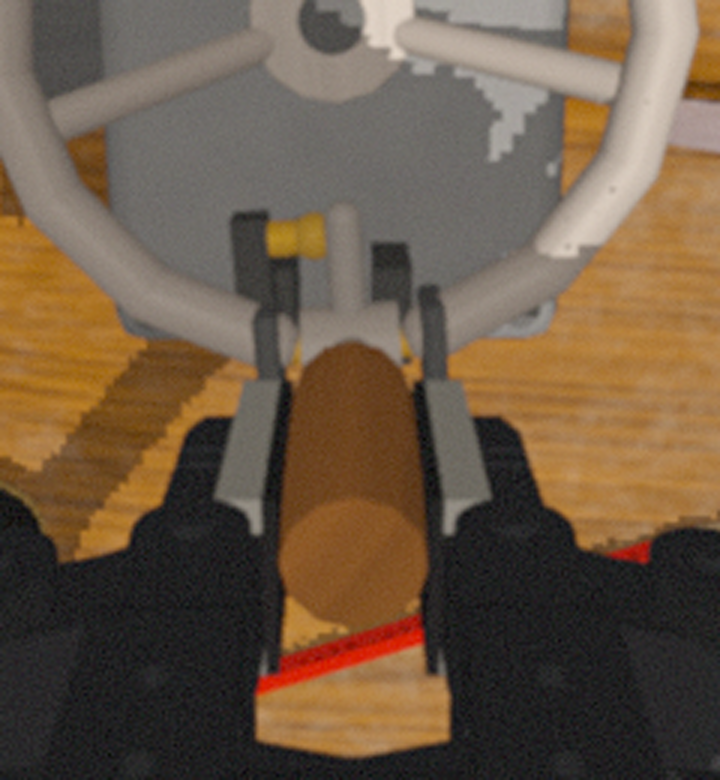

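Emit:
arm_command([
  {"dp": [0,0,-0.003],"turn": [0,0,0],"grip": -0.2},
  {"dp": [0,0,0],"turn": [0,0,0],"grip": -0.2},
  {"dp": [0,0,0],"turn": [0,0,0],"grip": -0.2},
  {"dp": [0,0,0],"turn": [0,0,0],"grip": -0.2},
])

```text
clock: 6.65
position: [0.428, -0.1761, 0.2857]
ee_rot: [-0.025, -0.706, -0.025, 0.707]
contact_force: [0.0, 0.5, -0.6]
width: 0.034
```

```bash
python3 - <<'E'
from h import *
s=manip.get_state(); print(s['position'],s['contact_force'],s['moment'],s['width'],(s['position'][:2]-WC)@EX)
im=snap('wrist','w10'); crop(im,200,160,440,420,3,'w10c')
c=manip.calibration('wrist')
for th in (1.35,1.45,1.57):
    for L in (.065,.019):
        X=np.array([*wp(-.0515+L*np.cos(th),0),.085+L*np.sin(th)]); print(th,L,(proj(c,X)-[200,160])*3)
E
```

```text
[ 0.42799354 -0.17605985  0.28569211] [ 0.047852    0.53100783 -0.56618324] [0.02280552 0.01801065 0.02933025] 0.0339998573088185 -0.06069848742986846
1.35 0.065 [[339.45114293 395.55215979]]
1.35 0.019 [[342.90865009 337.38808316]]
1.45 0.065 [[339.50959937 455.9340867 ]]
1.45 0.019 [[342.91592984 350.14519482]]
1.57 0.065 [[339.66787232 524.06990508]]
1.57 0.019 [[342.93799794 364.96300699]]
```

View pics/w10c.png

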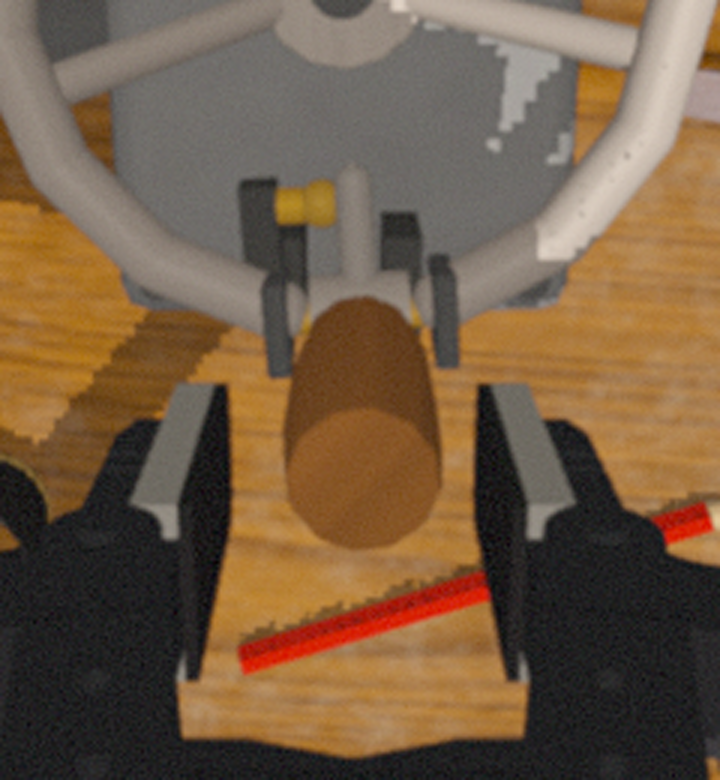

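Emit:
arm_command([
  {"dp": [0.001,0.001,-0.012],"turn": [0,0,0],"grip": -0.2},
  {"dp": [0,0,0],"turn": [0,0,0],"grip": -0.2},
  {"dp": [0,0,0],"turn": [0,0,0],"grip": -1},
  {"dp": [0,0,0],"turn": [0,0,0],"grip": -1},
  {"dp": [0,0,0],"turn": [0,0,0],"grip": -1},
], grip_force=45)

```text
clock: 7.2
position: [0.4408, -0.1763, 0.285]
ee_rot: [0.025, 0.707, 0.025, -0.706]
contact_force: [0.6, 0.1, 0.2]
width: 0.0172
```

```bash
sed -i 's/WC=np.array(\[.4885,-.1712\])/WC=np.array([.4895,-.1711])/' h.py; cat >> h.py <<'E'
def st():
    s=manip.get_state(); p=s['position']; d=p[:2]-WC; print('t',round(s['clock'],2),'p',np.round(p,4),'u,v',np.round([d@EX,d@EY],4),'r',round(np.hypot(*d),4),'th',round(np.arctan2(d@EY,d@EX),3),'F',np.round(s['contact_force'],1),'w',round(s['width'],4)); return s
E
python3 - <<'E'
from h import *
st(); im=snap('wrist','w11'); crop(im,200,160,440,420,3,'w11c')
E
```

```text
t 7.2 p [ 0.4408 -0.1763  0.285 ] u,v [-0.0489 -0.0018] r 0.049 th -3.105 F [0.6 0.1 0.2] w 0.0172
```

View pics/w11c.png

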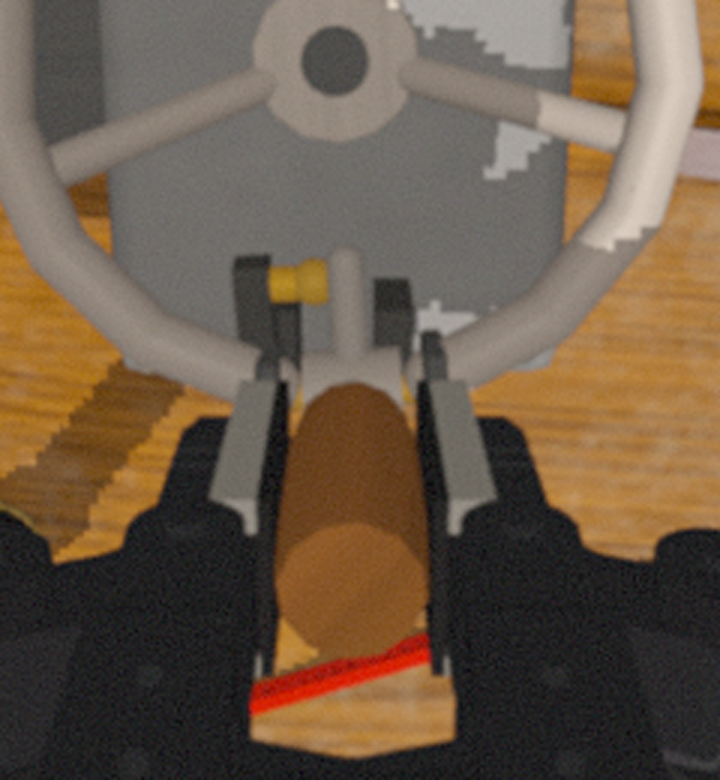

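Emit:
arm_command([
  {"dp": [0,0.0119,-0.0007],"turn": [0,0,0],"grip": -1},
  {"dp": [0,0.0121,-0.005],"turn": [0,0,0],"grip": -1},
  {"dp": [0,0.0104,-0.0079],"turn": [0,0,0],"grip": -1},
  {"dp": [0,0.0079,-0.0104],"turn": [0,0,0],"grip": -1},
  {"dp": [0,0.005,-0.0121],"turn": [0,0,0],"grip": -1},
  {"dp": [0,0.0017,-0.0129],"turn": [0,0,0],"grip": -1},
])

```text
clock: 7.85
position: [0.4931, -0.2224, 0.2849]
ee_rot: [-0.023, -0.706, -0.025, 0.707]
contact_force: [-1.8, 5.2, 4.2]
width: 0.0176
```

```bash
python3 - <<'E'
from h import *
st(); im=snap('wrist','w12')
E
```

```text
t 7.85 p [ 0.4931 -0.2224  0.2849] u,v [-0.     -0.0514] r 0.0514 th -1.571 F [-1.8  5.2  4.2] w 0.0176
```

View pics/w12.png

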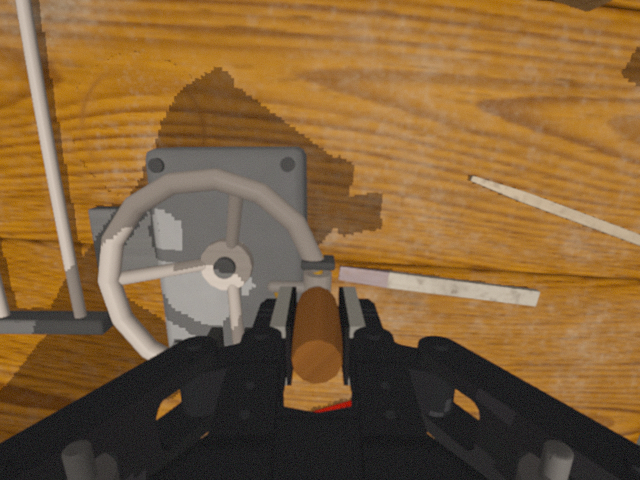

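Emit:
arm_command([
  {"dp": [0,-0.0022,-0.0129],"turn": [0,0,0],"grip": -1},
  {"dp": [0,-0.005,-0.0121],"turn": [0,0,0],"grip": -1},
  {"dp": [0,-0.0079,-0.0104],"turn": [0,0,0],"grip": -1},
  {"dp": [0,-0.0104,-0.0079],"turn": [0,0,0],"grip": -1},
  {"dp": [0,-0.0121,-0.005],"turn": [0,0,0],"grip": -1},
  {"dp": [0,-0.0129,-0.0017],"turn": [0,0,0],"grip": -1},
  {"dp": [0,-0.0129,0.0017],"turn": [0,0,0],"grip": -1},
  {"dp": [0,-0.0121,0.005],"turn": [0,0,0],"grip": -1},
])

```text
clock: 8.7
position: [0.5331, -0.1418, 0.2851]
ee_rot: [0.025, 0.709, 0.025, -0.704]
contact_force: [5.4, 1.9, -1.1]
width: 0.0175
```

```bash
python3 - <<'E'
from h import *
st()
E
```

```text
t 8.7 p [ 0.5331 -0.1418  0.2851] u,v [0.0456 0.0262] r 0.0526 th 0.521 F [ 5.4  1.9 -1.1] w 0.0175
```

Emit:
arm_command([
  {"dp": [0,-0.0104,0.0059],"turn": [0,0,0],"grip": -1},
  {"dp": [0,-0.0079,0.0104],"turn": [0,0,0],"grip": -1},
  {"dp": [0,-0.005,0.0121],"turn": [0,0,0],"grip": -1},
  {"dp": [0,-0.0017,0.0129],"turn": [0,0,0],"grip": -1},
])

```text
clock: 9.1
position: [0.4873, -0.1189, 0.285]
ee_rot: [0.023, 0.707, 0.026, -0.707]
contact_force: [1.1, 3.6, 2.7]
width: 0.0176
```

```bash
python3 - <<'E'
from h import *
st(); im=snap('wrist','w13')
E
```

```text
t 9.1 p [ 0.4873 -0.1189  0.285 ] u,v [0.0014 0.0522] r 0.0523 th 1.543 F [1.1 3.6 2.7] w 0.0176
```

View pics/w13.png

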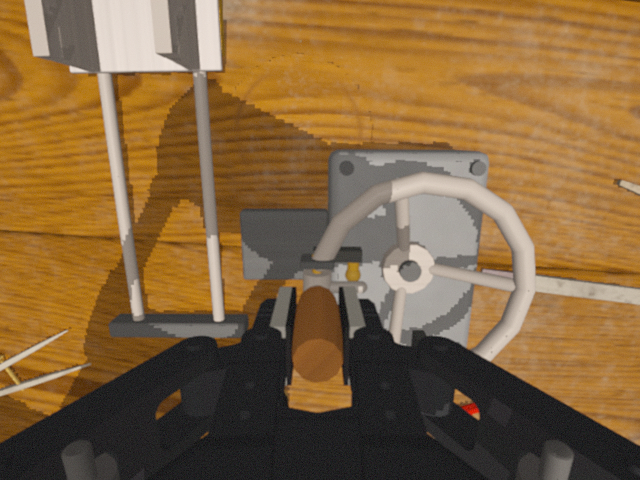

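Emit:
arm_command([
  {"dp": [0,-0.0015,0.0139],"turn": [0,0,0],"grip": -1},
  {"dp": [0,0.0051,0.0125],"turn": [0,0,0],"grip": -1},
  {"dp": [0,0.0082,0.0107],"turn": [0,0,0],"grip": -1},
  {"dp": [0,0.0107,0.0082],"turn": [0,0,0],"grip": -1},
  {"dp": [0,0.0125,0.0051],"turn": [0,0,0],"grip": -1},
  {"dp": [0,0.0133,0.0018],"turn": [0,0,0],"grip": -1},
  {"dp": [0,0.0133,-0.0018],"turn": [0,0,0],"grip": -1},
  {"dp": [0,0.0125,-0.0051],"turn": [0,0,0],"grip": -1},
])

```text
clock: 9.95
position: [0.448, -0.1996, 0.285]
ee_rot: [-0.024, -0.706, -0.025, 0.707]
contact_force: [3.4, 4.3, 4.5]
width: 0.0178
```

```bash
sed -i 's/WC=np.array(\[.4895,-.1711\])/WC=np.array([.4909,-.1695])/' h.py; python3 - <<'E'
from h import *
st()
E
```

```text
t 9.95 p [ 0.448  -0.1996  0.285 ] u,v [-0.045 -0.027] r 0.0524 th -2.601 F [3.4 4.3 4.5] w 0.0178
```

Emit:
arm_command([
  {"dp": [0,0.0105,-0.0082],"turn": [0,0,0],"grip": -1},
  {"dp": [0,0.0082,-0.0107],"turn": [0,0,0],"grip": -1},
  {"dp": [0,0.0051,-0.0125],"turn": [0,0,0],"grip": -1},
  {"dp": [0,0.0018,-0.0133],"turn": [0,0,0],"grip": -1},
  {"dp": [0,-0.0018,-0.0133],"turn": [0,0,0],"grip": -1},
  {"dp": [0,-0.0051,-0.0125],"turn": [0,0,0],"grip": -1},
  {"dp": [0,-0.0082,-0.0107],"turn": [0,0,0],"grip": -1},
  {"dp": [0,-0.0107,-0.0082],"turn": [0,0,0],"grip": -1},
])

```text
clock: 10.75
position: [0.5378, -0.1931, 0.2849]
ee_rot: [-0.026, -0.706, -0.024, 0.707]
contact_force: [-2.1, -0.2, 5.8]
width: 0.0172
```

Emit:
arm_command([
  {"dp": [0,-0.0125,-0.0051],"turn": [0,0,0],"grip": -1},
  {"dp": [0,-0.0133,-0.0018],"turn": [0,0,0],"grip": -1},
  {"dp": [0,-0.0133,0.0018],"turn": [0,0,0],"grip": -1},
  {"dp": [0,-0.0125,0.0051],"turn": [0,0,0],"grip": -1},
  {"dp": [0,-0.0107,0.0082],"turn": [0,0,0],"grip": -1},
  {"dp": [0,-0.0082,0.0107],"turn": [0,0,0],"grip": -1},
  {"dp": [0,-0.0051,0.0125],"turn": [0,0,0],"grip": -1},
  {"dp": [0,-0.0018,0.0133],"turn": [0,0,0],"grip": -1},
])

```text
clock: 11.55
position: [0.4859, -0.1177, 0.285]
ee_rot: [0.025, 0.707, 0.025, -0.706]
contact_force: [1.5, -4.6, 2.9]
width: 0.0176
```

```bash
python3 - <<'E'
from h import *
st(); im=snap('wrist','w14')
E
```

```text
t 11.55 p [ 0.4859 -0.1177  0.285 ] u,v [-0.0013  0.0521] r 0.0521 th 1.596 F [ 1.5 -4.6  2.9] w 0.0176
```

View pics/w14.png

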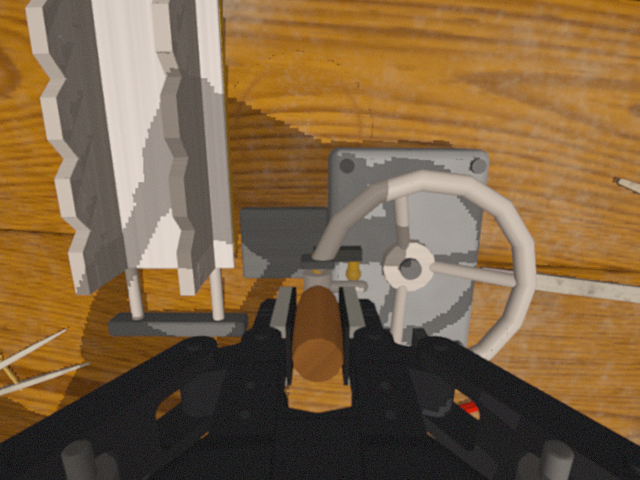

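Emit:
arm_command([
  {"dp": [0,0.0018,0.0133],"turn": [0,0,0],"grip": -1},
  {"dp": [0,0.0051,0.0125],"turn": [0,0,0],"grip": -1},
  {"dp": [0,0.0082,0.0107],"turn": [0,0,0],"grip": -1},
  {"dp": [0,0.0107,0.0082],"turn": [0,0,0],"grip": -1},
  {"dp": [0,0.0125,0.0051],"turn": [0,0,0],"grip": -1},
  {"dp": [0,0.0133,0.0018],"turn": [0,0,0],"grip": -1},
  {"dp": [0,0.005,0],"turn": [0,0,0],"grip": -1},
  {"dp": [0,0,0],"turn": [0,0,0],"grip": -1},
])

```text
clock: 12.4
position: [0.4392, -0.1762, 0.2848]
ee_rot: [-0.019, -0.706, -0.027, 0.707]
contact_force: [4.5, 12.1, 10.2]
width: 0.0174
```

```bash
python3 - <<'E'
from h import *
st(); im=snap('wrist','w15')
E
```

```text
t 12.4 p [ 0.4392 -0.1762  0.2848] u,v [-0.0521 -0.003 ] r 0.0521 th -3.083 F [ 4.5 12.1 10.2] w 0.0174
```

View pics/w15.png

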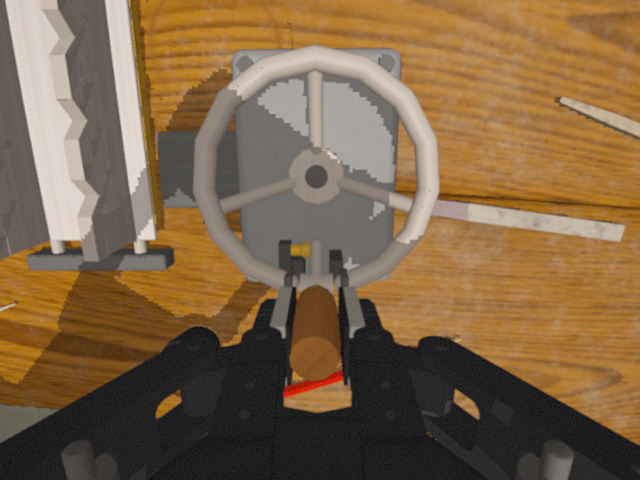

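Emit:
arm_command([
  {"dp": [0,-0.004,0],"turn": [0,0,0],"grip": 0},
  {"dp": [0,0,0],"turn": [0,0,0],"grip": 0},
  {"dp": [-0.01,0,0],"turn": [0,0,0],"grip": 0},
  {"dp": [-0.03,0,0],"turn": [0,0,0],"grip": 0},
  {"dp": [-0.045,0,0],"turn": [0,0,0],"grip": 0},
  {"dp": [-0.045,0,0],"turn": [0,0,0],"grip": 0},
  {"dp": [0,-0.04,0],"turn": [0,0,0],"grip": 0},
  {"dp": [0,-0.04,0],"turn": [0,0,0],"grip": 0},
])

```text
clock: 13.25
position: [0.4338, -0.0946, 0.4169]
ee_rot: [0.024, 0.708, 0.023, -0.706]
contact_force: [0.3, 0.1, 0.6]
width: 0.0428
```

Emit:
arm_command([
  {"dp": [0,-0.04,0.01],"turn": [0,0,0],"grip": 0},
  {"dp": [0,0,0],"turn": [0,0,0],"grip": 0},
  {"dp": [0,0,0],"turn": [0,0,0],"grip": 0},
])

```text
clock: 13.55
position: [0.4205, -0.0547, 0.4153]
ee_rot: [-0.026, -0.707, -0.025, 0.707]
contact_force: [-0.6, 0.9, -0.8]
width: 0.0428
```

```bash
python3 - <<'E'
from h import *
st(); im=snap('wrist','w16'); np.savez('w16.npz',**manip.calibration('wrist')); im=snap('top','top16'); crop(im,130,180,330,330,4,'t16l');crop(im,330,180,530,330,4,'t16r')
E
```

```text
t 13.55 p [ 0.4205 -0.0547  0.4153] u,v [-0.0621  0.1194] r 0.1346 th 2.05 F [-0.6  0.9 -0.8] w 0.0428
```

View pics/w16.png

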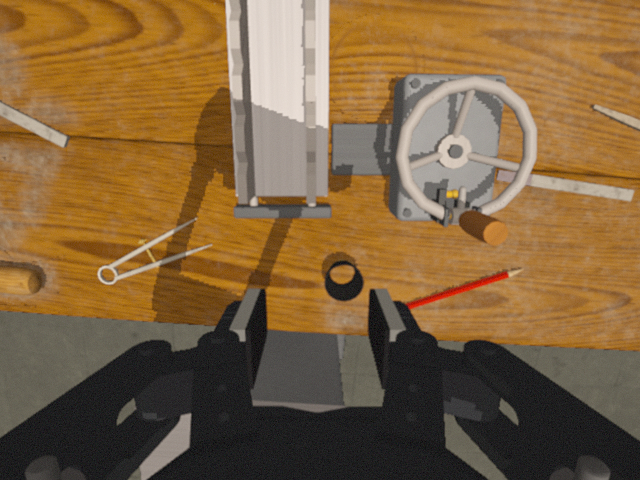

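View pics/top16.png

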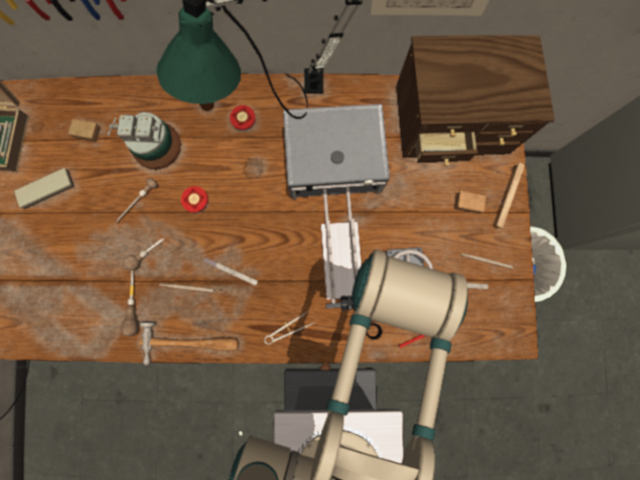

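Emit:
arm_command([
  {"dp": [0,-0.015,-0.035],"turn": [0,0,0],"grip": 0},
  {"dp": [0,-0.015,-0.035],"turn": [0,0,0],"grip": 0},
  {"dp": [0,-0.005,-0.025],"turn": [0,0,0],"grip": 0},
  {"dp": [0,0,0],"turn": [0,0,0],"grip": 0},
  {"dp": [0,0,0],"turn": [0,0,0],"grip": 0},
])

```text
clock: 14.15
position: [0.5138, -0.0145, 0.4141]
ee_rot: [-0.025, -0.706, -0.024, 0.707]
contact_force: [0.6, 0.2, 0.0]
width: 0.0426
```

```bash
python3 - <<'E'
from h import *
st(); im=snap('wrist','w17'); np.savez('w17.npz',**manip.calibration('wrist')); crop(im,230,20,400,300,3,'w17c')
E
```

```text
t 14.15 p [ 0.5138 -0.0145  0.4141] u,v [0.0338 0.153 ] r 0.1567 th 1.354 F [0.6 0.2 0. ] w 0.0426
```

View pics/w17.png

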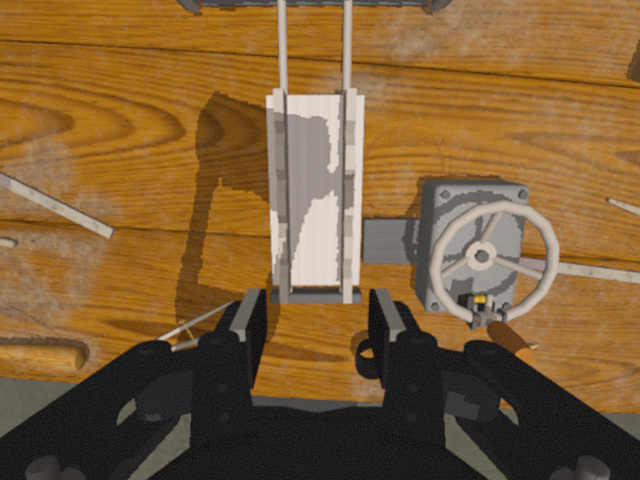

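```bash
python3 - <<'E'
import cv2
im=cv2.imread('pics/w17.png'); cv2.imwrite('pics/w17a.png',cv2.resize(im[80:310,255:375],None,fx=5,fy=2.6,interpolation=2))
cv2.imwrite('pics/w17a.png',cv2.resize(im[80:195,255:375],None,fx=5,fy=5,interpolation=2))
cv2.imwrite('pics/w17b.png',cv2.resize(im[190:308,255:375],None,fx=5,fy=5,interpolation=2))
E
```

```text
(no output)
```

View pics/w17a.png

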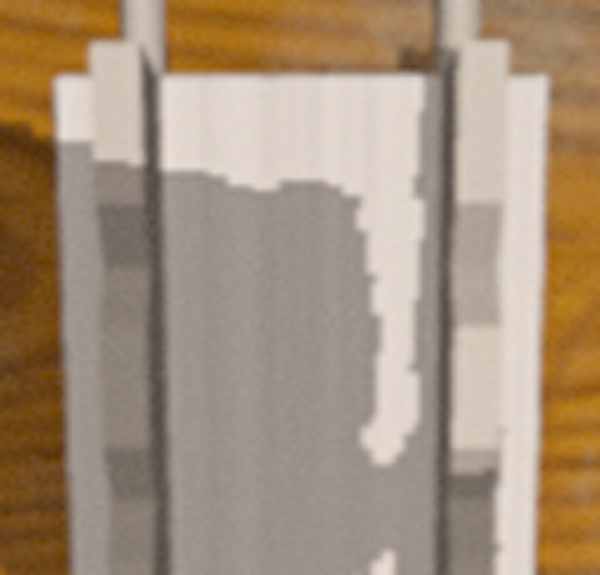

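View pics/w17b.png

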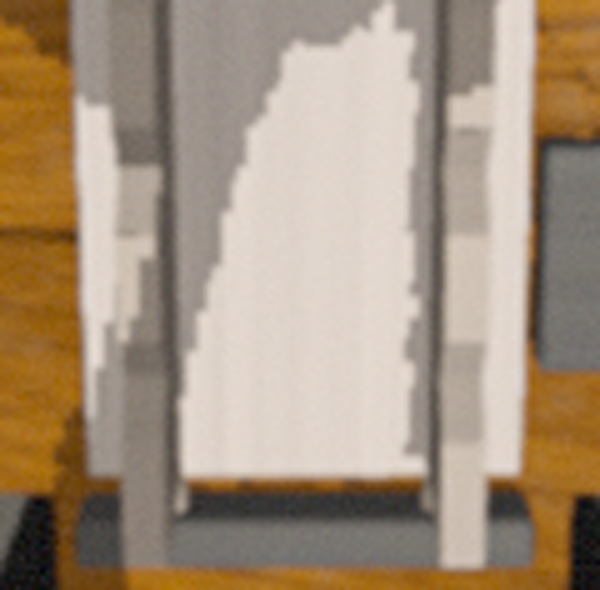

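```bash
python3 - <<'E'
from h import *
c=dict(np.load('w17.npz'))
R=onz(c,[(348,259),(348,278),(348.5,215),(348.5,237),(350,170),(350.5,145),(351,121)],.065)
print(R); print(((R[0]+R[1])/2, (R[2]+R[3])/2,(R[5]+R[6])/2))
L=onz(c,[(284.5,259),(283,216),(279.5,145),(279,121),(280.5,170)],.065); print(L)
# rail edges lateral at notch1 row 268 & notch4 row 133
for row,cols in ((285,(279.5,288.5,342.5,352)),(110,(273.5,283.5,346,356.5))):
    X=onz(c,[(q,row) for q in cols],.065); print(X[:,:2])
E
```

```text
[[ 0.4795216  -0.04592172  0.065     ]
 [ 0.46100824 -0.04764418  0.065     ]
 [ 0.52037963 -0.0425827   0.065     ]
 [ 0.5003082  -0.04444586  0.065     ]
 [ 0.55958591 -0.04025436  0.065     ]
 [ 0.58032185 -0.03875171  0.065     ]
 [ 0.5996044  -0.03737825  0.065     ]]
(array([ 0.47026492, -0.04678295,  0.065     ]), array([ 0.51034391, -0.04351428,  0.065     ]), array([ 0.58996312, -0.03806498,  0.065     ]))
[[0.4754813  0.01210825 0.065     ]
 [0.51544877 0.01525974 0.065     ]
 [0.57616734 0.02096561 0.065     ]
 [0.5954587  0.02222352 0.065     ]
 [0.55544762 0.01921124 0.065     ]]
[[ 0.44958917  0.0156246 ]
 [ 0.45017976  0.00722299]
 [ 0.4536884  -0.04315955]
 [ 0.45430015 -0.052028  ]]
[[ 0.60381594  0.02712635]
 [ 0.60437041  0.01890062]
 [ 0.60794223 -0.03246584]
 [ 0.60856106 -0.04109898]]
```

Emit:
arm_command([
  {"dp": [0,0.04,0.001],"turn": [0,0,0],"grip": 0},
  {"dp": [0,0.04,0.001],"turn": [0,0,0],"grip": 0},
  {"dp": [0,0.04,0.001],"turn": [0,0,0],"grip": 0},
  {"dp": [0,0.04,0.001],"turn": [0,0,0],"grip": 0},
  {"dp": [0,0.04,0.001],"turn": [0,0,0],"grip": 0},
  {"dp": [0,0.04,0.001],"turn": [0,0,0],"grip": 0},
  {"dp": [0,0.04,0.001],"turn": [0,0,0],"grip": 0},
  {"dp": [0,0.04,0],"turn": [0,0,0],"grip": 0},
])

```text
clock: 15.0
position: [0.5269, -0.3353, 0.4153]
ee_rot: [-0.024, -0.707, -0.024, 0.707]
contact_force: [0.2, -0.5, 0.6]
width: 0.0427
```

Emit:
arm_command([
  {"dp": [0,0,0],"turn": [0,0,0],"grip": 0},
  {"dp": [0,0,0],"turn": [0,0,0],"grip": 0},
])

```text
clock: 15.2
position: [0.5273, -0.3344, 0.4146]
ee_rot: [-0.023, -0.706, -0.024, 0.707]
contact_force: [0.0, 0.7, 0.4]
width: 0.0429
```

```bash
cat >> h.py <<'E'
A=0.0715; S1=np.array([.4681,-.0174]); EX=np.array([np.cos(A),np.sin(A)]); EY=np.array([-np.sin(A),np.cos(A)])
def S(i): return S1+.04*(i-1)*EX
E
python3 - <<'E'
from h import *
st(); im=snap('wrist','w18'); np.savez('w18.npz',**manip.calibration('wrist'))
E
```

```text
t 15.2 p [ 0.5273 -0.3344  0.4146] u,v [ 0.0245 -0.167 ] r 0.1688 th -1.425 F [0.  0.7 0.4] w 0.0429
```

View pics/w18.png

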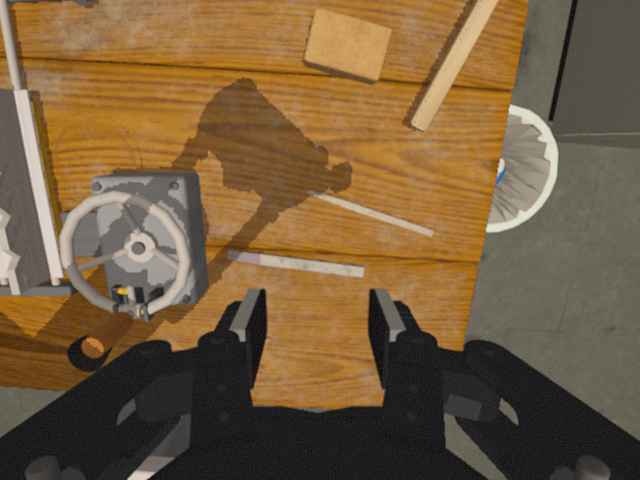

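```bash
cat >> h.py <<'E'
def bar(im,c,roi,zc,smax=75,vmin=80,name=None):
    x0,y0,x1,y1=roi; h=cv2.cvtColor(im,cv2.COLOR_BGR2HSV)
    m=((h[...,1]<smax)&(h[...,2]>vmin)).astype(np.uint8)*255
    z=np.zeros_like(m); z[y0:y1,x0:x1]=m[y0:y1,x0:x1]; z=cv2.morphologyEx(z,cv2.MORPH_CLOSE,np.ones((3,3)))
    cc,_=cv2.findContours(z,cv2.RETR_EXTERNAL,cv2.CHAIN_APPROX_NONE); k=max(cc,key=cv2.contourArea)
    pts=np.zeros_like(z); cv2.drawContours(pts,[k],-1,255,-1); ys,xs=np.nonzero(pts)
    X=onz(c,np.c_[xs,ys],zc)[:,:2]; mu=X.mean(0); _,_,V=np.linalg.svd(X-mu,full_matrices=False); d=V[0]
    if d[1]<0: d=-d
    t=(X-mu)@d; w=(X-mu)@np.array([-d[1],d[0]])
    lo,hi=t.min(),t.max(); print('n',len(t),'len',round(hi-lo,4),'dir',np.round(d,3),'ang',round(np.arctan2(d[1],d[0]),3),'ends',np.round(mu+lo*d,4),np.round(mu+hi*d,4),'mid',np.round(mu+(lo+hi)/2*d,4))
    for a,b in ((lo,lo+.03),(lo+.05,hi-.05),(hi-.03,hi)):
        q=(t>a)&(t<b); print('  width',np.round([np.ptp(w[q])],4),'cen',np.round(w[q].mean(),4))
    if name: cv2.imwrite(f'pics/{name}.png',pts)
    return mu,d,lo,hi
E
python3 - <<'E'
from h import *
c=dict(np.load('w18.npz')); im=cv2.imread('pics/w18.png')
for sm in (110,): 
  bar(im,c,(212,235,380,290),.005,sm,90,'mD'); bar(im,c,(300,180,445,245),.0074,sm,90,'mC')
a=cv2.imread('pics/mD.png')|cv2.imread('pics/mC.png'); cv2.imwrite('pics/mm.png',a[170:300,200:460])
E
```

```text
n 1648 len 0.1505 dir [0.064 0.998] ang 1.507 ends [ 0.4613 -0.3894] [ 0.4709 -0.2392] mid [ 0.4661 -0.3143]
  width [0.0143] cen -0.0
  width [0.0146] cen 0.0001
  width [0.0133] cen -0.0001
n 1003 len 0.1404 dir [0.253 0.967] ang 1.315 ends [ 0.5103 -0.4584] [ 0.5459 -0.3226] mid [ 0.5281 -0.3905]
  width [0.0086] cen -0.0
  width [0.0086] cen 0.0
  width [0.0072] cen -0.0001
```

View pics/mm.png

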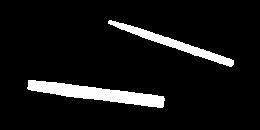

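Emit:
arm_command([
  {"dp": [0.008,0,0],"turn": [-8.2,0,0],"grip": 0},
  {"dp": [0.008,0,0],"turn": [-8.2,0,0],"grip": 0},
  {"dp": [0.008,0,0],"turn": [-8.2,0,0],"grip": 0},
  {"dp": [0.008,0,0],"turn": [-8.2,0,0],"grip": 0},
  {"dp": [0.008,0,0],"turn": [-8.2,0,0],"grip": 0},
  {"dp": [0.008,0,0],"turn": [-8.2,0,0],"grip": 0},
  {"dp": [0.008,0,0],"turn": [-8.2,0,0],"grip": 0},
  {"dp": [0.008,0,0],"turn": [-8.2,0,0],"grip": 0},
])

```text
clock: 16.05
position: [0.5282, -0.3313, 0.3512]
ee_rot: [0.406, 0.579, 0.406, -0.579]
contact_force: [0.1, 0.4, -0.4]
width: 0.0427
```

Emit:
arm_command([
  {"dp": [0.008,0,0],"turn": [-8.2,0,0],"grip": 0},
  {"dp": [0.008,0,0],"turn": [-8.4,0,0],"grip": 0},
  {"dp": [0,0,0],"turn": [0,0,0],"grip": 0},
  {"dp": [0,0,0],"turn": [0,0,0],"grip": 0},
])

```text
clock: 16.45
position: [0.5285, -0.3321, 0.3354]
ee_rot: [0.483, 0.517, 0.483, -0.517]
contact_force: [-0.3, -1.0, 0.1]
width: 0.043
```

```bash
python3 - <<'E'
from h import *
s=st(); print(s['qpos'][5]); print('yaw',np.arctan2(*R_now(s).as_matrix()[[1,0],1])); goto([.4661,-.3143,.26],downR(-.064),n=4)
E
```

```text
t 16.45 p [ 0.5285 -0.3321  0.3354] u,v [ 0.0259 -0.1648] r 0.1668 th -1.415 F [-0.3 -1.   0.1] w 0.043
-0.6043109712270875
yaw -0.06818620530745877
dp [0.0189, -0.0159, -0.0034] turn [-0.06, -0.0, -0.0]
dp [0.0189, -0.0159, -0.0034] turn [-0.06, -0.0, -0.0]
dp [0.0189, -0.0159, -0.0034] turn [-0.06, -0.0, -0.0]
dp [0.0189, -0.0158, -0.0034] turn [-0.06, -0.0, -0.0]
4 rows
```

Emit:
arm_command([
  {"dp": [0.019,-0.016,-0.0034],"turn": [0,0,0],"grip": -0.3},
  {"dp": [0.019,-0.016,-0.0034],"turn": [0,0,0],"grip": -0.3},
  {"dp": [0.019,-0.016,-0.0034],"turn": [0,0,0],"grip": -0.3},
  {"dp": [0.018,-0.0155,-0.0034],"turn": [0,0,0],"grip": -0.3},
  {"dp": [0,0,0],"turn": [0,0,0],"grip": -0.3},
  {"dp": [0,0,0],"turn": [0,0,0],"grip": -0.3},
])

```text
clock: 17.05
position: [0.4667, -0.3156, 0.2609]
ee_rot: [0.484, 0.517, 0.482, -0.516]
contact_force: [0.3, 0.0, 0.8]
width: 0.0299
```

```bash
python3 - <<'E'
from h import *
s=st(); snap('wrist','w19'); goto([.4661,-.3143,.1755],downR(-.064),n=3)
c=manip.calibration('wrist')
print(proj(c,[[.4661,-.3143,.005]]))
E
```

```text
t 17.05 p [ 0.4667 -0.3156  0.2609] u,v [-0.0346 -0.144 ] r 0.1481 th -1.806 F [0.3 0.  0.8] w 0.0299
dp [0.0286, -0.0005, -0.0006] turn [-0.06, 0.04, -0.06]
dp [0.0286, -0.0005, -0.0006] turn [-0.06, 0.04, -0.06]
dp [0.0286, -0.0005, -0.0006] turn [-0.06, 0.04, -0.06]
3 rows
[[311.88922802 246.80712816]]
```

View pics/w19.png

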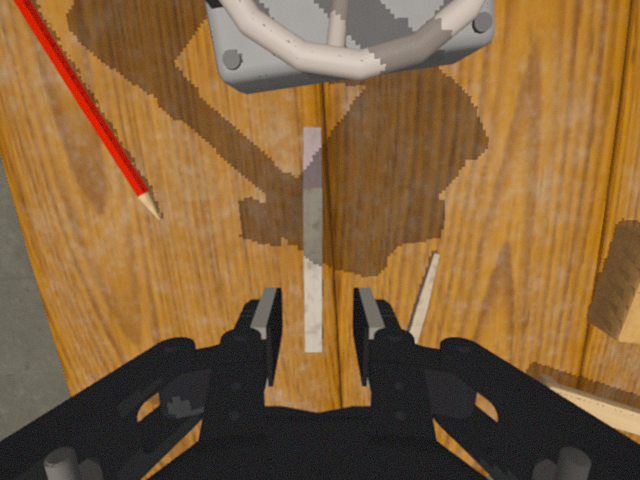

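Emit:
arm_command([
  {"dp": [0.03,-0.0005,-0.0006],"turn": [0,0,0],"grip": -0.3},
  {"dp": [0.03,-0.0005,-0.0006],"turn": [0,0,0],"grip": -0.3},
  {"dp": [0.02,0,0],"turn": [0,0,0],"grip": -0.3},
  {"dp": [0.005,0,0],"turn": [0,0,0],"grip": -0.3},
  {"dp": [0,0,0],"turn": [0,0,0],"grip": -0.3},
])

```text
clock: 17.6
position: [0.4662, -0.3146, 0.1752]
ee_rot: [0.484, 0.516, 0.483, -0.516]
contact_force: [0.0, 0.0, -0.3]
width: 0.0299
```

Emit:
arm_command([
  {"dp": [0,0,0],"turn": [0,0,0],"grip": -1},
  {"dp": [0,0,0],"turn": [0,0,0],"grip": -1},
  {"dp": [0,0,0],"turn": [0,0,0],"grip": -1},
], grip_force=60)

```text
clock: 17.9
position: [0.4661, -0.3147, 0.1766]
ee_rot: [0.485, 0.516, 0.482, -0.516]
contact_force: [0.6, -0.5, 4.8]
width: 0.0088
```

```bash
python3 - <<'E'
from h import *
s=st(); im=snap('wrist','w20')
E
```

```text
t 17.9 p [ 0.4661 -0.3147  0.1766] u,v [-0.0351 -0.1431] r 0.1473 th -1.812 F [ 0.6 -0.5  4.8] w 0.0088
```

View pics/w20.png

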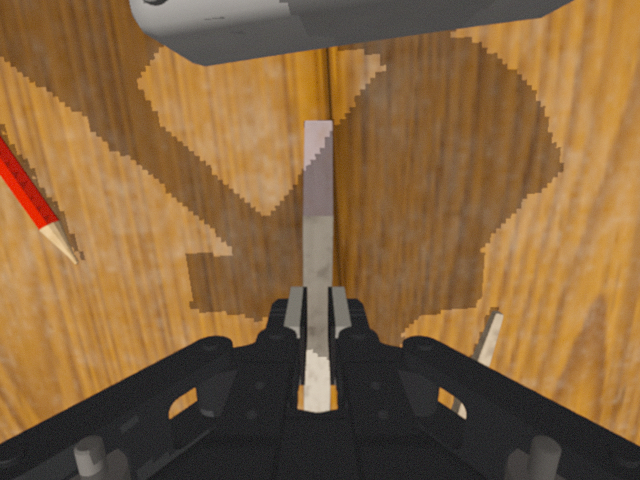

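Emit:
arm_command([
  {"dp": [-0.015,0,0],"turn": [0,0,0],"grip": -1},
  {"dp": [-0.04,0,0],"turn": [0,0,0],"grip": -1},
  {"dp": [-0.045,0,0],"turn": [0,0,0],"grip": -1},
  {"dp": [-0.045,0,0],"turn": [0,0,0],"grip": -1},
  {"dp": [-0.04,0,0],"turn": [-7.9,0,0],"grip": -1},
  {"dp": [0,0,0],"turn": [0,0,0],"grip": -1},
])

```text
clock: 18.55
position: [0.4664, -0.315, 0.3666]
ee_rot: [0.523, 0.481, 0.513, -0.481]
contact_force: [0.4, -0.1, 0.2]
width: 0.0083
```

```bash
python3 - <<'E'
from h import *
s=st(); snap('wrist','w21'); print('yaw',np.arctan2(*R_now(s).as_matrix()[[1,0],1]));print(S(4));goto([*S(4),.355],downR(A),n=8)
E
```

```text
t 18.55 p [ 0.4664 -0.315   0.3666] u,v [-0.0349 -0.1434] r 0.1476 th -1.809 F [ 0.4 -0.1  0.2] w 0.0083
yaw 0.07339131436950208
[ 0.5877934  -0.00882731]
dp [0.0009, 0.0179, -0.037] turn [-0.0, 0.04, -0.04]
dp [0.001, 0.0179, -0.037] turn [-0.0, 0.04, -0.04]
dp [0.001, 0.0179, -0.037] turn [-0.0, 0.04, -0.04]
dp [0.001, 0.0179, -0.037] turn [-0.0, 0.04, -0.04]
dp [0.001, 0.018, -0.037] turn [-0.0, 0.04, -0.04]
dp [0.001, 0.018, -0.037] turn [-0.0, 0.04, -0.04]
dp [0.001, 0.018, -0.037] turn [-0.0, 0.04, -0.04]
dp [0.001, 0.018, -0.037] turn [-0.0, 0.04, -0.04]
8 rows
```

View pics/w21.png

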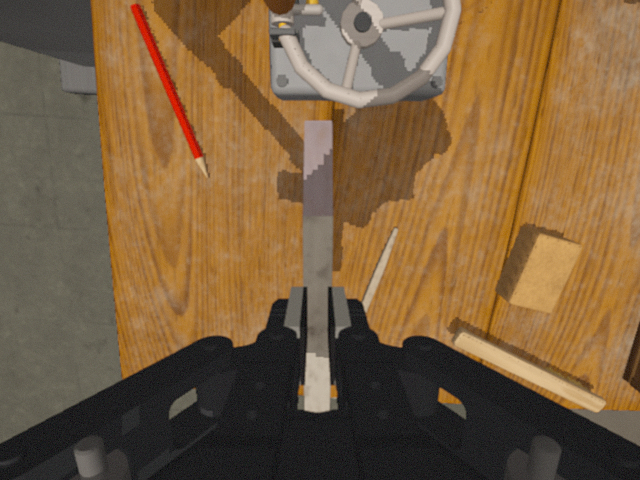

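Emit:
arm_command([
  {"dp": [0.001,0.018,-0.037],"turn": [0,0,0],"grip": -1},
  {"dp": [0.001,0.018,-0.037],"turn": [0,0,0],"grip": -1},
  {"dp": [0.001,0.018,-0.037],"turn": [0,0,0],"grip": -1},
  {"dp": [0.001,0.018,-0.037],"turn": [0,0,0],"grip": -1},
  {"dp": [0.001,0.018,-0.037],"turn": [0,0,0],"grip": -1},
  {"dp": [0.001,0.018,-0.037],"turn": [0,0,0],"grip": -1},
  {"dp": [0.001,0.018,-0.037],"turn": [0,0,0],"grip": -1},
  {"dp": [0.001,0.018,-0.037],"turn": [0,0,0],"grip": -1},
])

```text
clock: 19.4
position: [0.5874, -0.0069, 0.35]
ee_rot: [0.516, 0.481, 0.518, -0.483]
contact_force: [0.5, -0.1, 0.5]
width: 0.0087
```

Emit:
arm_command([
  {"dp": [0.03,0,0],"turn": [0,0,0],"grip": -1},
  {"dp": [0.02,0,0],"turn": [0,0,0],"grip": -1},
  {"dp": [0,0,0],"turn": [0,0,0],"grip": -1},
])

```text
clock: 19.7
position: [0.5857, -0.0078, 0.2972]
ee_rot: [0.515, 0.48, 0.521, -0.484]
contact_force: [-0.4, 0.4, -0.1]
width: 0.0085
```

```bash
python3 - <<'E'
from h import *
s=st(); snap('wrist','w22'); print('yaw',np.arctan2(*R_now(s).as_matrix()[[1,0],1]));goto([*S(4),.24],downR(A),n=2)
E
```

```text
t 19.7 p [ 0.5857 -0.0078  0.2972] u,v [0.1061 0.1545] r 0.1875 th 0.969 F [-0.4  0.4 -0.1] w 0.0085
yaw 0.071906333973168
dp [0.0296, 0.0008, 0.0004] turn [-0.0, -0.03, 0.18]
dp [0.0296, 0.0007, 0.0004] turn [-0.0, -0.03, 0.18]
2 rows
```

View pics/w22.png

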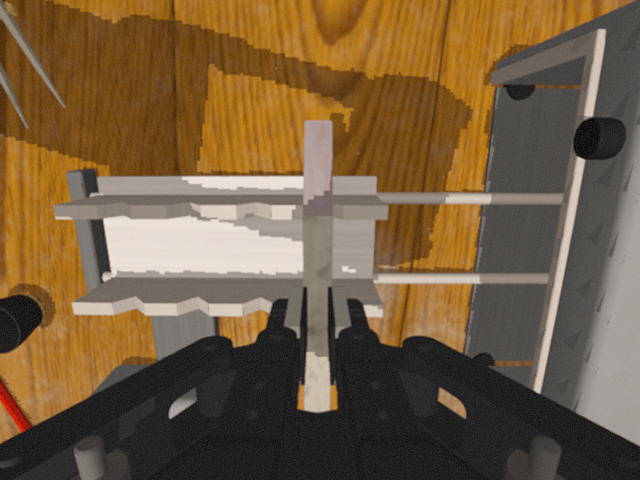

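Emit:
arm_command([
  {"dp": [0.02,0.001,0.0004],"turn": [0,0,0],"grip": -1},
  {"dp": [0.018,0.0005,0.0004],"turn": [0,0,0],"grip": -1},
  {"dp": [0.01,0,0],"turn": [0,0,0],"grip": -1},
  {"dp": [0.005,0,0],"turn": [0,0,0],"grip": -1},
  {"dp": [0.004,0,0],"turn": [0,0,0],"grip": -1},
  {"dp": [0,0,0],"turn": [0,0,0],"grip": -1},
])

```text
clock: 20.35
position: [0.5893, -0.0094, 0.2451]
ee_rot: [0.518, 0.482, 0.517, -0.482]
contact_force: [-0.1, 0.3, -0.2]
width: 0.0084
```

```bash
python3 - <<'E'
from h import *
s=st(); im=snap('wrist','w23');im=snap('scene','sc23'); crop(im,290,180,490,330,4,'s23')
E
```

```text
t 20.35 p [ 0.5893 -0.0094  0.2451] u,v [0.1096 0.1527] r 0.1879 th 0.948 F [-0.1  0.3 -0.2] w 0.0084
```

View pics/w23.png

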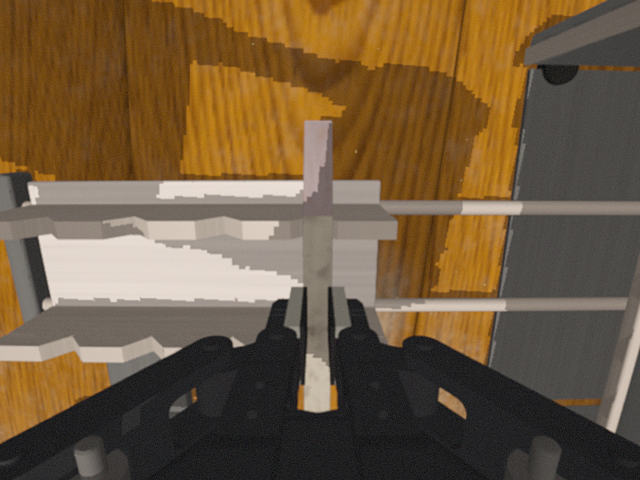

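View pics/s23.png

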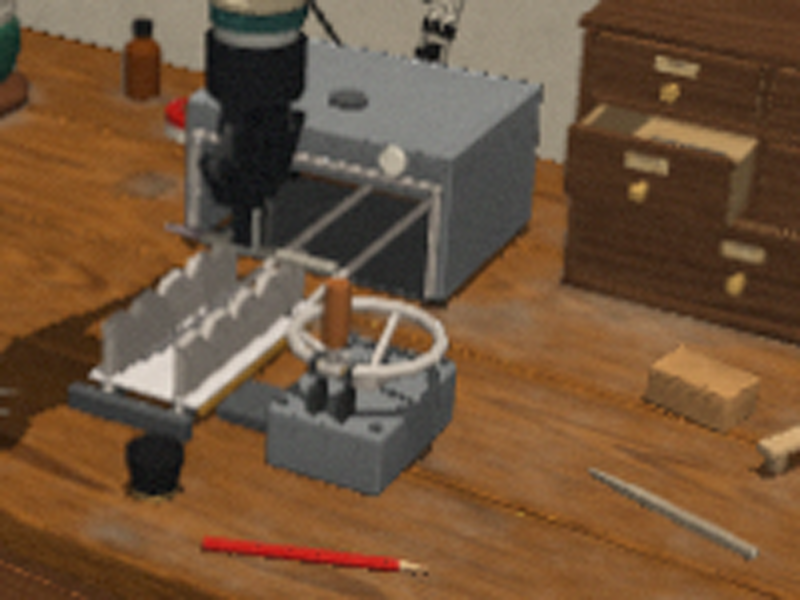

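```bash
python3 - <<'E'
from h import *
im=cv2.imread('pics/w23.png'); c=manip.calibration('wrist'); 
for i in (1,2,3,4):
    for du,z in ((-.01,.065),(0,.055),(.01,.065)):
        for v in (.034,.026,-.026,-.034):
            p=S(i)+du*EX+v*EY; q=proj(c,[*p,z])[0]; cv2.circle(im,(int(q[0]),int(q[1])),1,(0,0,255),-1)
cv2.imwrite('pics/w23d.png',cv2.resize(im[150:400,0:420],None,fx=1.9,fy=1.9,interpolation=2))
E
```

```text
(no output)
```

View pics/w23d.png

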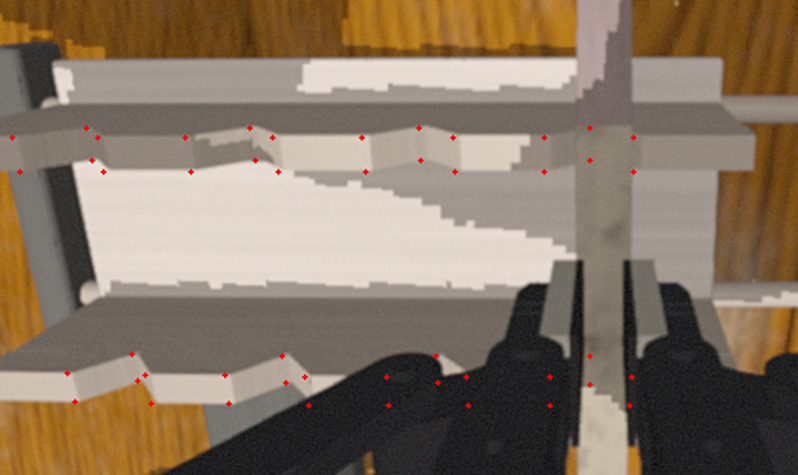

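Emit:
arm_command([
  {"dp": [0.004,-0.0005,0],"turn": [0,0,0],"grip": -1},
  {"dp": [0.003,0,0],"turn": [0,0,0],"grip": -1},
  {"dp": [0,0,0],"turn": [0,0,0],"grip": -1},
])

```text
clock: 20.75
position: [0.5884, -0.0093, 0.2377]
ee_rot: [0.517, 0.481, 0.518, -0.482]
contact_force: [-1.3, 0.4, -0.3]
width: 0.0082
```

```bash
python3 - <<'E'
from h import *
s=st()
E
```

```text
t 20.75 p [ 0.5884 -0.0093  0.2377] u,v [0.1087 0.1528] r 0.1876 th 0.952 F [-1.3  0.4 -0.3] w 0.0082
```

Emit:
arm_command([
  {"dp": [0.001,0,0],"turn": [0,0,0],"grip": -0.4},
  {"dp": [0,0,0],"turn": [0,0,0],"grip": -0.4},
  {"dp": [0,0,0],"turn": [0,0,0],"grip": -0.4},
  {"dp": [-0.02,0,0],"turn": [0,0,0],"grip": -0.4},
  {"dp": [-0.04,0,0],"turn": [0,0,0],"grip": -0.4},
  {"dp": [-0.045,0,0],"turn": [0,0,0],"grip": -0.4},
])

```text
clock: 21.35
position: [0.5883, -0.0092, 0.3416]
ee_rot: [0.517, 0.481, 0.519, -0.483]
contact_force: [1.1, 0.3, 0.8]
width: 0.0258
```

```bash
python3 - <<'E'
from h import *
s=st(); im=snap('wrist','w24')
E
```

```text
t 21.35 p [ 0.5883 -0.0092  0.3416] u,v [0.1086 0.1529] r 0.1875 th 0.953 F [1.1 0.3 0.8] w 0.0258
```

View pics/w24.png

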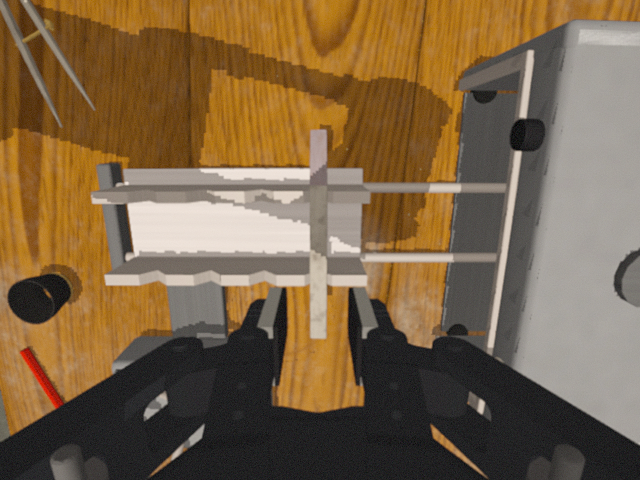

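```bash
python3 - <<'E'
from h import *
goto([.528,-.385,.34],downR(A),n=9)
E
```

```text
dp [0.0012, -0.01, 0.0411] turn [0.0, 0.02, -0.08]
dp [0.0012, -0.01, 0.0411] turn [0.0, 0.02, -0.08]
dp [0.0012, -0.0099, 0.0411] turn [0.0, 0.02, -0.08]
dp [0.0012, -0.0099, 0.0411] turn [0.0, 0.02, -0.08]
dp [0.0012, -0.0099, 0.0411] turn [0.0, 0.02, -0.08]
dp [0.0012, -0.0099, 0.0411] turn [0.0, 0.02, -0.08]
dp [0.0012, -0.0099, 0.0411] turn [0.0, 0.02, -0.08]
dp [0.0012, -0.0099, 0.0411] turn [0.0, 0.02, -0.08]
dp [0.0012, -0.0099, 0.0411] turn [0.0, 0.02, -0.08]
9 rows
```

Emit:
arm_command([
  {"dp": [0,-0.01,0.041],"turn": [0,0,0],"grip": -0.4},
  {"dp": [0,-0.01,0.041],"turn": [0,0,0],"grip": -0.4},
  {"dp": [0,-0.01,0.041],"turn": [0,0,0],"grip": -0.4},
  {"dp": [0,-0.01,0.041],"turn": [0,0,0],"grip": -0.4},
  {"dp": [0,-0.01,0.041],"turn": [0,0,0],"grip": -0.4},
  {"dp": [0,-0.01,0.041],"turn": [0,0,0],"grip": -0.4},
  {"dp": [0,-0.01,0.041],"turn": [0,0,0],"grip": -0.4},
  {"dp": [0,-0.01,0.041],"turn": [0,0,0],"grip": -0.4},
])

```text
clock: 22.2
position: [0.532, -0.3439, 0.3419]
ee_rot: [0.518, 0.482, 0.517, -0.482]
contact_force: [0.1, 0.2, -0.2]
width: 0.0259
```

Emit:
arm_command([
  {"dp": [0,-0.01,0.041],"turn": [0,0,0],"grip": -0.4},
  {"dp": [0,0,0],"turn": [8,0,0],"grip": -0.4},
  {"dp": [0,0,0],"turn": [8,0,0],"grip": -0.4},
  {"dp": [0,0,0],"turn": [2.8,0,0],"grip": -0.4},
  {"dp": [0,0,0],"turn": [0,0,0],"grip": -0.4},
  {"dp": [0,0,0],"turn": [0,0,0],"grip": -0.4},
])

```text
clock: 22.8
position: [0.5254, -0.3838, 0.3418]
ee_rot: [-0.432, -0.56, -0.432, 0.56]
contact_force: [0.8, -0.1, 0.2]
width: 0.0257
```

```bash
python3 - <<'E'
from h import *
s=st(); im=snap('wrist','w25'); np.savez('w25.npz',**manip.calibration('wrist')); print('yaw',np.arctan2(*R_now(s).as_matrix()[[1,0],1]))
E
```

```text
t 22.8 p [ 0.5254 -0.3838  0.3418] u,v [ 0.0191 -0.2162] r 0.217 th -1.483 F [ 0.8 -0.1  0.2] w 0.0257
yaw -0.2553080327540306
```

View pics/w25.png

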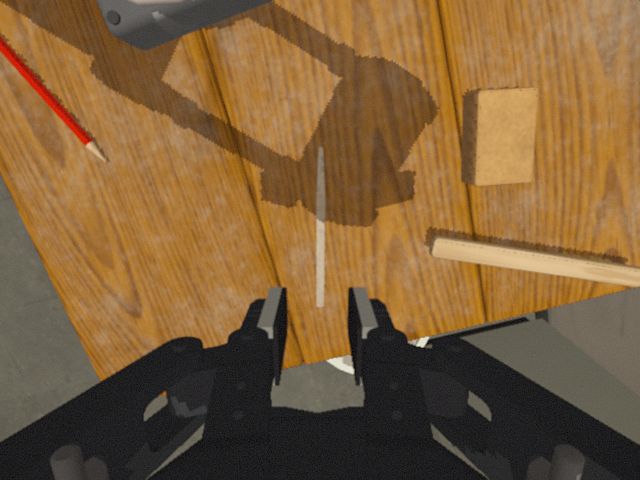

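```bash
python3 - <<'E'
from h import *
c=dict(np.load('w25.npz')); im=cv2.imread('pics/w25.png')
mu,d,lo,hi=bar(im,c,(308,140,335,320),.0074,110,80,'mC2')
m=mu+(lo+hi)/2*d; a=np.arctan2(d[1],d[0])-np.pi/2
goto([*m,.26],downR(a),n=3)
E
```

```text
n 1377 len 0.1405 dir [0.253 0.967] ang 1.315 ends [ 0.5097 -0.4594] [ 0.5453 -0.3234] mid [ 0.5275 -0.3914]
  width [0.0072] cen -0.0001
  width [0.007] cen 0.0001
  width [0.0058] cen -0.0001
dp [0.0273, 0.0013, 0.0023] turn [0.01, 0.0, -0.0]
dp [0.0273, 0.0013, 0.0023] turn [0.01, 0.0, -0.0]
dp [0.0273, 0.0013, 0.0023] turn [0.01, 0.0, -0.0]
3 rows
```

Emit:
arm_command([
  {"dp": [0.04,0.0015,0.0023],"turn": [0,0,0],"grip": -0.4},
  {"dp": [0.04,0.0015,0.0023],"turn": [0,0,0],"grip": -0.4},
  {"dp": [0.04,0.0015,0.0023],"turn": [0,0,0],"grip": -0.4},
  {"dp": [0.025,0,0],"turn": [0,0,0],"grip": -0.4},
  {"dp": [0.015,0,0],"turn": [0,0,0],"grip": -0.4},
  {"dp": [0.003,0,0],"turn": [0,0,0],"grip": -0.4},
  {"dp": [0,0,0],"turn": [0,0,0],"grip": -0.4},
])

```text
clock: 23.55
position: [0.5281, -0.3915, 0.1787]
ee_rot: [-0.432, -0.56, -0.432, 0.56]
contact_force: [-0.7, -0.8, -0.5]
width: 0.0257
```

```bash
python3 - <<'E'
from h import *
s=st(); goto([.5276,-.3912,.177],downR(-.256),n=1); snap('wrist','w26')
E
```

```text
t 23.55 p [ 0.5281 -0.3915  0.1787] u,v [ 0.0213 -0.2241] r 0.2251 th -1.476 F [-0.7 -0.8 -0.5] w 0.0257
dp [0.0017, -0.0006, -0.0002] turn [0.01, -0.01, 0.03]
1 rows
```

View pics/w26.png

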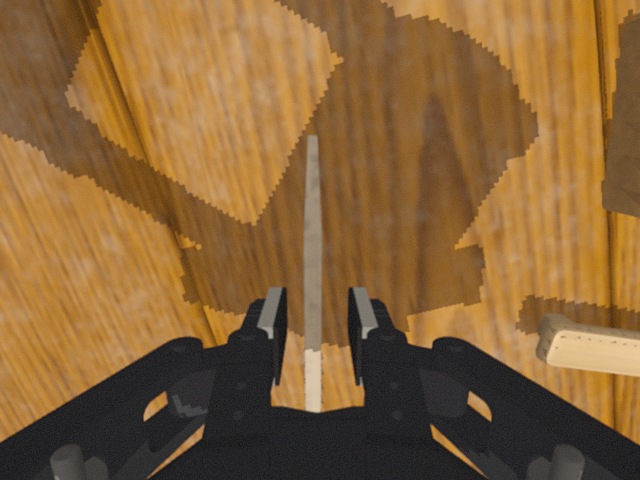

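Emit:
arm_command([
  {"dp": [0.0015,-0.0005,0],"turn": [0,0,0],"grip": -1},
  {"dp": [0,0,0],"turn": [0,0,0],"grip": -1},
  {"dp": [0,0,0],"turn": [0,0,0],"grip": -1},
  {"dp": [0,0,0],"turn": [0,0,0],"grip": -1},
])

```text
clock: 24.0
position: [0.5279, -0.3918, 0.1789]
ee_rot: [0.433, 0.56, 0.431, -0.56]
contact_force: [-0.5, 1.2, 6.9]
width: 0.0036
```

Emit:
arm_command([
  {"dp": [-0.015,0,0],"turn": [0,0,0],"grip": -1},
  {"dp": [-0.04,0,0],"turn": [0,0,0],"grip": -1},
  {"dp": [-0.045,0,0],"turn": [-6,0,0],"grip": -1},
  {"dp": [-0.04,0,0],"turn": [-6,0,0],"grip": -1},
  {"dp": [-0.02,0,0],"turn": [-6.8,0,0],"grip": -1},
  {"dp": [0,0,0],"turn": [0,0,0],"grip": -1},
])

```text
clock: 24.6
position: [0.5281, -0.392, 0.3415]
ee_rot: [0.52, 0.482, 0.515, -0.482]
contact_force: [0.5, -0.4, -0.7]
width: 0.0036
```

```bash
python3 - <<'E'
from h import *
s=st(); print('yaw',np.arctan2(*R_now(s).as_matrix()[[1,0],1])); snap('wrist','w27');print(S(3)); goto([*S(3),.33],downR(A),n=9)
E
```

```text
t 24.6 p [ 0.5281 -0.392   0.3415] u,v [ 0.0212 -0.2246] r 0.2256 th -1.477 F [ 0.5 -0.4 -0.7] w 0.0036
yaw 0.07196744361670039
[ 0.5478956  -0.01168487]
dp [0.0009, 0.0052, -0.0419] turn [-0.01, 0.01, -0.01]
dp [0.0009, 0.0052, -0.0419] turn [-0.01, 0.01, -0.01]
dp [0.0009, 0.0052, -0.0419] turn [-0.01, 0.01, -0.01]
dp [0.0009, 0.0052, -0.0419] turn [-0.01, 0.01, -0.01]
dp [0.0009, 0.0052, -0.0419] turn [-0.01, 0.01, -0.01]
dp [0.0009, 0.0052, -0.0419] turn [-0.01, 0.01, -0.01]
dp [0.0009, 0.0052, -0.0419] turn [-0.01, 0.01, -0.01]
dp [0.001, 0.0053, -0.0419] turn [-0.01, 0.01, -0.01]
dp [0.001, 0.0053, -0.0419] turn [-0.01, 0.01, -0.01]
9 rows
```

View pics/w27.png

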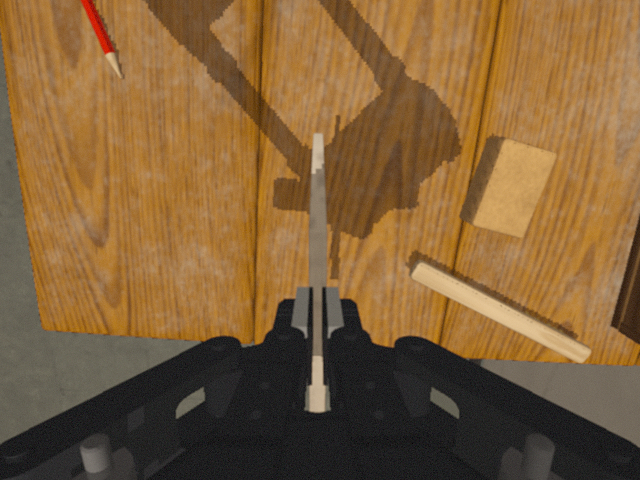

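Emit:
arm_command([
  {"dp": [0,0.0052,-0.042],"turn": [0,0,0],"grip": -1},
  {"dp": [0,0.0052,-0.042],"turn": [0,0,0],"grip": -1},
  {"dp": [0,0.0052,-0.042],"turn": [0,0,0],"grip": -1},
  {"dp": [0,0.0052,-0.042],"turn": [0,0,0],"grip": -1},
  {"dp": [0,0.0052,-0.042],"turn": [0,0,0],"grip": -1},
  {"dp": [0,0.0052,-0.042],"turn": [0,0,0],"grip": -1},
  {"dp": [0,0.0052,-0.042],"turn": [0,0,0],"grip": -1},
  {"dp": [0,0.0052,-0.042],"turn": [0,0,0],"grip": -1},
])

```text
clock: 25.45
position: [0.544, -0.0515, 0.3349]
ee_rot: [0.516, 0.482, 0.518, -0.483]
contact_force: [1.3, -0.3, -0.3]
width: 0.0041
```

Emit:
arm_command([
  {"dp": [0,0.0052,-0.042],"turn": [0,0,0],"grip": -1},
  {"dp": [0.03,0,0],"turn": [0,0,0],"grip": -1},
  {"dp": [0.03,0,0],"turn": [0,0,0],"grip": -1},
  {"dp": [0.02,0,0],"turn": [0,0,0],"grip": -1},
  {"dp": [0,0,0],"turn": [0,0,0],"grip": -1},
])

```text
clock: 25.95
position: [0.5447, -0.0105, 0.2525]
ee_rot: [0.514, 0.48, 0.52, -0.484]
contact_force: [-0.4, 0.4, -0.7]
width: 0.0035
```

```bash
python3 - <<'E'
from h import *
s=st(); print('yaw',np.arctan2(*R_now(s).as_matrix()[[1,0],1])); snap('wrist','w28');goto([*S(3),.238],downR(A),n=1)
E
```

```text
t 25.95 p [ 0.5447 -0.0105  0.2525] u,v [0.065  0.1547] r 0.1678 th 1.173 F [-0.4  0.4 -0.7] w 0.0035
yaw 0.07032719795236572
dp [0.0165, 0.0022, 0.001] turn [-0.06, -0.08, 0.4]
1 rows
```

View pics/w28.png

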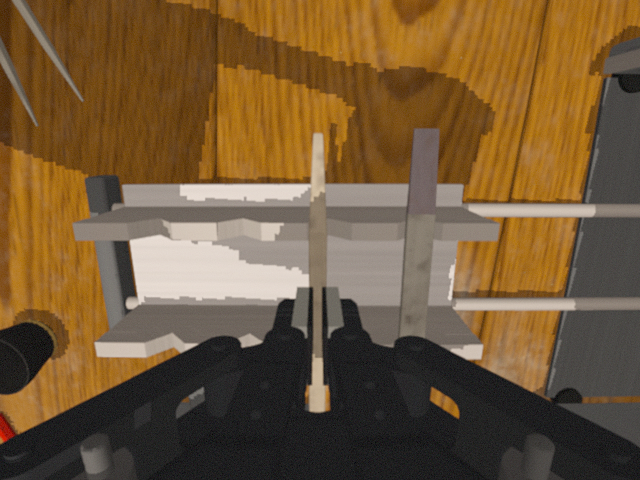

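Emit:
arm_command([
  {"dp": [0.006,0.001,0.001],"turn": [0,0,0],"grip": -1},
  {"dp": [0,0,0],"turn": [0,0,0],"grip": -1},
])

```text
clock: 26.2
position: [0.5485, -0.0123, 0.2514]
ee_rot: [0.518, 0.482, 0.517, -0.482]
contact_force: [0.3, -0.1, 0.1]
width: 0.0035
```

```bash
python3 - <<'E'
from h import *
s=st(); goto([*S(3),.238],downR(A),n=1)
E
```

```text
t 26.2 p [ 0.5485 -0.0123  0.2514] u,v [0.0687 0.1527] r 0.1674 th 1.148 F [ 0.3 -0.1  0.1] w 0.0035
dp [0.0134, -0.0005, -0.0007] turn [-0.04, 0.01, -0.02]
1 rows
```

Emit:
arm_command([
  {"dp": [0.006,0,0],"turn": [0,0,0],"grip": -1},
  {"dp": [0.003,0,0],"turn": [0,0,0],"grip": -1},
  {"dp": [0,0,0],"turn": [0,0,0],"grip": -1},
  {"dp": [0,0,0],"turn": [0,0,0],"grip": -1},
])

```text
clock: 26.6
position: [0.5482, -0.0121, 0.2425]
ee_rot: [0.518, 0.482, 0.517, -0.482]
contact_force: [0.5, -0.5, -0.6]
width: 0.0037
```

```bash
python3 - <<'E'
from h import *
s=st(); goto([*S(3),.238],downR(A),n=1)
E
```

```text
t 26.6 p [ 0.5482 -0.0121  0.2425] u,v [0.0684 0.1529] r 0.1675 th 1.15 F [ 0.5 -0.5 -0.6] w 0.0037
dp [0.0045, -0.0003, -0.0004] turn [0.0, 0.01, -0.01]
1 rows
```

Emit:
arm_command([
  {"dp": [0.0045,0,0],"turn": [0,0,0],"grip": -1},
  {"dp": [0.0005,0,0],"turn": [0,0,0],"grip": -1},
  {"dp": [0,0,0],"turn": [0,0,0],"grip": -0.45},
  {"dp": [0,0,0],"turn": [0,0,0],"grip": -0.45},
  {"dp": [0,0,0],"turn": [0,0,0],"grip": -0.45},
])

```text
clock: 27.1
position: [0.5483, -0.012, 0.2374]
ee_rot: [0.518, 0.482, 0.518, -0.482]
contact_force: [-0.0, -0.1, 0.1]
width: 0.0232
```

Emit:
arm_command([
  {"dp": [-0.02,0,0],"turn": [0,0,0],"grip": -0.45},
  {"dp": [-0.04,0,0],"turn": [0,0,0],"grip": -0.45},
  {"dp": [-0.045,0,0],"turn": [0,0,0],"grip": -0.45},
  {"dp": [0,0,0],"turn": [0,0,0],"grip": -0.45},
])

```text
clock: 27.5
position: [0.5503, -0.0123, 0.3487]
ee_rot: [0.521, 0.484, 0.514, -0.479]
contact_force: [0.9, 0.9, 0.5]
width: 0.0234
```

```bash
python3 - <<'E'
from h import *
s=st(); im=snap('wrist','w29'); im=snap('top','top29'); crop(im,130,180,330,330,4,'t29')
ct=manip.calibration('top')
goto([.50,.2,.40],downR(A),n=6)
E
```

```text
t 27.5 p [ 0.5503 -0.0123  0.3487] u,v [0.0705 0.1526] r 0.1681 th 1.138 F [0.9 0.9 0.5] w 0.0234
dp [-0.0094, -0.0055, -0.0358] turn [0.0, 0.01, -0.03]
dp [-0.0094, -0.0055, -0.0358] turn [0.0, 0.01, -0.03]
dp [-0.0094, -0.0055, -0.0358] turn [0.0, 0.01, -0.03]
dp [-0.0094, -0.0055, -0.0358] turn [0.0, 0.01, -0.03]
dp [-0.0094, -0.0055, -0.0358] turn [0.0, 0.01, -0.03]
dp [-0.0094, -0.0055, -0.0358] turn [0.0, 0.01, -0.03]
6 rows
```

View pics/w29.png

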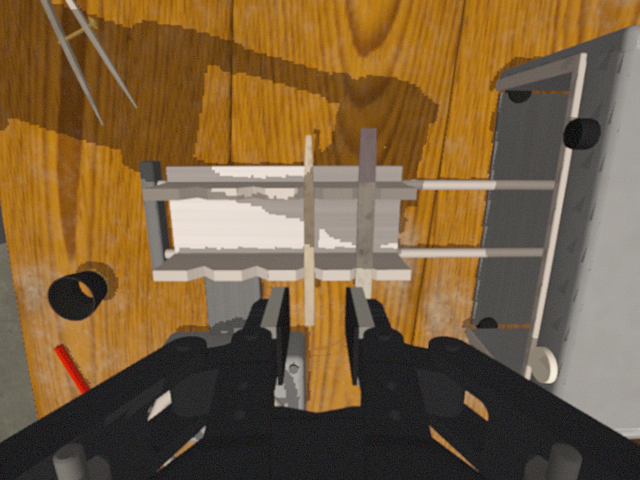

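View pics/t29.png

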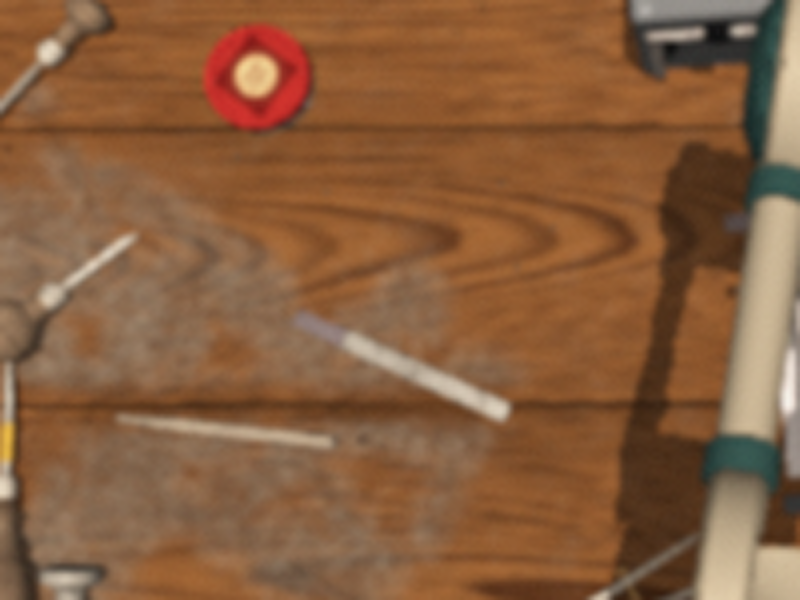

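Emit:
arm_command([
  {"dp": [-0.01,-0.0055,-0.039],"turn": [0,0,0],"grip": -0.3},
  {"dp": [-0.01,-0.0055,-0.039],"turn": [0,0,0],"grip": -0.3},
  {"dp": [-0.01,-0.0055,-0.039],"turn": [0,0,0],"grip": -0.3},
  {"dp": [-0.01,-0.0055,-0.039],"turn": [0,0,0],"grip": -0.3},
  {"dp": [-0.01,-0.0055,-0.039],"turn": [0,0,0],"grip": -0.3},
  {"dp": [-0.01,-0.0055,-0.039],"turn": [0,0,0],"grip": -0.3},
  {"dp": [0,-0.0055,-0.039],"turn": [0,0,0],"grip": -0.3},
  {"dp": [0,0,0],"turn": [0,0,0],"grip": -0.3},
])

```text
clock: 28.4
position: [0.4887, 0.2612, 0.4007]
ee_rot: [0.518, 0.48, 0.52, -0.481]
contact_force: [0.1, -1.2, -1.1]
width: 0.0301
```

Emit:
arm_command([
  {"dp": [0,0,0],"turn": [0,0,0],"grip": -0.3},
  {"dp": [0,0,0],"turn": [0,0,0],"grip": -0.3},
])

```text
clock: 28.6
position: [0.4902, 0.2567, 0.4011]
ee_rot: [0.517, 0.481, 0.518, -0.483]
contact_force: [-0.4, 0.5, -0.6]
width: 0.03
```

```bash
python3 - <<'E'
from h import *
s=st(); im=snap('wrist','w30'); np.savez('w30.npz',**manip.calibration('wrist'))
E
```

```text
t 28.6 p [0.4902 0.2567 0.4011] u,v [0.0298 0.4252] r 0.4262 th 1.501 F [-0.4  0.5 -0.6] w 0.03
```

View pics/w30.png

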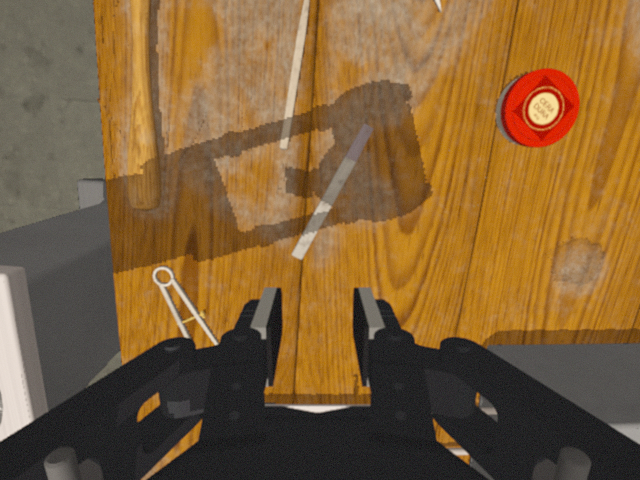

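```bash
python3 - <<'E'
from h import *
c=dict(np.load('w30.npz')); im=cv2.imread('pics/w30.png')
cv2.imwrite('pics/w30c.png',cv2.resize(im[110:270,270:400],None,fx=4,fy=3.6))
h=cv2.cvtColor(im,cv2.COLOR_BGR2HSV); print(h[185,338],h[140,364],h[170,300],h[200,360],h[240,340])
# hand points ends
P=onz(c,[(367.5,127),(297.5,256)],.005); print(P, np.linalg.norm(P[0]-P[1]), P.mean(0))
mu,d,lo,hi=bar(im,c,(285,115,380,265),.005,80,60,'mA')
E
```

```text
[ 17  40 145] [  7  42 127] [ 16 195  98] [ 16 107 121] [ 17 168 185]
[[0.53328371 0.3398495  0.005     ]
 [0.47392539 0.20586058 0.005     ]] 0.14654842471257246 [0.50360455 0.27285504 0.005     ]
n 1861 len 0.1504 dir [0.41  0.912] ang 1.149 ends [0.4724 0.2046] [0.5341 0.3419] mid [0.5032 0.2732]
  width [0.0125] cen 0.0001
  width [0.0132] cen -0.0
  width [0.0121] cen 0.0001
```

View pics/mA.png

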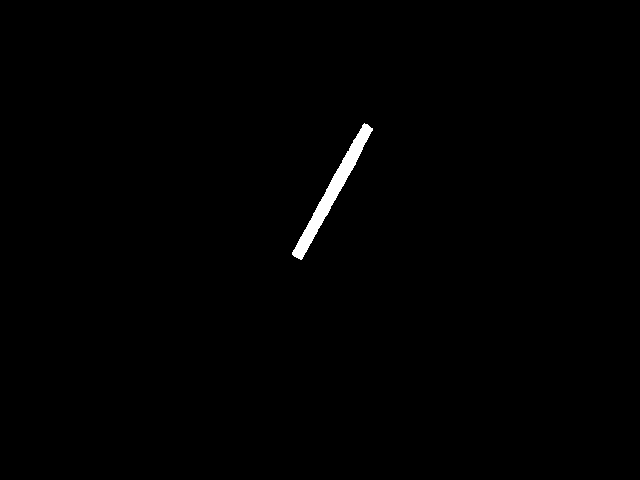

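Emit:
arm_command([
  {"dp": [0.02,0,0],"turn": [7.1,0,0],"grip": -0.3},
  {"dp": [0.02,0,0],"turn": [7.1,0,0],"grip": -0.3},
  {"dp": [0.02,0,0],"turn": [7.1,0,0],"grip": -0.3},
  {"dp": [0.02,0,0],"turn": [7,0,0],"grip": -0.3},
  {"dp": [0,0,0],"turn": [0,0,0],"grip": -0.3},
  {"dp": [0,0,0],"turn": [0,0,0],"grip": -0.3},
])

```text
clock: 29.25
position: [0.4906, 0.2566, 0.3223]
ee_rot: [-0.384, -0.593, -0.384, 0.594]
contact_force: [0.2, -0.0, -0.4]
width: 0.0295
```

```bash
python3 - <<'E'
from h import *
s=st(); im=snap('wrist','w31'); c=manip.calibration('wrist')
mu,d,lo,hi=bar(im,c,(270,60,400,330),.005,80,60,'mA2')
goto([.5032,.2732,.1765],downR(-.422),n=4)
E
```

```text
t 29.25 p [0.4906 0.2566 0.3223] u,v [0.0302 0.425 ] r 0.4261 th 1.5 F [ 0.2 -0.  -0.4] w 0.0295
n 2869 len 0.1507 dir [0.409 0.913] ang 1.149 ends [0.4727 0.2047] [0.5344 0.3422] mid [0.5036 0.2735]
  width [0.0118] cen -0.0
  width [0.0126] cen 0.0
  width [0.0121] cen 0.0001
dp [0.0366, 0.0011, -0.005] turn [0.01, -0.01, -0.01]
dp [0.0366, 0.0011, -0.005] turn [0.01, -0.01, -0.01]
dp [0.0366, 0.0011, -0.005] turn [0.01, -0.01, -0.01]
dp [0.0366, 0.0011, -0.005] turn [0.01, -0.01, -0.01]
4 rows
```

View pics/w31.png

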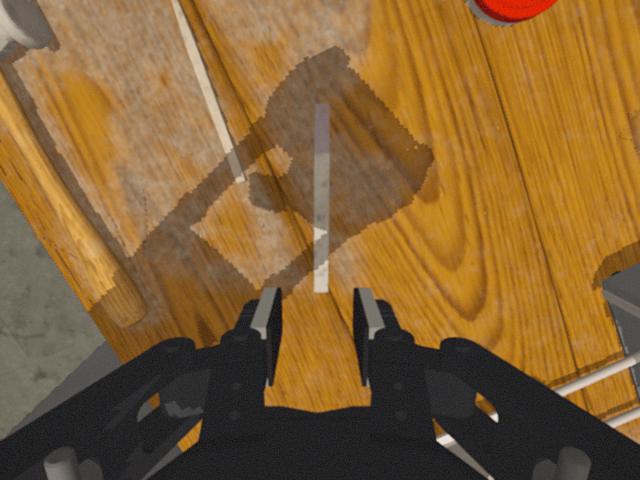

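Emit:
arm_command([
  {"dp": [0.036,0.0012,-0.005],"turn": [0,0,0],"grip": -0.3},
  {"dp": [0.036,0.0012,-0.005],"turn": [0,0,0],"grip": -0.3},
  {"dp": [0.036,0.0012,-0.005],"turn": [0,0,0],"grip": -0.3},
  {"dp": [0.026,0.001,-0.005],"turn": [0,0,0],"grip": -0.3},
  {"dp": [0.011,0,0],"turn": [0,0,0],"grip": -0.3},
  {"dp": [0,0,0],"turn": [0,0,0],"grip": -0.3},
  {"dp": [0,0,0],"turn": [0,0,0],"grip": -0.3},
])

```text
clock: 30.0
position: [0.5034, 0.2739, 0.1788]
ee_rot: [0.384, 0.594, 0.384, -0.593]
contact_force: [0.0, 0.7, 0.4]
width: 0.0299
```

```bash
python3 - <<'E'
from h import *
s=st(); im=snap('wrist','w32'); goto([.5034,.2734,.1765],downR(-.422),n=1)
E
```

```text
t 30.0 p [0.5034 0.2739 0.1788] u,v [0.0441 0.4414] r 0.4436 th 1.471 F [0.  0.7 0.4] w 0.0299
dp [0.0026, 0.0002, 0.0006] turn [0.0, -0.13, -0.14]
1 rows
```

View pics/w32.png

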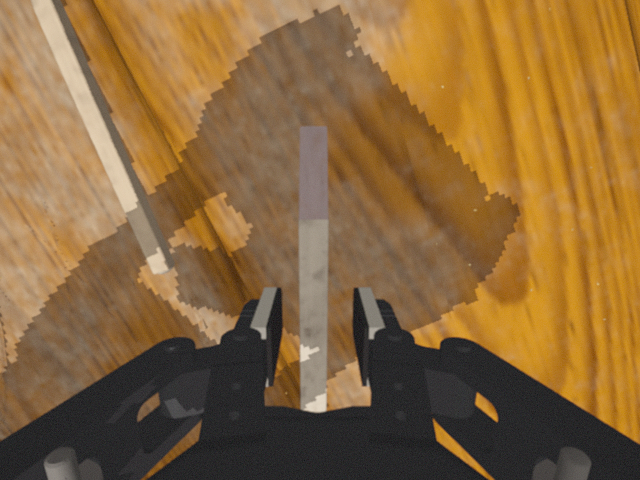

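Lower 3 mm, close, lift.

Emit:
arm_command([
  {"dp": [0.003,0,0],"turn": [0,0,0],"grip": -0.3},
  {"dp": [0,0,0],"turn": [0,0,0],"grip": -1},
  {"dp": [0,0,0],"turn": [0,0,0],"grip": -1},
  {"dp": [0,0,0],"turn": [0,0,0],"grip": -1},
  {"dp": [0,0,0],"turn": [0,0,0],"grip": -1},
])

```text
clock: 30.55
position: [0.5028, 0.2739, 0.1754]
ee_rot: [0.384, 0.594, 0.384, -0.593]
contact_force: [-0.4, 0.1, 7.2]
width: 0.0092
```

```bash
python3 - <<'E'
from h import *
s=st()
E
```

```text
t 30.55 p [0.5028 0.2739 0.1754] u,v [0.0436 0.4414] r 0.4436 th 1.472 F [-0.4  0.1  7.2] w 0.0092
```

Emit:
arm_command([
  {"dp": [-0.015,0,0],"turn": [0,0,0],"grip": -1},
  {"dp": [-0.03,0,0],"turn": [0,0,0],"grip": -1},
  {"dp": [-0.03,0,0],"turn": [-7.1,0,0],"grip": -1},
  {"dp": [-0.03,0,0],"turn": [-7.1,0,0],"grip": -1},
  {"dp": [-0.02,0,0],"turn": [-7.1,0,0],"grip": -1},
  {"dp": [0,0,0],"turn": [-7,0,0],"grip": -1},
  {"dp": [0,0,0],"turn": [0,0,0],"grip": -1},
])

```text
clock: 31.25
position: [0.5026, 0.2739, 0.3002]
ee_rot: [0.518, 0.482, 0.517, -0.481]
contact_force: [-0.2, 0.1, -0.6]
width: 0.0086
```

```bash
python3 - <<'E'
from h import *
s=st(); im=snap('wrist','w33'); print('yaw',np.arctan2(*R_now(s).as_matrix()[[1,0],1])); print(S(1)); goto([*S(1),.30],downR(A),n=7)
E
```

```text
t 31.25 p [0.5026 0.2739 0.3002] u,v [0.0434 0.4414] r 0.4436 th 1.473 F [-0.2  0.1 -0.6] w 0.0086
yaw 0.071569596278236
[ 0.4681 -0.0174]
dp [-0.0001, -0.0078, 0.0412] turn [-0.02, 0.0, -0.0]
dp [-0.0001, -0.0078, 0.0412] turn [-0.02, 0.0, -0.0]
dp [-0.0001, -0.0078, 0.0412] turn [-0.02, 0.0, -0.0]
dp [-0.0001, -0.0078, 0.0412] turn [-0.02, 0.0, -0.0]
dp [-0.0001, -0.0078, 0.0411] turn [-0.02, 0.0, -0.0]
dp [-0.0001, -0.0078, 0.0411] turn [-0.02, 0.0, -0.0]
dp [-0.0001, -0.0078, 0.0411] turn [-0.02, 0.0, -0.0]
7 rows
```

View pics/w33.png

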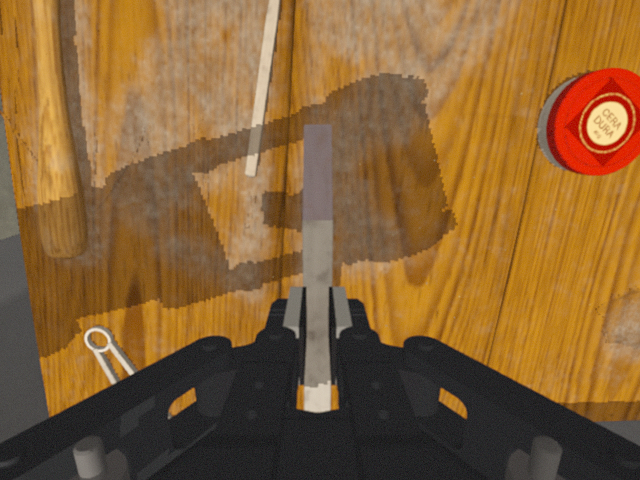

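Emit:
arm_command([
  {"dp": [0,-0.0022,0.041],"turn": [0,0,0],"grip": -1},
  {"dp": [0,-0.0022,0.041],"turn": [0,0,0],"grip": -1},
  {"dp": [0,-0.0022,0.041],"turn": [0,0,0],"grip": -1},
  {"dp": [0,-0.0022,0.041],"turn": [0,0,0],"grip": -1},
  {"dp": [0,-0.0022,0.041],"turn": [0,0,0],"grip": -1},
  {"dp": [0,-0.0022,0.041],"turn": [0,0,0],"grip": -1},
  {"dp": [0,-0.002,0.042],"turn": [0,0,0],"grip": -1},
  {"dp": [0.03,0,0],"turn": [0,0,0],"grip": -1},
])

```text
clock: 32.1
position: [0.5102, -0.0191, 0.2716]
ee_rot: [0.519, 0.485, 0.513, -0.483]
contact_force: [1.7, 1.2, -0.4]
width: 0.009
```

Emit:
arm_command([
  {"dp": [0.01,0,0],"turn": [0,0,0],"grip": -1},
  {"dp": [0,0,0],"turn": [0,0,0],"grip": -1},
  {"dp": [0,0,0],"turn": [0,0,0],"grip": -1},
  {"dp": [0,0,0],"turn": [0,0,0],"grip": -1},
])

```text
clock: 32.5
position: [0.5085, -0.0137, 0.2601]
ee_rot: [0.518, 0.482, 0.517, -0.481]
contact_force: [-0.1, 0.0, 0.0]
width: 0.009
```

```bash
python3 - <<'E'
from h import *
s=st(); im=snap('wrist','w34'); print('yaw',np.arctan2(*R_now(s).as_matrix()[[1,0],1])); print(S(2)); goto([*S(2),.238],downR(A),n=1)
E
```

```text
t 32.5 p [ 0.5085 -0.0137  0.2601] u,v [0.0287 0.1542] r 0.1568 th 1.387 F [-0.1  0.   0. ] w 0.009
yaw 0.07282414316547553
[ 0.5079978  -0.01454244]
dp [0.0222, -0.0006, 0.0008] turn [0.08, 0.02, -0.09]
1 rows
```

View pics/w34.png

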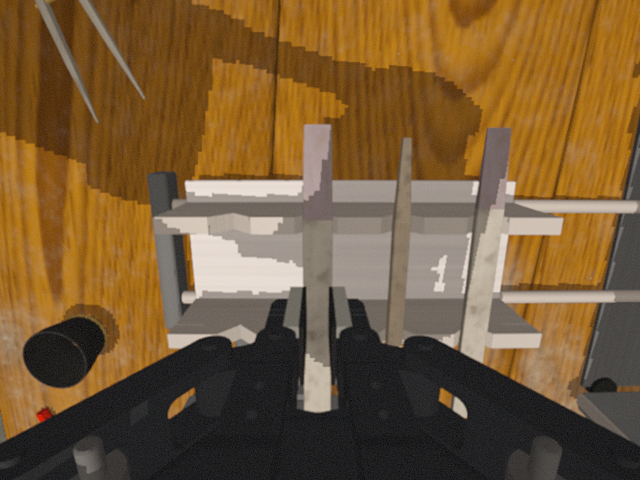

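Emit:
arm_command([
  {"dp": [0.01,-0.0005,0.0008],"turn": [0,0,0],"grip": -1},
  {"dp": [0.008,0,0],"turn": [0,0,0],"grip": -1},
  {"dp": [0.0045,0,0],"turn": [0,0,0],"grip": -1},
  {"dp": [0,0,0],"turn": [0,0,0],"grip": -1},
  {"dp": [0,0,0],"turn": [0,0,0],"grip": -1},
])

```text
clock: 33.05
position: [0.5077, -0.0153, 0.2367]
ee_rot: [0.518, 0.482, 0.518, -0.482]
contact_force: [0.6, 0.2, 0.1]
width: 0.0091
```

```bash
python3 - <<'E'
from h import *
s=st()
E
```

```text
t 33.05 p [ 0.5077 -0.0153  0.2367] u,v [0.0278 0.1526] r 0.1551 th 1.391 F [0.6 0.2 0.1] w 0.0091
```

Emit:
arm_command([
  {"dp": [0,0,0],"turn": [0,0,0],"grip": -0.45},
  {"dp": [0,0,0],"turn": [0,0,0],"grip": -0.45},
  {"dp": [0,0,0],"turn": [0,0,0],"grip": -0.45},
  {"dp": [-0.02,0,0],"turn": [0,0,0],"grip": -0.45},
  {"dp": [-0.04,0,0],"turn": [0,0,0],"grip": -0.45},
  {"dp": [-0.045,0,0],"turn": [0,0,0],"grip": -0.45},
  {"dp": [0,0,0],"turn": [0,0,0],"grip": -0.45},
])

```text
clock: 33.75
position: [0.5097, -0.0156, 0.3478]
ee_rot: [0.521, 0.484, 0.514, -0.479]
contact_force: [0.7, -0.1, -0.5]
width: 0.0235
```

```bash
python3 - <<'E'
from h import *
s=st(); im=snap('wrist','w35'); goto([.457,.38,.36],downR(A),n=9)
E
```

```text
t 33.75 p [ 0.5097 -0.0156  0.3478] u,v [0.0297 0.1521] r 0.155 th 1.378 F [ 0.7 -0.1 -0.5] w 0.0235
dp [-0.0018, -0.0026, -0.0442] turn [0.0, 0.01, -0.05]
dp [-0.0017, -0.0026, -0.0442] turn [0.0, 0.01, -0.05]
dp [-0.0017, -0.0026, -0.0442] turn [0.0, 0.01, -0.05]
dp [-0.0017, -0.0026, -0.0442] turn [0.0, 0.01, -0.05]
dp [-0.0017, -0.0026, -0.0442] turn [0.0, 0.01, -0.05]
dp [-0.0017, -0.0026, -0.0442] turn [0.0, 0.01, -0.05]
dp [-0.0017, -0.0026, -0.0442] turn [0.0, 0.01, -0.05]
dp [-0.0017, -0.0026, -0.0442] turn [0.0, 0.01, -0.05]
dp [-0.0017, -0.0026, -0.0442] turn [0.0, 0.01, -0.05]
9 rows
```

View pics/w35.png

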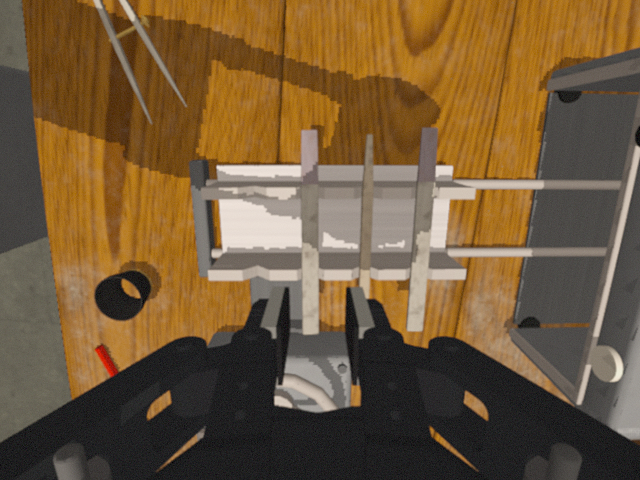

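Emit:
arm_command([
  {"dp": [0,-0.003,-0.044],"turn": [0,0,0],"grip": -0.4},
  {"dp": [0,-0.003,-0.044],"turn": [0,0,0],"grip": -0.4},
  {"dp": [0,-0.003,-0.044],"turn": [0,0,0],"grip": -0.4},
  {"dp": [0,-0.003,-0.044],"turn": [0,0,0],"grip": -0.4},
  {"dp": [0,-0.003,-0.044],"turn": [0,0,0],"grip": -0.4},
  {"dp": [0,-0.003,-0.044],"turn": [0,0,0],"grip": -0.4},
  {"dp": [0,-0.003,-0.044],"turn": [0,0,0],"grip": -0.4},
  {"dp": [0,-0.003,-0.044],"turn": [5.3,0,0],"grip": -0.4},
])

```text
clock: 34.6
position: [0.4575, 0.3356, 0.3403]
ee_rot: [-0.494, -0.505, -0.494, 0.507]
contact_force: [0.3, 0.3, 1.4]
width: 0.0257
```

Emit:
arm_command([
  {"dp": [0,0,0],"turn": [5.3,0,0],"grip": -0.4},
  {"dp": [0,0,0],"turn": [0,0,0],"grip": -0.4},
  {"dp": [0,0,0],"turn": [0,0,0],"grip": -0.4},
  {"dp": [0,0,0],"turn": [0,0,0],"grip": -0.4},
])

```text
clock: 35.0
position: [0.4585, 0.3332, 0.3413]
ee_rot: [-0.471, -0.527, -0.471, 0.528]
contact_force: [-0.7, -0.7, -0.3]
width: 0.0256
```

```bash
python3 - <<'E'
from h import *
s=st(); im=snap('wrist','w36'); np.savez('w36.npz',**manip.calibration('wrist'))
print('yaw',np.arctan2(*R_now(s).as_matrix()[[1,0],1]))
E
```

```text
t 35.0 p [0.4585 0.3332 0.3413] u,v [0.0036 0.5037] r 0.5037 th 1.564 F [-0.7 -0.7 -0.3] w 0.0256
yaw -0.11322577888972175
```

View pics/w36.png

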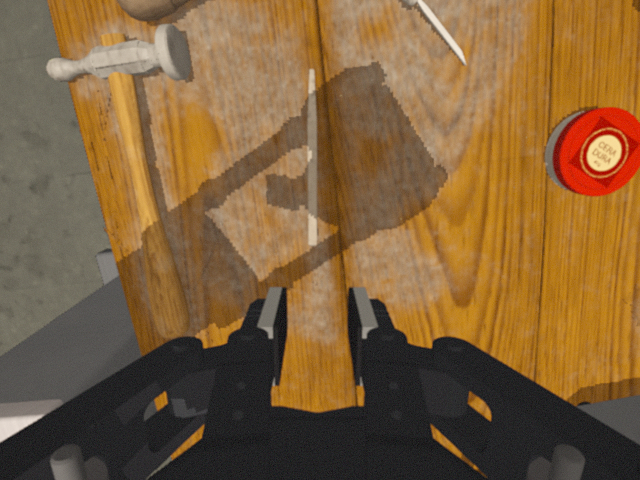

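```bash
python3 - <<'E'
from h import *
c=dict(np.load('w36.npz')); im=cv2.imread('pics/w36.png')
for sm in (60,80): mu,d,lo,hi=bar(im,c,(302,60,323,252),.0074,sm,60,'mB')
P=onz(c,[(312,68.5),(313,245)],.0074); print(P,P.mean(0),np.linalg.norm(P[0]-P[1]),np.arctan2(*(P[0]-P[1])[[1,0]])-np.pi/2)
goto([*P.mean(0)[:2],.178],downR(-.111),n=4)
E
```

```text
n 188 len 0.0255 dir [0.105 0.994] ang 1.465 ends [0.4533 0.3155] [0.456  0.3408] mid [0.4547 0.3281]
  width [0.0053] cen 0.0Traceback (most recent call last):
  File "<stdin>", line 3, in <module>
  File "h.py", line 56, in bar
    q=(t>a)&(t<b); print('  width',np.round([np.ptp(w[q])],4),'cen',np.round(w[q].mean(),4))
                                             ~~~~~~^^^^^^
    return _methods._ptp(a, axis=axis, out=out, **kwargs)
           ~~~~~~~~~~~~~^^^^^^^^^^^^^^^^^^^^^^^^^^^^^^^^^
    umr_maximum(a, axis, None, out, keepdims),
    ~~~~~~~~~~~^^^^^^^^^^^^^^^^^^^^^^^^^^^^^^
ValueError: zero-size array to reduction operation maximum which has no identity
```

```bash
python3 - <<'E'
from h import *
c=dict(np.load('w36.npz')); im=cv2.imread('pics/w36.png')
cv2.imwrite('pics/w36c.png',cv2.resize(im[60:255,280:345],None,fx=4,fy=3,interpolation=2))
P=onz(c,[(312,68.5),(313,245)],.0074); print(P,P.mean(0),np.linalg.norm(P[0]-P[1]),np.arctan2(*(P[0]-P[1])[[1,0]])-np.pi/2)
goto([*P.mean(0)[:2],.178],downR(-.111),n=4)
E
```

```text
[[0.46955194 0.45397373 0.0074    ]
 [0.45410113 0.31447809 0.0074    ]] [0.46182654 0.38422591 0.0074    ] 0.1403487091754831 -0.11031230810038406
dp [0.0409, -0.0006, -0.0128] turn [-0.04, 0.01, 0.01]
dp [0.0409, -0.0006, -0.0128] turn [-0.04, 0.01, 0.01]
dp [0.0409, -0.0006, -0.0128] turn [-0.04, 0.01, 0.01]
dp [0.0409, -0.0006, -0.0128] turn [-0.04, 0.01, 0.01]
4 rows
```

View pics/w36c.png

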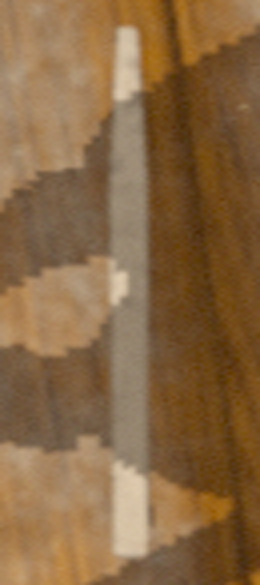

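Emit:
arm_command([
  {"dp": [0.04,-0.0006,-0.013],"turn": [0,0,0],"grip": -0.4},
  {"dp": [0.04,-0.0006,-0.013],"turn": [0,0,0],"grip": -0.4},
  {"dp": [0.035,-0.0006,-0.013],"turn": [0,0,0],"grip": -0.4},
  {"dp": [0.025,-0.0006,-0.012],"turn": [0,0,0],"grip": -0.4},
  {"dp": [0.015,0,0],"turn": [0,0,0],"grip": -0.4},
  {"dp": [0.007,0,0],"turn": [0,0,0],"grip": -0.4},
  {"dp": [0,0,0],"turn": [0,0,0],"grip": -0.4},
  {"dp": [0,0,0],"turn": [0,0,0],"grip": -0.4},
])

```text
clock: 35.85
position: [0.4625, 0.3847, 0.1807]
ee_rot: [0.471, 0.528, 0.471, -0.527]
contact_force: [-0.5, 0.0, 0.2]
width: 0.0256
```

```bash
python3 - <<'E'
from h import *
s=st(); im=snap('wrist','w37'); goto([.4618,.3842,.178],downR(-.111),n=1)
E
```

```text
t 35.85 p [0.4625 0.3847 0.1807] u,v [0.0112 0.5548] r 0.5549 th 1.551 F [-0.5  0.   0.2] w 0.0256
dp [0.003, -0.0006, 0.0007] turn [-0.17, -0.07, -0.1]
1 rows
```

View pics/w37.png

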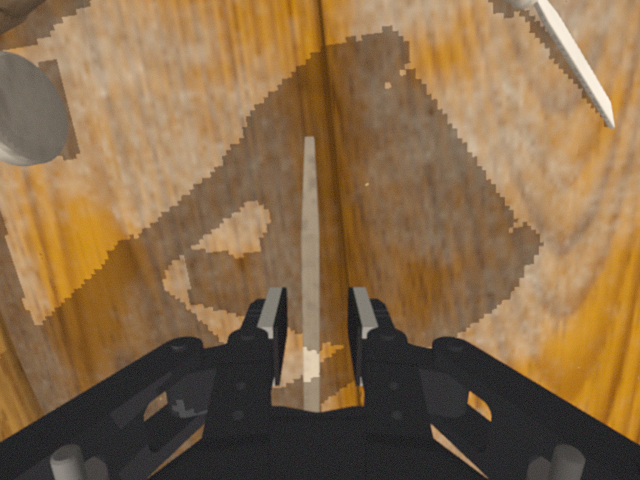

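Emit:
arm_command([
  {"dp": [0.0035,-0.0005,0],"turn": [0,0,0],"grip": -0.4},
  {"dp": [0,0,0],"turn": [0,0,0],"grip": -1},
  {"dp": [0,0,0],"turn": [0,0,0],"grip": -1},
  {"dp": [0,0,0],"turn": [0,0,0],"grip": -1},
  {"dp": [0,0,0],"turn": [0,0,0],"grip": -1},
])

```text
clock: 36.4
position: [0.4614, 0.385, 0.177]
ee_rot: [0.471, 0.528, 0.471, -0.527]
contact_force: [-0.4, -2.0, 5.6]
width: 0.0046
```

```bash
python3 - <<'E'
from h import *
s=st()
E
```

```text
t 36.4 p [0.4614 0.385  0.177 ] u,v [0.0102 0.5552] r 0.5553 th 1.552 F [-0.4 -2.   5.6] w 0.0046
```

Emit:
arm_command([
  {"dp": [-0.015,0,0],"turn": [0,0,0],"grip": -1},
  {"dp": [-0.03,0,0],"turn": [0,0,0],"grip": -1},
  {"dp": [-0.03,0,0],"turn": [-5.3,0,0],"grip": -1},
  {"dp": [-0.03,0,0],"turn": [-5.3,0,0],"grip": -1},
  {"dp": [-0.015,0,0],"turn": [0,0,0],"grip": -1},
  {"dp": [0,0,0],"turn": [0,0,0],"grip": -1},
  {"dp": [0,0,0],"turn": [0,0,0],"grip": -1},
])

```text
clock: 37.1
position: [0.4611, 0.3849, 0.2957]
ee_rot: [0.518, 0.482, 0.518, -0.482]
contact_force: [-0.3, -1.1, 0.0]
width: 0.0046
```

```bash
python3 - <<'E'
from h import *
s=st(); im=snap('wrist','w38'); print('yaw',np.arctan2(*R_now(s).as_matrix()[[1,0],1])); goto([*S(1),.30],downR(A),n=9)
E
```

```text
t 37.1 p [0.4611 0.3849 0.2957] u,v [0.0099 0.5551] r 0.5552 th 1.553 F [-0.3 -1.1  0. ] w 0.0046
yaw 0.07162139558183832
dp [-0.0005, -0.0024, 0.0446] turn [0.0, 0.01, 0.01]
dp [-0.0005, -0.0024, 0.0446] turn [0.0, 0.01, 0.01]
dp [-0.0005, -0.0024, 0.0446] turn [0.0, 0.01, 0.01]
dp [-0.0005, -0.0024, 0.0446] turn [0.0, 0.01, 0.01]
dp [-0.0005, -0.0024, 0.0446] turn [0.0, 0.01, 0.01]
dp [-0.0005, -0.0024, 0.0446] turn [0.0, 0.01, 0.01]
dp [-0.0005, -0.0024, 0.0446] turn [0.0, 0.01, 0.01]
dp [-0.0005, -0.0024, 0.0446] turn [0.0, 0.01, 0.01]
dp [-0.0005, -0.0024, 0.0446] turn [0.0, 0.01, 0.01]
9 rows
```

View pics/w38.png

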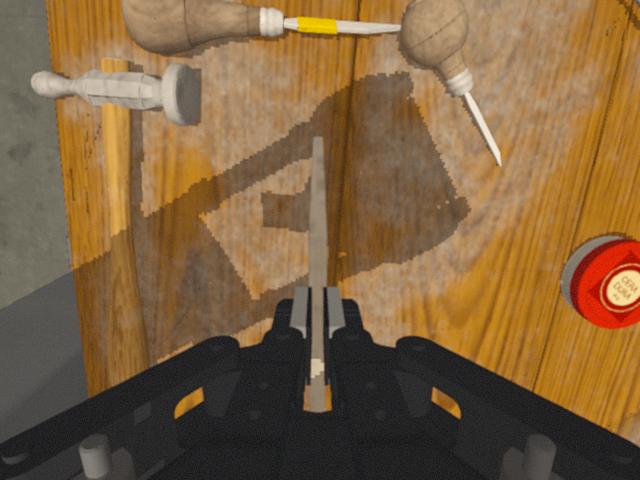

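Emit:
arm_command([
  {"dp": [0,-0.0024,0.0446],"turn": [0,0,0],"grip": -1},
  {"dp": [0,-0.0024,0.0446],"turn": [0,0,0],"grip": -1},
  {"dp": [0,-0.0024,0.0446],"turn": [0,0,0],"grip": -1},
  {"dp": [0,-0.0024,0.0446],"turn": [0,0,0],"grip": -1},
  {"dp": [0,-0.0024,0.0446],"turn": [0,0,0],"grip": -1},
  {"dp": [0,-0.0024,0.0446],"turn": [0,0,0],"grip": -1},
  {"dp": [0,-0.0024,0.0446],"turn": [0,0,0],"grip": -1},
  {"dp": [0,-0.0024,0.0446],"turn": [0,0,0],"grip": -1},
])

```text
clock: 37.95
position: [0.467, 0.0262, 0.2949]
ee_rot: [0.517, 0.481, 0.518, -0.482]
contact_force: [0.7, -0.3, 0.3]
width: 0.0045
```

Emit:
arm_command([
  {"dp": [0,-0.0024,0.0446],"turn": [0,0,0],"grip": -1},
  {"dp": [0.02,0,0],"turn": [0,0,0],"grip": -1},
  {"dp": [0.015,0,0],"turn": [0,0,0],"grip": -1},
  {"dp": [0,0,0],"turn": [0,0,0],"grip": -1},
  {"dp": [0,0,0],"turn": [0,0,0],"grip": -1},
  {"dp": [0,0,0],"turn": [0,0,0],"grip": -1},
])

```text
clock: 38.55
position: [0.4688, -0.0166, 0.2615]
ee_rot: [0.518, 0.482, 0.518, -0.482]
contact_force: [-0.8, 0.2, -0.5]
width: 0.0045
```

```bash
python3 - <<'E'
from h import *
s=st(); im=snap('wrist','w39'); print('yaw',np.arctan2(*R_now(s).as_matrix()[[1,0],1])); goto([*S(1),.2365],downR(A),n=1)
E
```

```text
t 38.55 p [ 0.4688 -0.0166  0.2615] u,v [-0.0111  0.1541] r 0.1545 th 1.642 F [-0.8  0.2 -0.5] w 0.0045
yaw 0.07237520711441632
dp [0.0253, -0.0009, 0.0008] turn [0.06, 0.02, -0.05]
1 rows
```

View pics/w39.png

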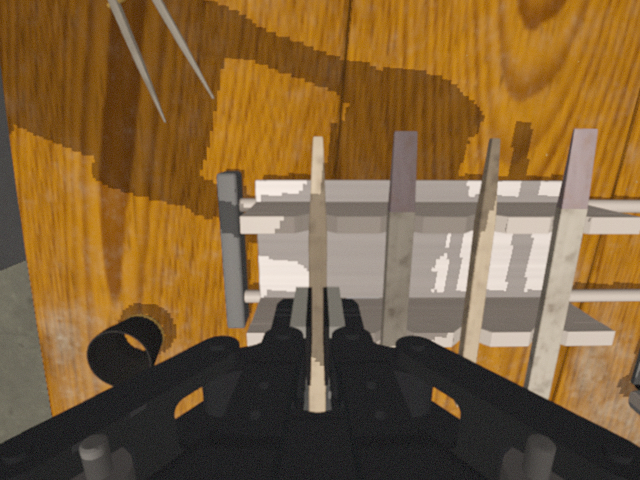

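Emit:
arm_command([
  {"dp": [0.01,-0.0008,0.0008],"turn": [0,0,0],"grip": -1},
  {"dp": [0.009,0,0],"turn": [0,0,0],"grip": -1},
  {"dp": [0.005,0,0],"turn": [0,0,0],"grip": -1},
  {"dp": [0,0,0],"turn": [0,0,0],"grip": -1},
  {"dp": [0,0,0],"turn": [0,0,0],"grip": -1},
])

```text
clock: 39.1
position: [0.4678, -0.0177, 0.2372]
ee_rot: [0.517, 0.482, 0.518, -0.482]
contact_force: [-0.2, -0.5, 0.0]
width: 0.0044
```

```bash
python3 - <<'E'
from h import *
s=st(); goto([*S(1),.2365],downR(A),n=1)
E
```

```text
t 39.1 p [ 0.4678 -0.0177  0.2372] u,v [-0.0122  0.1531] r 0.1536 th 1.65 F [-0.2 -0.5  0. ] w 0.0044
dp [0.0007, 0.0003, -0.0003] turn [0.02, -0.0, 0.03]
1 rows
```

Emit:
arm_command([
  {"dp": [0,0,0],"turn": [0,0,0],"grip": -0.48},
  {"dp": [0,0,0],"turn": [0,0,0],"grip": -0.48},
  {"dp": [0,0,0],"turn": [0,0,0],"grip": -0.48},
  {"dp": [-0.02,0,0],"turn": [0,0,0],"grip": -0.48},
  {"dp": [-0.04,0,0],"turn": [0,0,0],"grip": -0.48},
  {"dp": [-0.045,0,0],"turn": [0,0,0],"grip": -0.48},
  {"dp": [-0.03,0,0],"turn": [0,0,0],"grip": -0.3},
  {"dp": [0,0,0],"turn": [0,0,0],"grip": -0.3},
])

```text
clock: 39.9
position: [0.4692, -0.0179, 0.3771]
ee_rot: [0.521, 0.484, 0.514, -0.48]
contact_force: [0.6, 0.0, 0.7]
width: 0.0298
```

```bash
python3 - <<'E'
from h import *
s=st(); im=snap('wrist','w40'); c=manip.calibration('wrist'); np.savez('w40.npz',**c); im=snap('scene','sc40'); crop(im,290,180,490,330,4,'s40'); goto([.43,-.16,.40],downR(A-np.pi/2),n=6); crop(cv2.imread('pics/w40.png'),180,110,440,310,3,'w40c')
E
```

```text
t 39.9 p [ 0.4692 -0.0179  0.3771] u,v [-0.0108  0.1528] r 0.1531 th 1.642 F [0.6 0.  0.7] w 0.0298
dp [-0.0045, -0.008, 0.0232] turn [15.0, -0.01, -0.02]
dp [-0.0045, -0.0017, 0.0245] turn [15.0, -0.01, -0.02]
dp [-0.0045, 0.0047, 0.0241] turn [15.0, -0.01, -0.02]
dp [-0.0045, 0.0108, 0.022] turn [15.0, -0.01, -0.02]
dp [-0.0045, 0.0161, 0.0185] turn [15.0, -0.01, -0.02]
dp [-0.0045, 0.0204, 0.0137] turn [15.0, -0.01, -0.02]
6 rows
```

View pics/w40c.png

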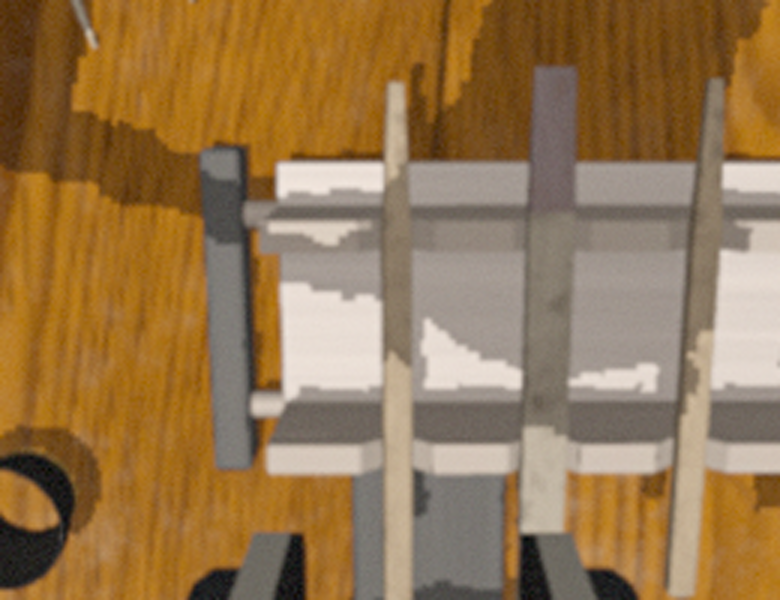

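View pics/s40.png

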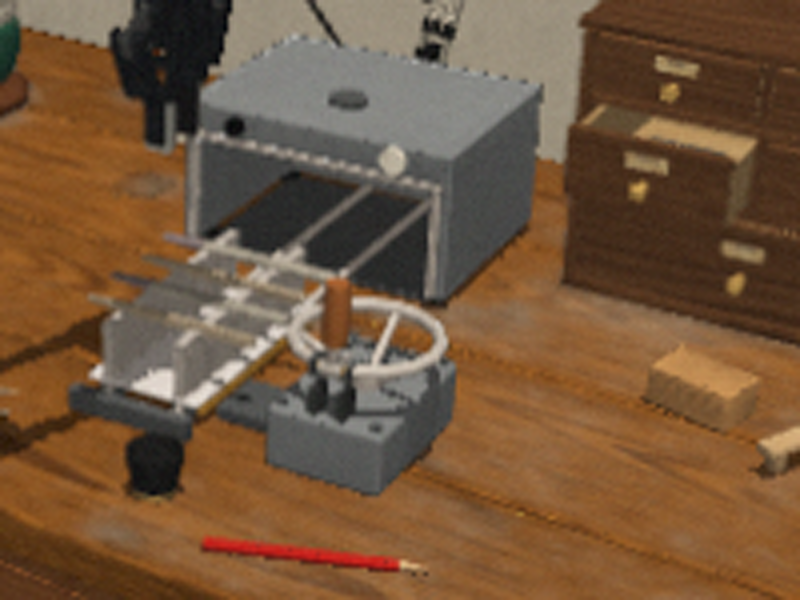

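Emit:
arm_command([
  {"dp": [-0.005,0,0],"turn": [8.2,0,0],"grip": -0.3},
  {"dp": [-0.005,0,0],"turn": [8.2,0,0],"grip": -0.3},
  {"dp": [-0.005,0,0],"turn": [8.2,0,0],"grip": -0.3},
  {"dp": [-0.005,0,0],"turn": [8.2,0,0],"grip": -0.3},
  {"dp": [0,0,0],"turn": [8.2,0,0],"grip": -0.3},
  {"dp": [0,0,0],"turn": [8.2,0,0],"grip": -0.3},
  {"dp": [0,0,0],"turn": [8.2,0,0],"grip": -0.3},
  {"dp": [0,0,0],"turn": [8.2,0,0],"grip": -0.3},
])

```text
clock: 40.8
position: [0.4673, -0.0176, 0.3904]
ee_rot: [-0.171, -0.685, -0.173, 0.687]
contact_force: [-0.3, -0.7, -0.1]
width: 0.0301
```

Emit:
arm_command([
  {"dp": [0,0.03,0],"turn": [8.2,0,0],"grip": -0.2},
  {"dp": [0,0.03,0],"turn": [8.2,0,0],"grip": -0.2},
  {"dp": [0,0.03,0.01],"turn": [8,0,0],"grip": -0.2},
  {"dp": [0,0.03,0.01],"turn": [0,0,0],"grip": -0.2},
  {"dp": [0,0.03,0.01],"turn": [0,0,0],"grip": -0.2},
  {"dp": [0,0,0.01],"turn": [0,0,0],"grip": -0.2},
  {"dp": [0,0,0],"turn": [0,0,0],"grip": -0.2},
  {"dp": [0,0,0],"turn": [0,0,0],"grip": -0.2},
])

```text
clock: 41.6
position: [0.4632, -0.1649, 0.3915]
ee_rot: [-0.025, -0.706, -0.026, 0.707]
contact_force: [-0.9, -0.7, 0.7]
width: 0.0339
```

```bash
python3 - <<'E'
from h import *
s=st(); im=snap('wrist','w41'); print('yaw',np.arctan2(*R_now(s).as_matrix()[[1,0],1]), A-np.pi/2); goto([.4392,-.1755,.33],downR(A-np.pi/2),n=2)
E
```

```text
t 41.6 p [ 0.4632 -0.1649  0.3915] u,v [-0.0273  0.0066] r 0.0281 th 2.905 F [-0.9 -0.7  0.7] w 0.0339
yaw -1.4991453609471916 -1.4992963267948967
dp [0.0309, 0.0045, 0.0125] turn [0.02, 0.02, 0.03]
dp [0.0309, 0.0045, 0.0125] turn [0.02, 0.02, 0.03]
2 rows
```

View pics/w41.png

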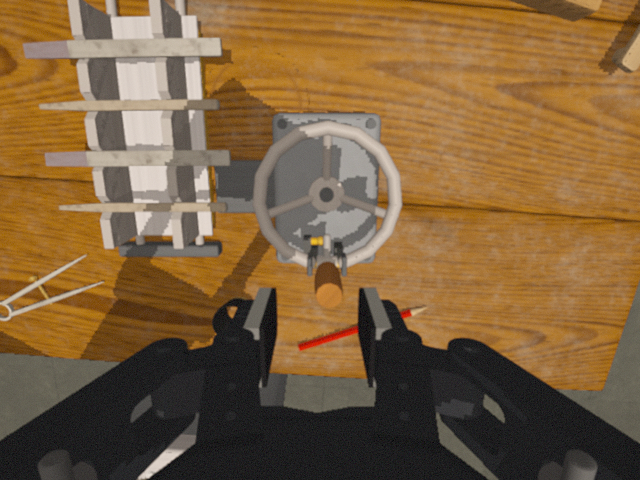

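Emit:
arm_command([
  {"dp": [0.015,0.0045,0.0125],"turn": [0,0,0],"grip": -0.2},
  {"dp": [0.015,0.0045,0.0125],"turn": [0,0,0],"grip": -0.2},
  {"dp": [0,0,0],"turn": [0,0,0],"grip": -0.2},
  {"dp": [0,0,0],"turn": [0,0,0],"grip": -0.2},
])

```text
clock: 42.05
position: [0.4397, -0.1757, 0.3626]
ee_rot: [0.025, 0.707, 0.026, -0.706]
contact_force: [0.7, 0.1, -0.4]
width: 0.0342
```

```bash
python3 - <<'E'
from h import *
s=st(); im=snap('wrist','w42'); c=manip.calibration('wrist'); goto([.4395,-.1755,.285],downR(A-np.pi/2),n=2)
print(proj(c,[[.4392,-.174,.15],[.4395,-.1755,.13]]))
E
```

```text
t 42.05 p [ 0.4397 -0.1757  0.3626] u,v [-0.0515 -0.0026] r 0.0516 th -3.092 F [ 0.7  0.1 -0.4] w 0.0342
dp [0.039, -0.0003, 0.0004] turn [0.03, -0.05, -0.02]
dp [0.039, -0.0003, 0.0003] turn [0.03, -0.05, -0.02]
2 rows
[[311.90722354 278.06288873]
 [314.95570416 265.4625757 ]]
```

View pics/w42.png

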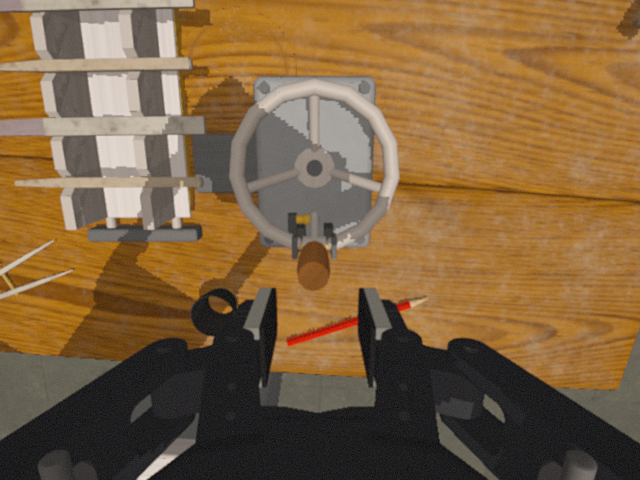

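Emit:
arm_command([
  {"dp": [0.035,0,-0.001],"turn": [0,0,0],"grip": -0.2},
  {"dp": [0.03,0,0],"turn": [0,0,0],"grip": -0.2},
  {"dp": [0.0125,0,0],"turn": [0,0,0],"grip": -0.2},
  {"dp": [0,0,0],"turn": [0,0,0],"grip": -0.2},
  {"dp": [0,0,0],"turn": [0,0,0],"grip": -1},
  {"dp": [0,0,0],"turn": [0,0,0],"grip": -1},
  {"dp": [0,0,0],"turn": [0,0,0],"grip": -1},
], grip_force=45)

```text
clock: 42.8
position: [0.4407, -0.1747, 0.286]
ee_rot: [0.023, 0.707, 0.026, -0.706]
contact_force: [0.1, 7.3, -1.0]
width: 0.0177
```

```bash
python3 - <<'E'
from h import *
s=st(); im=snap('wrist','w43')
E
```

```text
t 42.8 p [ 0.4407 -0.1747  0.286 ] u,v [-0.0504 -0.0016] r 0.0504 th -3.109 F [ 0.1  7.3 -1. ] w 0.0177
```

View pics/w43.png

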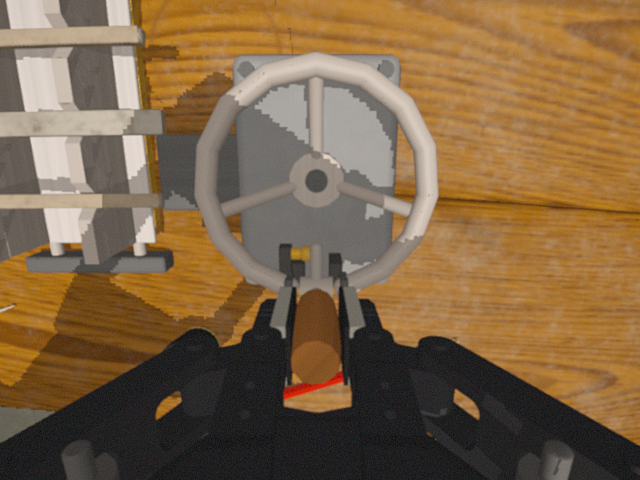

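Emit:
arm_command([
  {"dp": [0,-0.0092,0.0007],"turn": [0,0,0],"grip": -1},
  {"dp": [0,-0.0066,-0.0014],"turn": [0,0,0],"grip": -1},
  {"dp": [0,-0.0125,-0.0051],"turn": [0,0,0],"grip": -1},
  {"dp": [0,-0.0107,-0.0082],"turn": [0,0,0],"grip": -1},
  {"dp": [0,-0.0082,-0.0107],"turn": [0,0,0],"grip": -1},
  {"dp": [0,-0.0051,-0.0125],"turn": [0,0,0],"grip": -1},
  {"dp": [0,-0.0018,-0.0133],"turn": [0,0,0],"grip": -1},
])

```text
clock: 43.55
position: [0.4877, -0.1179, 0.2859]
ee_rot: [0.026, 0.707, 0.025, -0.707]
contact_force: [-1.0, -3.6, 8.7]
width: 0.0175
```

```bash
python3 - <<'E'
from h import *
s=st(); im=snap('wrist','w44')
E
```

```text
t 43.55 p [ 0.4877 -0.1179  0.2859] u,v [0.0005 0.0516] r 0.0517 th 1.561 F [-1.  -3.6  8.7] w 0.0175
```

View pics/w44.png

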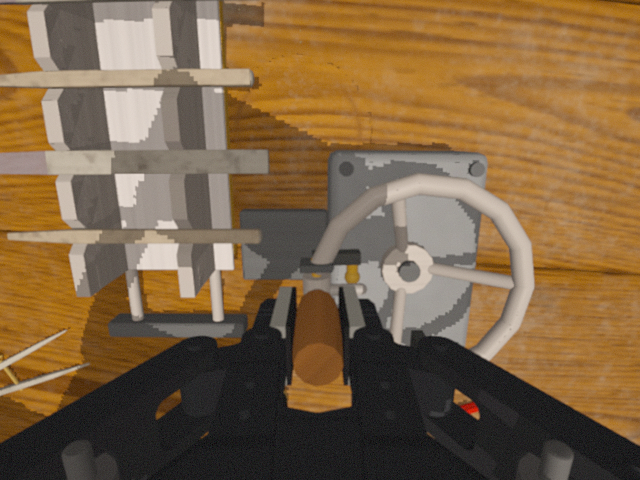

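Emit:
arm_command([
  {"dp": [-0.001,0.0018,-0.0133],"turn": [0,0,0],"grip": -1},
  {"dp": [0,0.0051,-0.0125],"turn": [0,0,0],"grip": -1},
  {"dp": [0,0.0082,-0.0107],"turn": [0,0,0],"grip": -1},
  {"dp": [0,0.0107,-0.0082],"turn": [0,0,0],"grip": -1},
  {"dp": [0,0.0125,-0.0051],"turn": [0,0,0],"grip": -1},
  {"dp": [0,0.0133,-0.0018],"turn": [0,0,0],"grip": -1},
  {"dp": [0,0.0133,0.0018],"turn": [0,0,0],"grip": -1},
  {"dp": [0,0.0125,0.0051],"turn": [0,0,0],"grip": -1},
])

```text
clock: 44.4
position: [0.5378, -0.1946, 0.286]
ee_rot: [0.026, 0.708, 0.025, -0.706]
contact_force: [3.4, -0.5, 2.1]
width: 0.0174
```

```bash
python3 - <<'E'
from h import *
s=st()
E
```

```text
t 44.4 p [ 0.5378 -0.1946  0.286 ] u,v [ 0.045  -0.0283] r 0.0531 th -0.563 F [ 3.4 -0.5  2.1] w 0.0174
```

Emit:
arm_command([
  {"dp": [0,0.0112,0.0072],"turn": [0,0,0],"grip": -1},
  {"dp": [0,0.0082,0.0107],"turn": [0,0,0],"grip": -1},
  {"dp": [0,0.0051,0.0125],"turn": [0,0,0],"grip": -1},
  {"dp": [0,0.0018,0.0133],"turn": [0,0,0],"grip": -1},
  {"dp": [0,-0.0018,0.0133],"turn": [0,0,0],"grip": -1},
  {"dp": [0,-0.0051,0.0125],"turn": [0,0,0],"grip": -1},
  {"dp": [0,-0.0082,0.0107],"turn": [0,0,0],"grip": -1},
  {"dp": [0,-0.0107,0.0092],"turn": [0,0,0],"grip": -1},
])

```text
clock: 45.2
position: [0.4474, -0.1986, 0.286]
ee_rot: [0.025, 0.708, 0.025, -0.705]
contact_force: [9.5, 4.5, -0.3]
width: 0.0172
```

```bash
python3 - <<'E'
from h import *
s=st(); im=snap('wrist','w45')
E
```

```text
t 45.2 p [ 0.4474 -0.1986  0.286 ] u,v [-0.0454 -0.026 ] r 0.0523 th -2.623 F [ 9.5  4.5 -0.3] w 0.0172
```

View pics/w45.png

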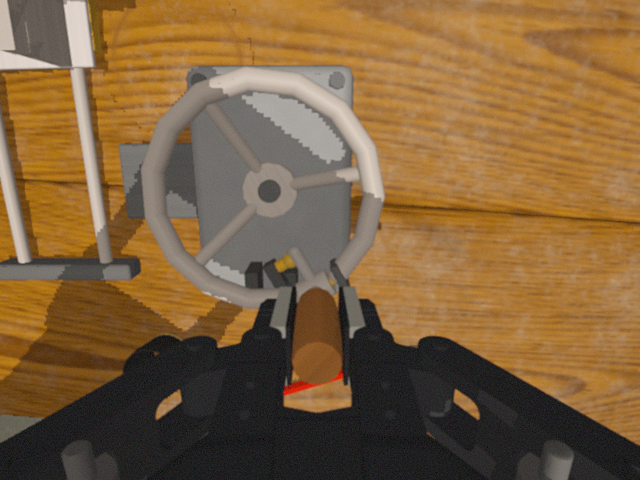

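Emit:
arm_command([
  {"dp": [0,-0.0125,0.0041],"turn": [0,0,0],"grip": -1},
  {"dp": [0,-0.0133,0.0018],"turn": [0,0,0],"grip": -1},
  {"dp": [0,-0.0133,-0.0018],"turn": [0,0,0],"grip": -1},
  {"dp": [0,-0.0125,-0.0051],"turn": [0,0,0],"grip": -1},
  {"dp": [0,-0.0107,-0.0082],"turn": [0,0,0],"grip": -1},
  {"dp": [0,-0.0082,-0.0107],"turn": [0,0,0],"grip": -1},
  {"dp": [0,-0.0051,-0.0125],"turn": [0,0,0],"grip": -1},
  {"dp": [0,-0.0018,-0.0133],"turn": [0,0,0],"grip": -1},
])

```text
clock: 46.05
position: [0.4879, -0.1183, 0.2858]
ee_rot: [-0.025, -0.706, -0.026, 0.708]
contact_force: [-1.3, -3.6, 5.1]
width: 0.0171
```

```bash
python3 - <<'E'
from h import *
s=st(); im=snap('wrist','w46')
E
```

```text
t 46.05 p [ 0.4879 -0.1183  0.2858] u,v [0.0007 0.0513] r 0.0513 th 1.557 F [-1.3 -3.6  5.1] w 0.0171
```

View pics/w46.png

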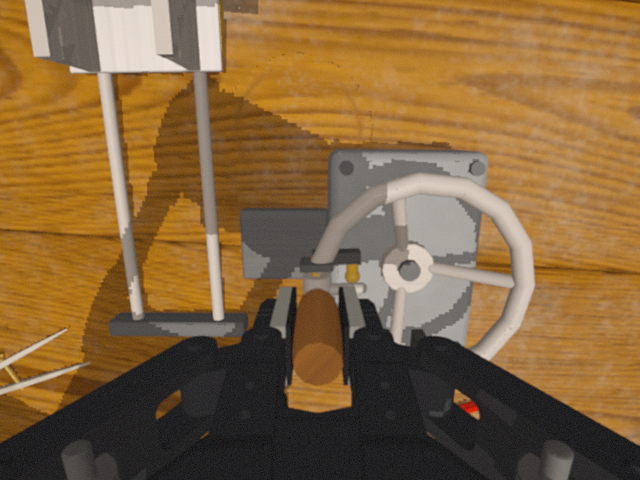

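Emit:
arm_command([
  {"dp": [0,0.0018,-0.0138],"turn": [0,0,0],"grip": -1},
  {"dp": [0,0.0051,-0.0128],"turn": [0,0,0],"grip": -1},
  {"dp": [0,0.0082,-0.0109],"turn": [0,0,0],"grip": -1},
  {"dp": [0,0.0107,-0.0082],"turn": [0,0,0],"grip": -1},
  {"dp": [0,0.0125,-0.0051],"turn": [0,0,0],"grip": -1},
  {"dp": [0,0.0133,-0.0018],"turn": [0,0,0],"grip": -1},
  {"dp": [0,0.0133,0.0018],"turn": [0,0,0],"grip": -1},
  {"dp": [0,0.0125,0.0051],"turn": [0,0,0],"grip": -1},
])

```text
clock: 46.9
position: [0.5397, -0.1927, 0.2859]
ee_rot: [-0.024, -0.707, -0.026, 0.707]
contact_force: [0.6, 1.8, 6.5]
width: 0.0174
```

Emit:
arm_command([
  {"dp": [0,0.0112,0.0072],"turn": [0,0,0],"grip": -1},
  {"dp": [0,0.0082,0.0107],"turn": [0,0,0],"grip": -1},
  {"dp": [0,0.0051,0.0125],"turn": [0,0,0],"grip": -1},
  {"dp": [0,0.0018,0.0133],"turn": [0,0,0],"grip": -1},
  {"dp": [0,-0.0018,0.0133],"turn": [0,0,0],"grip": -1},
  {"dp": [0,-0.0051,0.0125],"turn": [0,0,0],"grip": -1},
  {"dp": [0,-0.0082,0.0107],"turn": [0,0,0],"grip": -1},
])

```text
clock: 47.6
position: [0.4592, -0.2099, 0.2859]
ee_rot: [-0.025, -0.707, -0.025, 0.707]
contact_force: [1.5, -0.8, 5.6]
width: 0.0175
```

```bash
python3 - <<'E'
from h import *
s=st()
E
```

```text
t 47.6 p [ 0.4592 -0.2099  0.2859] u,v [-0.0345 -0.038 ] r 0.0514 th -2.308 F [ 1.5 -0.8  5.6] w 0.0175
```

Emit:
arm_command([
  {"dp": [0,-0.0107,0.0085],"turn": [0,0,0],"grip": -1},
  {"dp": [0,-0.0125,0.0051],"turn": [0,0,0],"grip": -1},
  {"dp": [0,-0.0133,0.0018],"turn": [0,0,0],"grip": -1},
  {"dp": [0,-0.004,0],"turn": [0,0,0],"grip": -1},
  {"dp": [0,-0.001,0],"turn": [0,0,0],"grip": -1},
  {"dp": [0,0,0],"turn": [0,0,0],"grip": -1},
])

```text
clock: 48.2
position: [0.4412, -0.1713, 0.286]
ee_rot: [-0.03, -0.706, -0.024, 0.707]
contact_force: [-1.1, -11.5, 1.5]
width: 0.0176
```

```bash
python3 - <<'E'
from h import *
s=st(); im=snap('wrist','w47'); im=snap('scene','sc47'); crop(im,290,180,490,330,4,'s47')
E
```

```text
t 48.2 p [ 0.4412 -0.1713  0.286 ] u,v [-0.0497  0.0018] r 0.0498 th 3.106 F [ -1.1 -11.5   1.5] w 0.0176
```

View pics/w47.png

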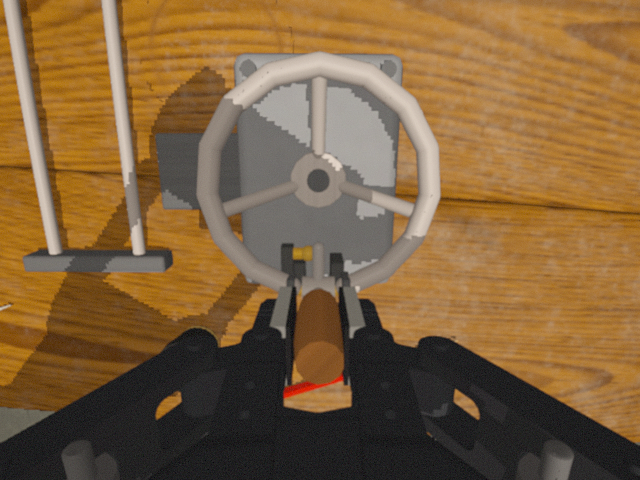

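View pics/s47.png

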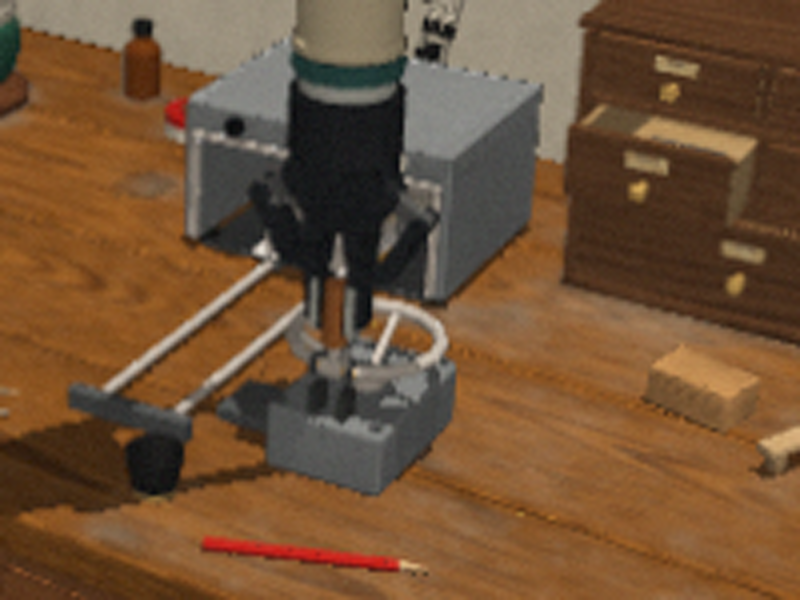

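Emit:
arm_command([
  {"dp": [0,0.003,0],"turn": [0,0,0],"grip": -1},
  {"dp": [0.0007,0,-0.0055],"turn": [0,0,0],"grip": -1},
  {"dp": [0.0014,0,-0.0053],"turn": [0,0,0],"grip": -1},
  {"dp": [0.002,0,-0.0051],"turn": [0,0,0],"grip": -1},
  {"dp": [0.0026,0,-0.0049],"turn": [0,0,0],"grip": -1},
  {"dp": [0.0032,0,-0.0045],"turn": [0,0,0],"grip": -1},
  {"dp": [0,0,0],"turn": [0,0,0],"grip": -1},
], grip_force=65)

```text
clock: 49.0
position: [0.4672, -0.1708, 0.2769]
ee_rot: [0.027, 0.707, 0.025, -0.707]
contact_force: [0.4, -3.9, 11.1]
width: 0.0169
```

```bash
python3 - <<'E'
from h import *
s=st(); im=snap('wrist','w48')
E
```

```text
t 49.0 p [ 0.4672 -0.1708  0.2769] u,v [-0.0237  0.0004] r 0.0237 th 3.125 F [ 0.4 -3.9 11.1] w 0.0169
```

View pics/w48.png

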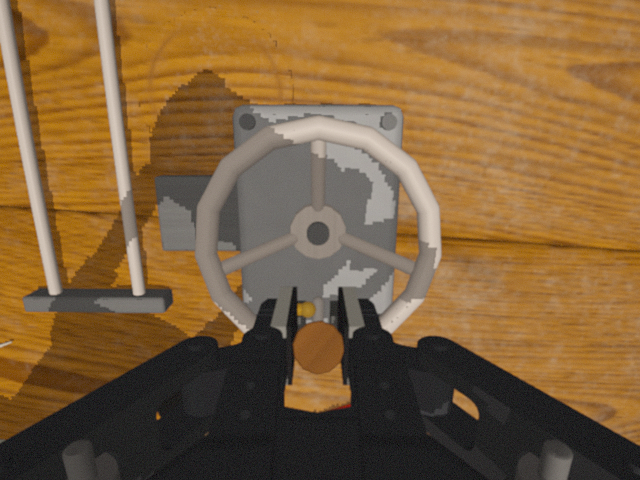

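Emit:
arm_command([
  {"dp": [0,0,0],"turn": [0,0,0],"grip": -0.2},
  {"dp": [0,0,0],"turn": [0,0,0],"grip": -0.2},
  {"dp": [0,0,0],"turn": [0,0,0],"grip": -0.2},
  {"dp": [-0.02,0,0],"turn": [0,0,0],"grip": -0.2},
  {"dp": [-0.04,0,0],"turn": [0,0,0],"grip": -0.2},
  {"dp": [0,0,0],"turn": [0,0,0],"grip": -0.2},
])

```text
clock: 49.65
position: [0.4681, -0.1712, 0.3398]
ee_rot: [0.027, 0.709, 0.024, -0.704]
contact_force: [0.7, -0.9, 0.5]
width: 0.0346
```

```bash
python3 - <<'E'
from h import *
s=st(); im=snap('wrist','w49'); im=snap('scene','sc49'); crop(im,290,180,490,330,4,'s49')
E
```

```text
t 49.65 p [ 0.4681 -0.1712  0.3398] u,v [-0.0229 -0.0001] r 0.0229 th -3.138 F [ 0.7 -0.9  0.5] w 0.0346
```

View pics/w49.png

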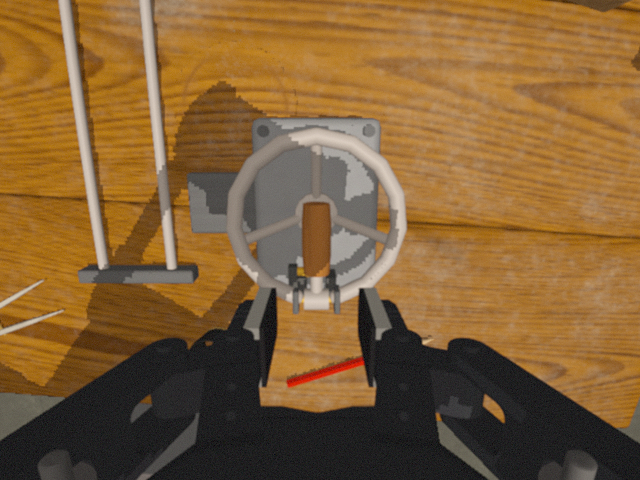

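View pics/s49.png

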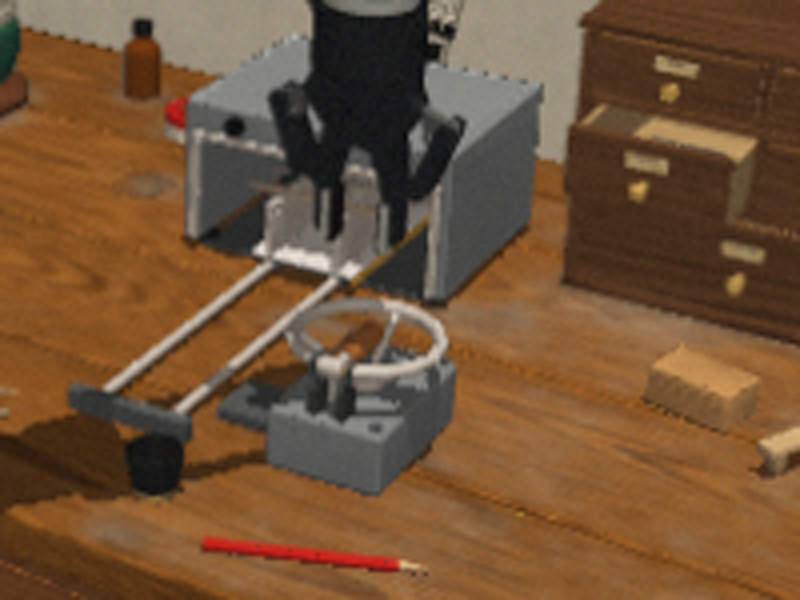

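```bash
python3 - <<'E'
from h import *
s=st(); c=manip.calibration('wrist'); im=snap('wrist','w50'); 
for th in (0,.1,.3):
  for L in (.019,.065): 
    X=[*wp(-.052+L*np.cos(th),0),.085+L*np.sin(th)]; print(th,L,proj(c,X))
crop(im,220,110,410,320,3,'w50c')
goto([*wp(-.006,0),.30],downR(A-np.pi/2),n=1)
E
```

```text
t 49.75 p [ 0.4666 -0.1706  0.3362] u,v [-0.0243  0.0007] r 0.0243 th 3.114 F [-0.   0.2  0.2] w 0.0345
0 0.019 [[317.10914913 267.93438818]]
0 0.065 [[317.20094186 196.0232863 ]]
0.1 0.019 [[317.10909035 269.07551949]]
0.1 0.065 [[317.20336592 198.16460458]]
0.3 0.019 [[317.10787467 272.22161654]]
0.3 0.065 [[317.20408361 206.20581828]]
dp [0.0353, 0.0009, -0.0187] turn [0.02, 0.08, 0.06]
1 rows
```

View pics/w50c.png

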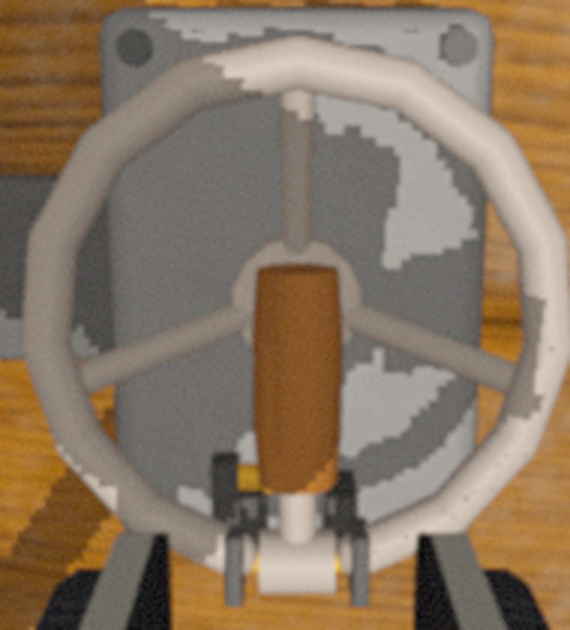

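Emit:
arm_command([
  {"dp": [0.012,0,-0.018],"turn": [0,0,0],"grip": -1},
  {"dp": [0.012,0,0],"turn": [0,0,0],"grip": -1},
  {"dp": [0.012,0,0],"turn": [0,0,0],"grip": -1},
  {"dp": [0.012,0,0],"turn": [0,0,0],"grip": -1},
  {"dp": [0.012,0,0],"turn": [0,0,0],"grip": -1},
  {"dp": [0,0,0],"turn": [0,0,0],"grip": -1},
  {"dp": [0,0,0],"turn": [0,0,0],"grip": -1},
], grip_force=20)

```text
clock: 50.5
position: [0.4845, -0.1697, 0.2757]
ee_rot: [-0.025, -0.706, -0.025, 0.707]
contact_force: [-0.2, -0.8, 0.1]
width: 0.0001
```

Emit:
arm_command([
  {"dp": [0.004,0,0],"turn": [0,0,0],"grip": -1},
  {"dp": [0.003,0,0],"turn": [0,0,0],"grip": -1},
  {"dp": [0,0,0],"turn": [0,0,0],"grip": -1},
  {"dp": [0,0,0],"turn": [0,0,0],"grip": -1},
])

```text
clock: 50.9
position: [0.4847, -0.1696, 0.2691]
ee_rot: [0.025, 0.707, 0.025, -0.707]
contact_force: [-0.7, -0.2, 0.1]
width: -0.0
```

Emit:
arm_command([
  {"dp": [0.002,0,0],"turn": [0,0,0],"grip": -1},
  {"dp": [0.002,0,0],"turn": [0,0,0],"grip": -1},
  {"dp": [0,0,0],"turn": [0,0,0],"grip": -1},
  {"dp": [0,0,0],"turn": [0,0,0],"grip": -1},
])

```text
clock: 51.3
position: [0.4851, -0.1698, 0.2655]
ee_rot: [0.026, 0.707, 0.025, -0.706]
contact_force: [1.4, 0.1, 4.0]
width: -0.0001
```

Emit:
arm_command([
  {"dp": [-0.02,0,0],"turn": [0,0,0],"grip": -1},
  {"dp": [-0.04,0,0],"turn": [0,0,0],"grip": -1},
  {"dp": [-0.04,0,0],"turn": [0,0,0],"grip": -1},
  {"dp": [-0.02,-0.03,0.02],"turn": [0,0,0],"grip": -1},
  {"dp": [0,-0.04,0.02],"turn": [0,0,0],"grip": -1},
  {"dp": [0,-0.04,0.02],"turn": [0,0,0],"grip": -1},
  {"dp": [0,-0.04,0.02],"turn": [0,0,0],"grip": -1},
  {"dp": [0,0,0.02],"turn": [0,0,0],"grip": -1},
])

```text
clock: 52.1
position: [0.3718, -0.0237, 0.3844]
ee_rot: [-0.026, -0.706, -0.028, 0.707]
contact_force: [0.2, -1.0, -0.7]
width: 0.0002
```

Emit:
arm_command([
  {"dp": [0,0,0],"turn": [0,7,0],"grip": -1},
  {"dp": [0,0,0],"turn": [0,7,0],"grip": -1},
  {"dp": [0,0,0],"turn": [0,7,0],"grip": -1},
  {"dp": [0,0,0],"turn": [0,7,0],"grip": -1},
  {"dp": [0,0,0],"turn": [0,7,0],"grip": -1},
  {"dp": [0,0,0],"turn": [0,7,0],"grip": -1},
  {"dp": [0,0,0],"turn": [0,7,0],"grip": -1},
  {"dp": [0,0,0],"turn": [0,0,0],"grip": -1},
])

```text
clock: 52.9
position: [0.373, -0.0259, 0.3835]
ee_rot: [0.01, 0.931, 0.035, -0.363]
contact_force: [0.1, -0.0, -0.4]
width: 0.0
```

```bash
python3 - <<'E'
from h import *
s=st(); c=manip.calibration('wrist'); print(-c['R'].T@c['t'], c['R'][2], proj(c,[[.70,0,.055]])); im=snap('wrist','w51')
E
```

```text
t 52.9 p [ 0.373  -0.0259  0.3835] u,v [-0.1073  0.1516] r 0.1858 th 2.187 F [ 0.1 -0.  -0.4] w 0.0
[ 0.44267718 -0.02157559  0.41279792] [ 0.52490598  0.04452081 -0.84999507] [[316.98988983 217.1966476 ]]
```

View pics/w51.png

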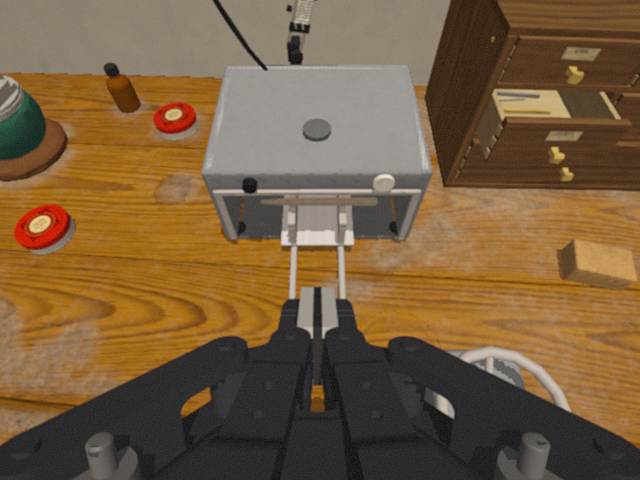

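Emit:
arm_command([
  {"dp": [0.023,0,0.0265],"turn": [0,0,0],"grip": -1},
  {"dp": [0.023,0,0.0265],"turn": [0,0,0],"grip": -1},
  {"dp": [0.023,0,0.0265],"turn": [0,0,0],"grip": -1},
  {"dp": [0.023,0,0.0265],"turn": [0,0,0],"grip": -1},
  {"dp": [0,0,0],"turn": [0,7,0],"grip": -1},
  {"dp": [0,0,0],"turn": [0,7,0],"grip": -1},
  {"dp": [0,0,0],"turn": [0,0,0],"grip": -1},
  {"dp": [0,0,0],"turn": [0,0,0],"grip": -1},
])

```text
clock: 53.75
position: [0.3744, -0.0204, 0.2808]
ee_rot: [0.001, 0.957, 0.053, -0.285]
contact_force: [-0.4, -1.0, 0.6]
width: 0.0
```

```bash
python3 - <<'E'
from h import *
s=st(); im=snap('wrist','w52'); c=manip.calibration('wrist'); q=proj(c,[[.70,0,.055]])[0]; print(q); crop(im,200,60,440,240,3,'w52c')
E
```

```text
t 53.75 p [ 0.3744 -0.0204  0.2808] u,v [-0.1056  0.157 ] r 0.1892 th 2.163 F [-0.4 -1.   0.6] w 0.0
[335.63829563 223.11994516]
```

View pics/w52.png

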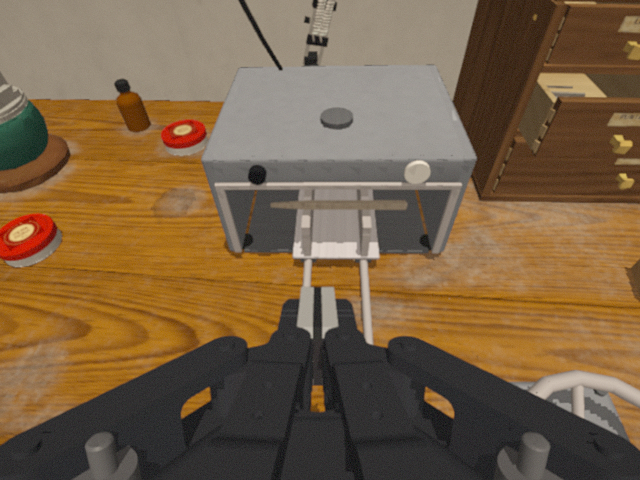

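View pics/w52c.png

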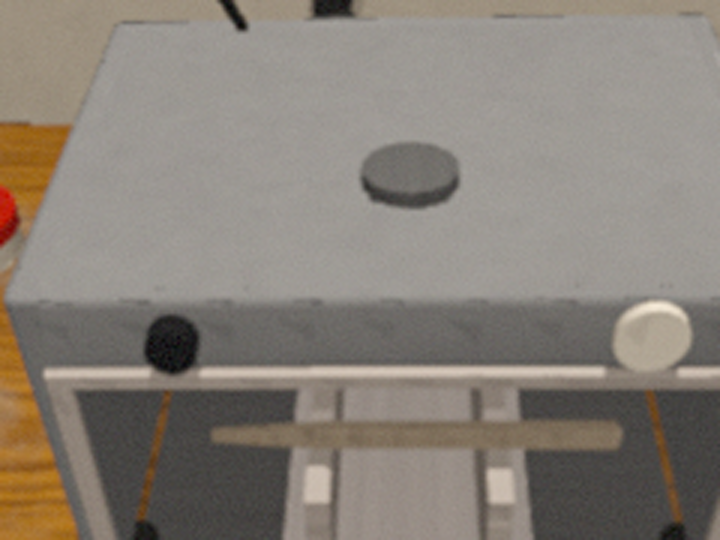

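Emit:
arm_command([
  {"dp": [0.012,0,0.024],"turn": [0,0,0],"grip": -1},
  {"dp": [0.012,0,0.024],"turn": [0,0,0],"grip": -1},
  {"dp": [0.012,0,0.024],"turn": [0,0,0],"grip": -1},
  {"dp": [0,0,0],"turn": [0,7,0],"grip": -1},
  {"dp": [0,0,0],"turn": [0,0,0],"grip": -1},
])

```text
clock: 54.3
position: [0.38, -0.0227, 0.2115]
ee_rot: [-0.003, 0.971, 0.055, -0.231]
contact_force: [-0.8, 0.1, -1.3]
width: 0.0
```

```bash
python3 - <<'E'
from h import *
s=st(); im=snap('wrist','w53'); crop(im,180,80,460,290,2.8,'w53c')
im=snap('scene','sc53'); crop(im,290,180,490,330,4,'s53')
E
```

```text
t 54.3 p [ 0.38   -0.0227  0.2115] u,v [-0.1001  0.1543] r 0.1839 th 2.146 F [-0.8  0.1 -1.3] w 0.0
```

View pics/w53c.png

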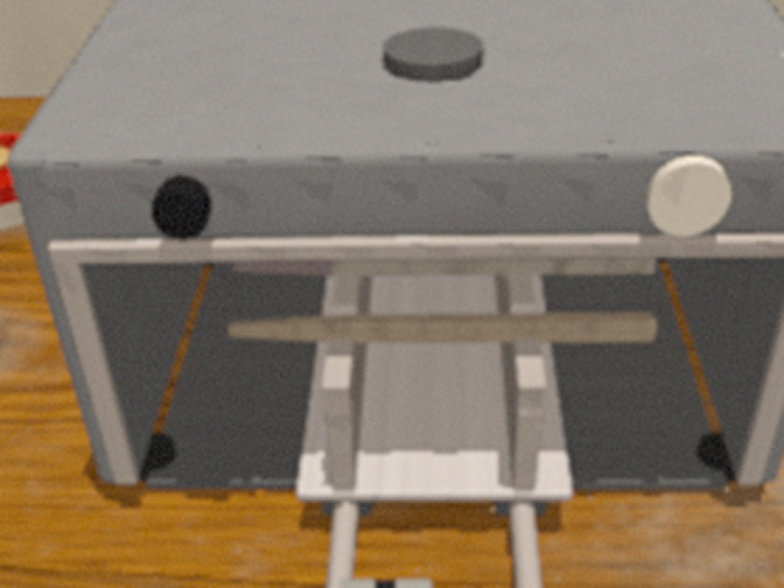

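View pics/s53.png

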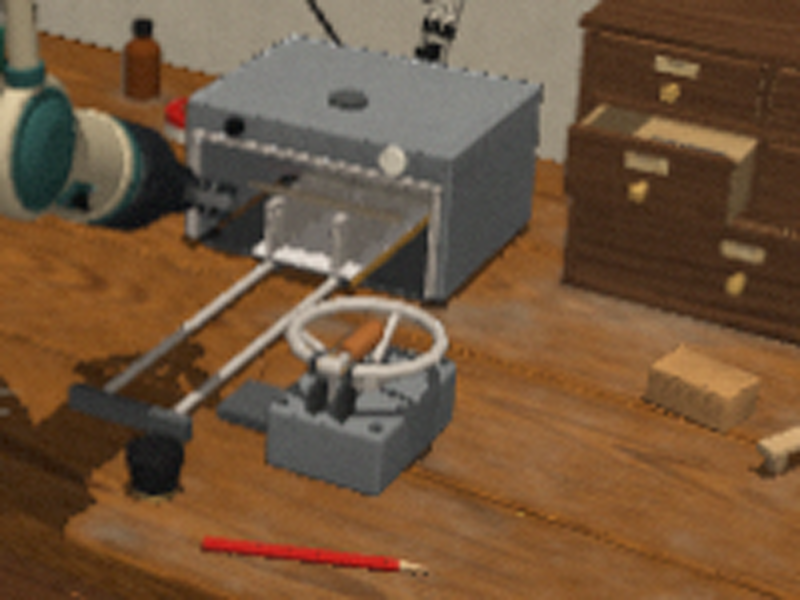

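```bash
python3 - <<'E'
from h import *
st(); print(manip.sign_off())
E
```

```text
t 54.4 p [ 0.3785 -0.022   0.2121] u,v [-0.1016  0.1552] r 0.1855 th 2.151 F [ 0.1 -0.1  0.4] w 0.0
the job is handed in; nothing more can be done
None
```

The job is handed in at 54.4 s. I swung the handle up until it latched and wound the carriage out to its stop. All four bars went onto the carriage: squares in saddles 1 and 3, flats in 2 and 4. I then wound it back in to the stop and folded the handle flat.

**Checks that passed**
- **Bars before winding in:** pictures showed all four bars lying crosswise, about centred and down in both notches.
- **Carriage:** at the inner stop the handle pushed back with about 11 N.
- **Handle:** it lay at the folded position in the picture. A light press on the grip met it at about 93 mm, against about 94.5 mm expected when flat.
- **Bench:** the last scene picture showed the loupe, cork block and pencil where they were, and no bar left on the part of the bench in view.

**Not fully confirmed**
- **Bars in the oven:** in the last view I could only see those in saddles 1 and 2, both still in their notches. Saddles 3 and 4 were hidden by the oven top.
- **Handle latching:** the first lift slipped in the fingers and stopped short of the latch. I re-gripped harder and it held.
- **Wheel centre:** the camera estimate was about 2 mm off, and I corrected it from the crank forces. On the first turn out I pulled the handle inward with about 5.5 N, but it stayed up.

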